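# Load and clamp the draw-stud fixture

### The arm

A 7-joint arm with a two-finger parallel gripper is mounted at the origin on a cart in front of the work surface, level with it; the furniture and walls round the work are solid. World frame = base frame: x ahead of the robot, y to its left, z up, the work surface at z = 0. Lengths are in m, angles in rad, forces in N, time in s.
With the tool pointing down it reaches from about 0.4 to 0.85 m from the base axis. Payload 10.4 kg.
Tool frame: the origin (TCP) lies at the very end of the fingers, on their centre line; the grasp point (between the pads) lies r.grasp_offset behind it (r.grasp_offset is the distance from the TCP to the grasp point, in m); z points along the fingers, y is the direction in which the jaws open and shut (so a half turn about z gives the same grasp; the last joint's range is limited). The gripper opens to 87 mm and grips with 3 to 60 N. Pads are 19 mm wide; open, the fingers measure 117 mm over their backs; the gripper's body (75 mm by 190 mm) begins 51 mm behind the grasp point.
Start: joints at [-1.268, 0.332, -0.065, 1.46, 0.022, 1.35, -0.088], TCP at [0.2, 0.592, 0.223] pointing down, gripper open.
Joint ranges: [-2.6, 2.6], [-0.5, 2.12], [-1.47, 1.34], [0.16, 2.42], [-1.27, 4.41], [0.06, 2.06], [-2.6, 2.6]. Speed limits (rad/s): [2.22, 2.22, 2.79, 2.79, 3.14, 3.14, 3.14].

### API

Orientations are given as a unit quaternion [x, y, z, w].
In Python, from bench import read_state, cams, job, r gives the robot as it stands. The module is installed in compiled form; this text tells all that it offers.
- The arm moves only by the tool arm_command, never from a script. Its argument "increments" is a list of rows, each an object of numbers: "gripper": the opening in per cent of the stroke, from 0 (shut) to 100 (fully open); "dx", "dy", "dz": the shift along the tool's x, y, z in m; "spin": the turn about the tool's z in degrees. In form: [{"gripper": .., "dx": .., "dy": .., "dz": .., "spin": ..}, ...]. A call has exactly 8 rows; each row shifts and turns the commanded pose from where the row before left it, along the tool's axes as they then stand; what a row does not reach is not made up. A row lasts 1/8 s, in which the tool goes at most 62.5 mm and 10.7 degrees, less where a joint would pass 70% of its speed; a pose out of reach is approached as far as the arm can. A call with a gripper value outside its range is refused whole. The fingers move at their own pace and stop on an object; "grip_force" is the grip in N (left out, the last holds). Time passes only in rows, so rows that do not move let the fingers close, or fill a call up. It gives the time, the measured TCP pose, the force and the opening at its end, in the units of the state.
- read_state(): the state, without advancing time (a new reading comes with each control period).
- cams.camera(name): name is "scene" or "top"; returns the picture (420x560x3 uint8, red, green, blue); there is no depth.
- cams.camera_info(name): a dict with "K" (3x3 intrinsics, pixels), "rvec" (rotation vector, rad) and "tvec" (3), from world to camera coordinates, as OpenCV has them. Camera axes: x right, y down, z forward; pixel columns grow to the right and rows downward; lengths in m; the calibration is good to about 2 mm. A picture is of the moment at which its call begins. camera_info takes no time and is no camera call.
- job.close_job(): hands the job in, once; it reports no verdict.
The state is a dict: "time": time; "joint_positions": joint angles; "joint_vel": joint speeds; "joint_torque": joint torques, N m; "ee_pos": TCP position; "eef_rot": TCP orientation; "ft_force": force on the tool from outside, world axes, zero at the start; "torque": the same for the moment, N m; "width": finger opening in m.
Only numpy, scipy, OpenCV 4.12 (cv2) and the standard library are available. Lean on these libraries where they do the work, as an engineer would, in place of code of your own. Each camera call takes 0.05 s, during which the arm holds its last target.

### The job

Load the clamping fixture with every hanger plate on the bench. First push the sprung selector knob down, turn it anticlockwise to its load stop and let it spring up, which raises the stud heads; then put each plate on a stud of its own by tilting its oblong eye past the wide T-head and levelling it, so that it lies flat on the fixture, held under the head, with its lug away from the robot. When all plates are on, push the selector down and turn it back clockwise to its clamp stop, let it spring up, and leave the tools lying round about where they are.

Things in the scene. Friction and masses are not known exactly. Their poses are not given: they have to be found in the camera images.
- fixture: grey clamping fixture, 140 x 328 mm, top (the seat) 28 mm high, reaching 48 mm in front of the three studs and 92 mm behind. Origin under the middle stud; x away from the robot (a fitted plate's lug side), y left, z up. Stud: neck 10 mm thick, T-head 44 mm long (x), 14 mm wide (y), 5 mm thick. Low ribs (8 mm above the seat, 50 to 85 mm behind the studs) flank each plate's tail, 58 mm apart. Position and yaw vary.
- stud0 (a point): foot of the left stud's neck, on the seat; axes as the fixture's. Studs are 78 mm apart. The head's underside is 7 mm above the seat with the selector at clamp (0), 22 mm with it at load (1.25); the three heads move together with the selector. Any plate may go on any stud.
- stud1 (a point): foot of the middle stud's neck, on the seat; axes as the fixture's. Studs are 78 mm apart. The head's underside is 7 mm above the seat with the selector at clamp (0), 22 mm with it at load (1.25); the three heads move together with the selector. Any plate may go on any stud.
- stud2 (a point): foot of the right stud's neck, on the seat; axes as the fixture's. Studs are 78 mm apart. The head's underside is 7 mm above the seat with the selector at clamp (0), 22 mm with it at load (1.25); the three heads move together with the selector. Any plate may go on any stud.
- plate0_lug (a point): centre of the upright grip lug of a steel hanger plate (110 x 44 x 5 mm, about 0.18 kg, all alike; may be absent). Lug 10 mm thick (x), 36 mm wide (y), 12 to 56 mm above the plate's underside; this point is 34 mm above it and 70 mm from the middle of the eye. x points from the eye to the lug, z is the plate's upward normal.
- plate0_eye (a point): middle of the same plate's oblong eye, 2.5 mm above its underside, same axes: opening 38 mm (x) by 24 mm (y), so level it will not pass the 44 mm head. With the lug end raised some 30 degrees, the rim far from the lug goes down past the head's front (-x) end and under it, then the plate is drawn along +x to the neck and levelled. The plate ends 31 mm from here at -x.
- plate0: the same plate; origin on its underside below the middle of the eye.
- plate1_lug (a point): centre of the upright grip lug of a steel hanger plate (110 x 44 x 5 mm, about 0.18 kg, all alike; may be absent). Lug 10 mm thick (x), 36 mm wide (y), 12 to 56 mm above the plate's underside; this point is 34 mm above it and 70 mm from the middle of the eye. x points from the eye to the lug, z is the plate's upward normal.
- plate1_eye (a point): middle of the same plate's oblong eye, 2.5 mm above its underside, same axes: opening 38 mm (x) by 24 mm (y), so level it will not pass the 44 mm head. With the lug end raised some 30 degrees, the rim far from the lug goes down past the head's front (-x) end and under it, then the plate is drawn along +x to the neck and levelled. The plate ends 31 mm from here at -x.
- plate1: the same plate; origin on its underside below the middle of the eye.
- plate2_lug (a point): centre of the upright grip lug of a steel hanger plate (110 x 44 x 5 mm, about 0.18 kg, all alike; may be absent). Lug 10 mm thick (x), 36 mm wide (y), 12 to 56 mm above the plate's underside; this point is 34 mm above it and 70 mm from the middle of the eye. x points from the eye to the lug, z is the plate's upward normal.
- plate2_eye (a point): middle of the same plate's oblong eye, 2.5 mm above its underside, same axes: opening 38 mm (x) by 24 mm (y), so level it will not pass the 44 mm head. With the lug end raised some 30 degrees, the rim far from the lug goes down past the head's front (-x) end and under it, then the plate is drawn along +x to the neck and levelled. The plate ends 31 mm from here at -x.
- plate2: the same plate; origin on its underside below the middle of the eye.
- selector_grip (a point): middle of the grip bar of the selector, 75 mm above the bench when up; it turns about the vertical through here. Bar 60 mm long (x of this frame), 16 mm wide (y), 58 to 92 mm above the bench, on a round skirt 62 mm wide, its top at 58 mm, inside a fixed collar of 42 mm inner and 48 mm outer radius, 56 mm high. It is at the fixture's right end, 80 mm beyond the right stud.
- select_turn (a joint): angle of the selector, rad, growing anticlockwise seen from above: 0 = clamp (stud heads drawn down), 1.25 = load (heads raised); stops at both ends. A tooth locks it near either end unless it is pressed. Friction 0.06 N m.
- select_press (a joint): how far the selector is pushed down, m: 0 = up, 0.010 = bottom stop. Sprung up (6.6 N at rest, 12 N at the bottom); it can be turned only when pushed down more than about 6 mm, and springs up again only within 0.15 rad of either end.
- tape_measure: yellow tape measure, 38x80x62 mm, a bystander; origin at the centre of its underside.
- sanding_block: cork sanding block, 64x114x31 mm, a bystander; origin at the centre of its underside.
- spanner_a: open-ended spanner, 39x147x6 mm, a bystander; origin at the centre of its underside.
There are look-alikes about, which are no part of the job. Leave any blue look-alike of the plate0 alone.

How it is judged:
On the way, in this order (a step that is already met when the one before it is completed fails the run):
1. the selector is at its load stop and has sprung up (value of joint select_turn above 1.03 rad and value of joint select_press below 0.002 m), for 0.2 s.
2. every plate lies level on the fixture with its eye round a stud under the head, while the selector is still at load (value of joint select_turn above 1 rad and (horizontal distance between plate0_eye and stud0 below 0.018 m or horizontal distance between plate0_eye and stud1 below 0.018 m or horizontal distance between plate0_eye and stud2 below 0.018 m) and height (world z) of plate0_eye between 0.0255 and 0.035 m and angle between each of plate0_eye, plate1_eye, plate2_eye's own z axis and vertical below 0.08 rad and linear speed of each of plate0, plate1, plate2 below 0.02 m/s and (horizontal distance between plate1_eye and stud0 below 0.018 m or horizontal distance between plate1_eye and stud1 below 0.018 m or horizontal distance between plate1_eye and stud2 below 0.018 m) and height (world z) of plate1_eye between 0.0255 and 0.035 m and (horizontal distance between plate2_eye and stud0 below 0.018 m or horizontal distance between plate2_eye and stud1 below 0.018 m or horizontal distance between plate2_eye and stud2 below 0.018 m) and height (world z) of plate2_eye between 0.0255 and 0.035 m), for 0.3 s.
At the end, for the whole second after the job is handed in: The selector is back at clamp (below 0.22 rad) and sprung up (pressed less than 2 mm); every plate present lies level (within 0.08 rad) and at rest on the fixture's seat, the middle of its eye within 18 mm of a stud's axis, under the head, its lug more than 40 mm behind the middle stud (value of joint select_turn below 0.22 rad and value of joint select_press below 0.002 m and (horizontal distance between plate0_eye and stud0 below 0.018 m or horizontal distance between plate0_eye and stud1 below 0.018 m or horizontal distance between plate0_eye and stud2 below 0.018 m) and height (world z) of plate0_eye between 0.0255 and 0.035 m and angle between each of plate0_eye, plate1_eye, plate2_eye's own z axis and vertical below 0.08 rad and linear speed of each of plate0, plate1, plate2 below 0.02 m/s and (horizontal distance between plate1_eye and stud0 below 0.018 m or horizontal distance between plate1_eye and stud1 below 0.018 m or horizontal distance between plate1_eye and stud2 below 0.018 m) and height (world z) of plate1_eye between 0.0255 and 0.035 m and (horizontal distance between plate2_eye and stud0 below 0.018 m or horizontal distance between plate2_eye and stud1 below 0.018 m or horizontal distance between plate2_eye and stud2 below 0.018 m) and height (world z) of plate2_eye between 0.0255 and 0.035 m and x of plate0_lug in the frame of stud1 above 0.04 m and x of plate1_lug in the frame of stud1 above 0.04 m and x of plate2_lug in the frame of stud1 above 0.04 m); the robot touches nothing.
It fails at once if a tool lying by the work is shoved more than 30 mm (distance of any of tape_measure, sanding_block, spanner_a from where it was at the start of the episode above 0.03 m).
Of plate0, plate1, plate2 only 2 to 3 are there at a start; the rules pass over those that are not, and their reading is None.
At some moment in a run one of plate0, plate1, plate2 may be knocked a few centimetres aside while the robot is not near it.
Once in a run the grip may slacken for a moment while it holds something.
It also fails if it takes over 210 s, if anything falls off the work surface, if the arm or the gripper's body presses on something with over 40 N, if the wrist force passes 120 N, or if a joint passes its speed limit or range.

## Working session

There is one attempt and no reset: what is moved stays moved. The work goes in short steps, Python scripts to look and compute and a tool call to move; the robot and the scene stay as the last step left them, time stands still between calls to the robot, and variables do not carry over. Pictures are saved under pics/ and viewed, and the job is handed in when it is done.

Besides the shell and the picture viewer there is one more tool, called after ">>>" by a JSON object that holds its "method" and its "body", one argument or row to a line. arm_command: Moves the arm, as the interface text tells. Its arguments: {"type":"object","properties":{"increments":{"type":"array","items":{"type":"object","properties":{"gripper":{"type":"number"},"dx":{"type":"number"},"dy":{"type":"number"},"dz":{"type":"number"},"spin":{"type":"number"}}}},"grip_force":{"type":"number"}},"required":["increments"]}

```bash
mkdir -p pics; python3 - <<'E'
from bench import read_state,cams,job,r
import cv2
for n in("scene","top"):
    im=cams.camera(n);cv2.imwrite(f"pics/{n}0.png",im[:,:,::-1]);i=cams.camera_info(n);print(n,i)
print(read_state(),r.grasp_offset)
E
```

```text
scene {'K': array([[541.30085224,   0.        , 281.99768705],
       [  0.        , 541.30085224, 218.4495533 ],
       [  0.        ,   0.        ,   1.        ]]), 'rvec': array([ 1.95842693, -1.04885713,  0.5632536 ]), 'tvec': array([-0.32471137,  0.30097379,  1.08375832])}
top {'K': array([[435.96182294,   0.        , 283.21838259],
       [  0.        , 435.96182294, 205.49144096],
       [  0.        ,   0.        ,   1.        ]]), 'rvec': array([ 2.10562304, -2.12102266,  0.20158934]), 'tvec': array([-0.02482437,  0.58219851,  1.23291349])}
{'time': 0.1, 'joint_positions': array([-1.26756749,  0.33278502, -0.06469131,  1.46088005,  0.02163963,
        1.34990579, -0.08848226]), 'joint_vel': array([-0.00051257, -0.00119261,  0.00071414, -0.00059643,  0.00023224,
       -0.00087504,  0.000287  ]), 'joint_torque': array([ 1.27847652e-03, -6.24545360e+01,  2.42585078e-02, -3.90713453e+01,
       -6.15641079e-02,  3.66022065e-02,  8.23816663e-05]), 'ee_pos': array([0.19996629, 0.59176967, 0.22183742]), 'eef_rot': array([ 1.62175974e-01,  9.86761644e-01, -6.38680024e-04, -5.37766379e-05]), 'ft_force': array([-0.19594839,  0.07143852, -0.4101579 ]), 'torque': array([0.02863521, 0.0221965 , 0.03694241]), 'width': 0.08719634606845612} 0.0187
```

View pics/scene0.png

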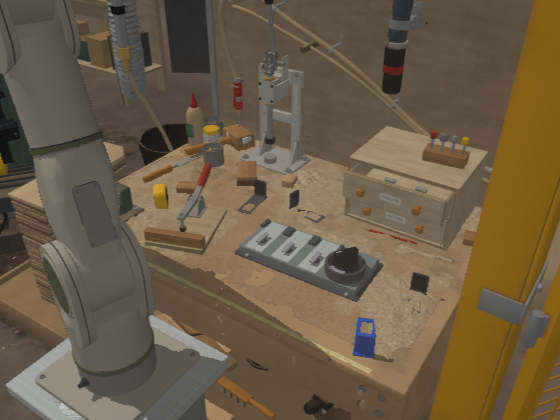

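View pics/top0.png

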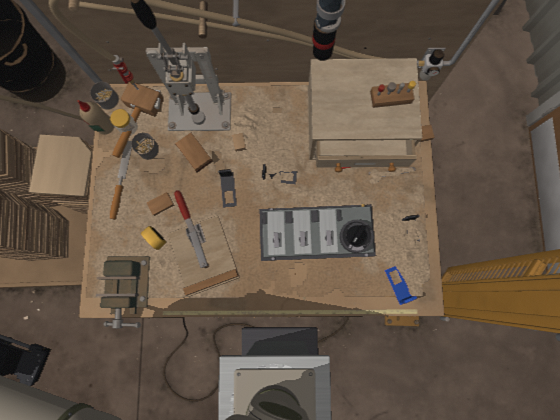

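```bash
cat > h.py <<'E'
import cv2,numpy as np
from bench import read_state,cams,job,r
def info(n):
    i=cams.camera_info(n);R=cv2.Rodrigues(np.array(i['rvec']))[0];return i['K'],R,np.array(i['tvec'])
def ray(n,u,v,z):
    K,R,t=info(n);d=R.T@np.linalg.solve(K,[u,v,1]);c=-R.T@t
    return c+d*(z-c[2])/d[2]
def proj(n,P):
    K,R,t=info(n);p=K@(R@np.asarray(P,float).reshape(-1,3).T+t[:,None]);return (p[:2]/p[2]).T
def tri(a,b):
    # scene px a, top px b
    A=[];
    Ps=[]
    for n in("scene","top"):
        K,R,t=info(n);Ps.append(K@np.c_[R,t])
    X=cv2.triangulatePoints(Ps[0],Ps[1],np.array(a,float).reshape(2,1),np.array(b,float).reshape(2,1))
    return (X[:3]/X[3]).ravel()
def crop(n,x0,y0,x1,y1,f,im=None,out=None):
    if im is None: im=cams.camera(n)[:,:,::-1]
    c=cv2.resize(im[y0:y1,x0:x1],None,fx=f,fy=f,interpolation=cv2.INTER_CUBIC)
    # ticks
    for x in range((x0+9)//10*10,x1,10):
        cv2.line(c,((x-x0)*f,0),((x-x0)*f,6),(0,0,255),1)
        if x%20==0: cv2.putText(c,str(x),((x-x0)*f,16),0,.35,(0,0,255),1)
    for y in range((y0+9)//10*10,y1,10):
        cv2.line(c,(0,(y-y0)*f),(6,(y-y0)*f),(0,0,255),1)
        if y%20==0: cv2.putText(c,str(y),(8,(y-y0)*f+4),0,.35,(0,0,255),1)
    cv2.imwrite(out,c)
E
python3 - <<'E'
from h import *
t=cv2.imread('pics/top0.png');s=cv2.imread('pics/scene0.png')
crop('top',210,160,350,260,5,t,'pics/t0a.png')
crop('top',330,190,430,310,5,t,'pics/t0b.png')
crop('scene',225,165,385,300,5,s,'pics/s0a.png')
crop('scene',340,220,450,360,4,s,'pics/s0b.png')
E
```

```text
(no output)
```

View pics/t0a.png

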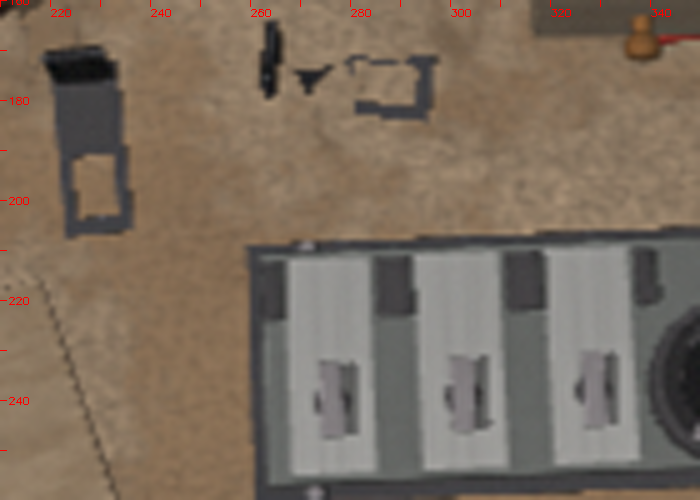

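View pics/t0b.png

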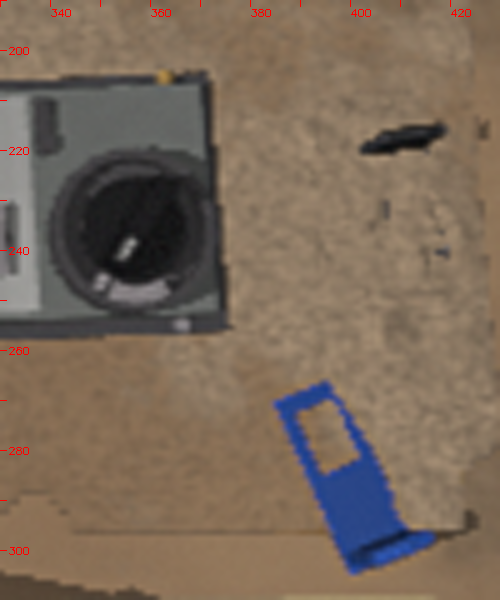

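View pics/s0a.png

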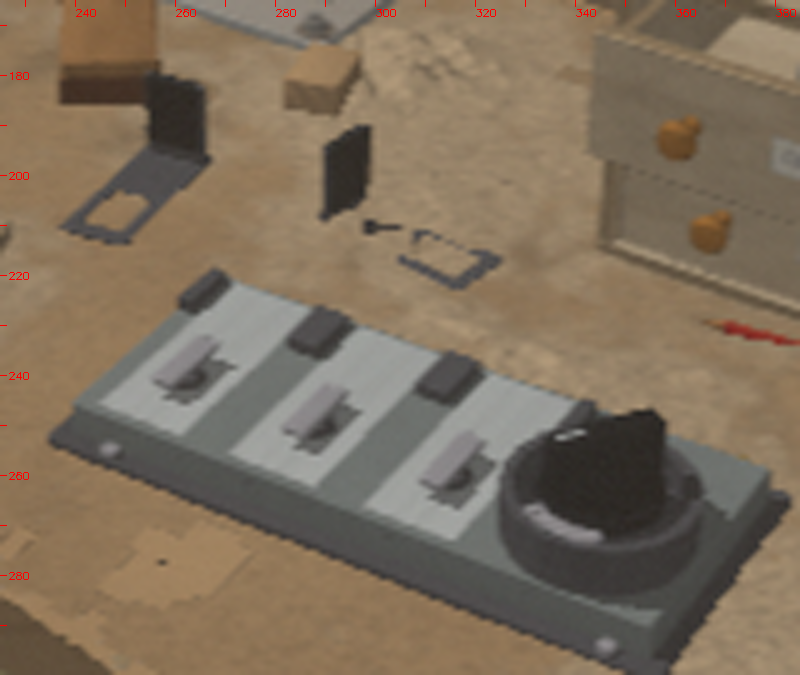

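View pics/s0b.png

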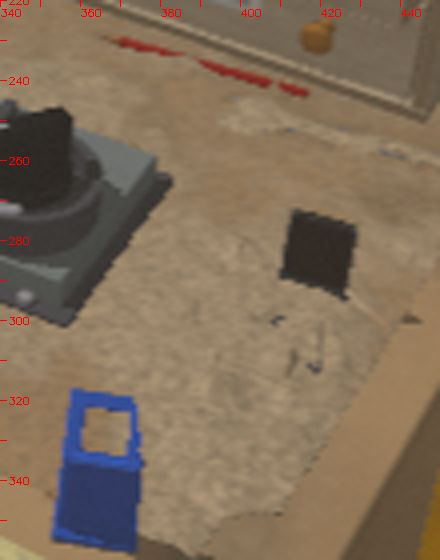

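```bash
python3 - <<'E'
from h import *
t=cv2.imread('pics/top0.png');s=cv2.imread('pics/scene0.png')
crop('top',262,220,342,256,10,t,'pics/t0c.png')
crop('scene',250,225,330,275,10,s,'pics/s0c.png')
crop('top',332,200,382,260,10,t,'pics/t0d.png')
def en(im,a):
    g=cv2.convertScaleAbs(im,alpha=2.5,beta=10);return g
crop('top',332,210,382,260,10,en(t,2),'pics/t0d.png')
crop('scene',320,240,385,300,10,en(s,2),'pics/s0d.png')
E
```

```text
(no output)
```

View pics/t0c.png

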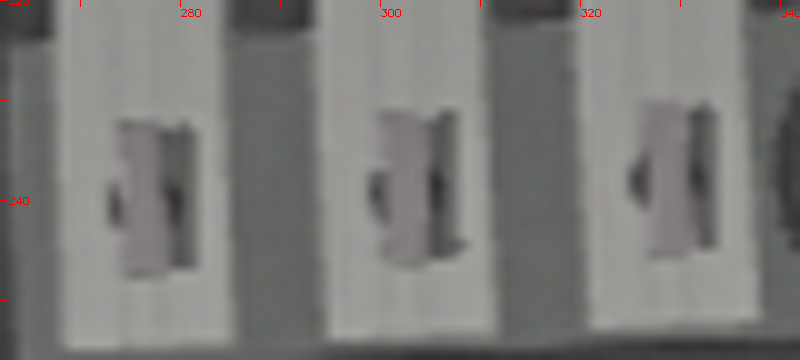

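View pics/s0c.png

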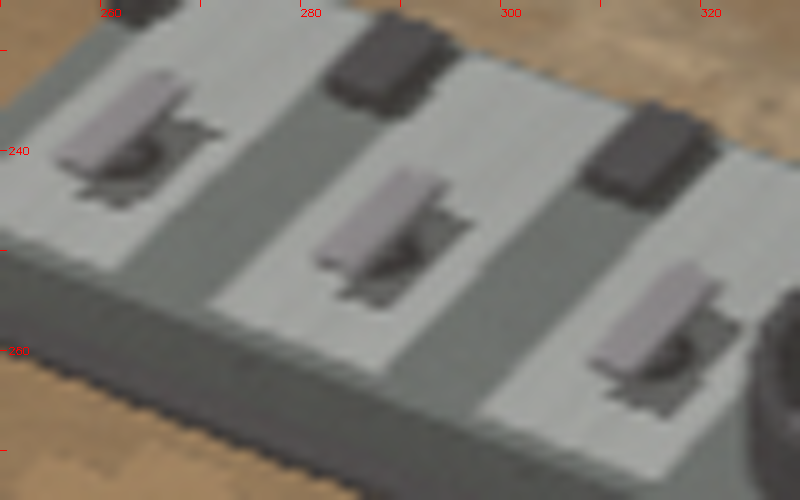

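View pics/t0d.png

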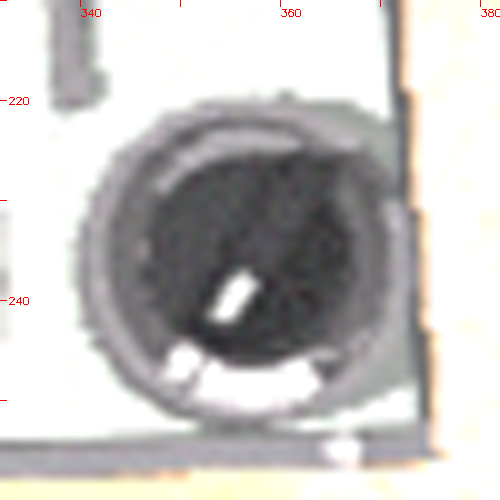

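View pics/s0d.png

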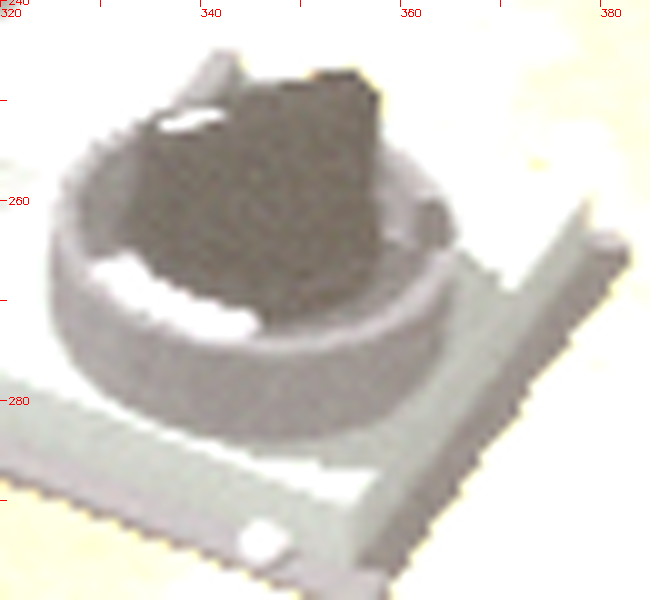

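```bash
python3 - <<'E'
from h import *
T=np.array([[276.3,239.9],[302.5,238.9],[328.5,238.0]])-.45
S=np.array([[262.2,237],[288,246.5],[315.5,256.7]])-.45
for a,b in zip(S,T): print(tri(a,b),ray('top',*b,.040),ray('scene',*a,.040))
# seat corners
c=ray('top',355.2,236,.056);print('collar',c)
for p in [(260.3-.5,209.5),(370.5,204.5),(375.5,255.5),(262,258)]: print(ray('top',*p,.0))
for p in [(351,244),(364,225)]: print(ray('top',*p,.09))
E
```

```text
[ 0.48359449 -0.00646867  0.03822853] [ 0.48335985 -0.00648872  0.04      ] [ 0.48163083 -0.00791764  0.04      ]
[ 0.48597715 -0.08410379  0.03872362] [ 0.48574924 -0.08396655  0.04      ] [ 0.48460112 -0.08507063  0.04      ]
[ 0.48874482 -0.16192859  0.03827701] [ 0.48784558 -0.16083226  0.04      ] [ 0.4873628  -0.16352014  0.04      ]
collar [ 0.48979828 -0.23862413  0.056     ]
[0.58158777 0.04386557 0.        ]
[ 0.59455021 -0.29849981  0.        ]
[ 0.43727895 -0.30637686  0.        ]
[0.43219357 0.03658188 0.        ]
[ 0.46275727 -0.2205031   0.09      ]
[ 0.51683378 -0.25957732  0.09      ]
```

```bash
cat >> h.py <<'E'
from scipy.spatial.transform import Rotation as Ro
def pose():
    s=read_state();R=Ro.from_quat(s['eef_rot']).as_matrix()
    return np.array(s['ee_pos']),np.degrees(np.arctan2(R[1,1],R[0,1])),s
def plan(wps):
    """wps: (x,y,z,yaw,nrows,grip) from measured pose"""
    p,a,s=pose();p=p.copy();out=[]
    for x,y,z,yaw,n,g in wps:
        q=np.array([x,y,z])
        for k in range(n):
            rem=n-k;d=(q-p)/rem;da=(yaw-a)/rem
            ar=np.radians(a);dx=round(-np.sin(ar)*d[0]+np.cos(ar)*d[1],4);dy=round(np.cos(ar)*d[0]+np.sin(ar)*d[1],4);dz=round(-d[2],4);sp=round(-da,1)
            out.append(dict(gripper=g,dx=dx,dy=dy,dz=dz,spin=sp))
            p+=[-np.sin(ar)*dx+np.cos(ar)*dy,np.cos(ar)*dx+np.sin(ar)*dy,-dz];a-=sp
    for i in range(0,len(out),8):
        print(str(out[i:i+8]).replace("'",'"').replace(' ','')); print()
def st():
    p,a,s=pose();print('t',round(s['time'],2),'p',p.round(4),'yaw',round(a,1),'F',np.round(s['ft_force'],1),'M',np.round(s['torque'],2),'w',round(s['width'],4),'q',np.round(s['joint_positions'],2))
E
python3 - <<'E'
from h import *
st()
plan([(.42,.42,.22,10,6,60),(.52,.05,.22,-70,8,60),(.49,-.2405,.17,-126,10,60)])
E
```

```text
t 0.1 p [0.2    0.5918 0.2218] yaw 71.3 F [-0.2  0.1 -0.4] M [0.03 0.02 0.04] w 0.0872 q [-1.27  0.33 -0.06  1.46  0.02  1.35 -0.09]
[{"gripper":60,"dx":np.float64(-0.0439),"dy":np.float64(-0.0154),"dz":np.float64(0.0003),"spin":np.float64(10.2)},{"gripper":60,"dx":np.float64(-0.0459),"dy":np.float64(-0.0074),"dz":np.float64(0.0003),"spin":np.float64(10.2)},{"gripper":60,"dx":np.float64(-0.0465),"dy":np.float64(0.0009),"dz":np.float64(0.0003),"spin":np.float64(10.2)},{"gripper":60,"dx":np.float64(-0.0456),"dy":np.float64(0.0091),"dz":np.float64(0.0003),"spin":np.float64(10.2)},{"gripper":60,"dx":np.float64(-0.0433),"dy":np.float64(0.0171),"dz":np.float64(0.0003),"spin":np.float64(10.3)},{"gripper":60,"dx":np.float64(-0.0396),"dy":np.float64(0.0245),"dz":np.float64(0.0003),"spin":np.float64(10.2)},{"gripper":60,"dx":np.float64(-0.0477),"dy":np.float64(0.0043),"dz":np.float64(0.0),"spin":np.float64(10.0)},{"gripper":60,"dx":np.float64(-0.0463),"dy":np.float64(0.0125),"dz":np.float64(0.0),"spin":np.float64(10.0)}]

[{"gripper":60,"dx":np.float64(-0.0434),"dy":np.float64(0.0203),"dz":np.
[... 980 characters left out ...]
dz":np.float64(0.005),"spin":np.float64(5.6)},{"gripper":60,"dx":np.float64(-0.0018),"dy":np.float64(0.0292),"dz":np.float64(0.005),"spin":np.float64(5.6)},{"gripper":60,"dx":np.float64(0.001),"dy":np.float64(0.0292),"dz":np.float64(0.005),"spin":np.float64(5.6)},{"gripper":60,"dx":np.float64(0.0039),"dy":np.float64(0.0289),"dz":np.float64(0.005),"spin":np.float64(5.6)},{"gripper":60,"dx":np.float64(0.0067),"dy":np.float64(0.0284),"dz":np.float64(0.005),"spin":np.float64(5.6)},{"gripper":60,"dx":np.float64(0.0094),"dy":np.float64(0.0277),"dz":np.float64(0.005),"spin":np.float64(5.6)},{"gripper":60,"dx":np.float64(0.0121),"dy":np.float64(0.0266),"dz":np.float64(0.005),"spin":np.float64(5.6)}]
```

>>> {"method": "arm_command", "body": {
  "increments": [
    {"gripper": 60,"dx": -0.044,"dy": -0.015,"dz": 0,"spin": 10.2},
    {"gripper": 60,"dx": -0.046,"dy": -0.007,"dz": 0,"spin": 10.2},
    {"gripper": 60,"dx": -0.046,"dy": 0.001,"dz": 0,"spin": 10.2},
    {"gripper": 60,"dx": -0.046,"dy": 0.009,"dz": 0,"spin": 10.2},
    {"gripper": 60,"dx": -0.043,"dy": 0.017,"dz": 0,"spin": 10.2},
    {"gripper": 60,"dx": -0.04,"dy": 0.024,"dz": 0,"spin": 10.2},
    {"gripper": 60,"dx": -0.048,"dy": 0.004,"dz": 0,"spin": 10},
    {"gripper": 60,"dx": -0.046,"dy": 0.012,"dz": 0,"spin": 10}
  ]
}}

```text
time: 1.1
ee_pos: [0.4448, 0.3265, 0.222]
eef_rot: [0.767, 0.641, -0.0, 0.0]
ft_force: [0.2, -0.0, 0.3]
width: 0.0523
```

>>> {"method": "arm_command", "body": {
  "increments": [
    {"gripper": 60,"dx": -0.043,"dy": 0.02,"dz": 0,"spin": 10},
    {"gripper": 60,"dx": -0.039,"dy": 0.027,"dz": 0,"spin": 10},
    {"gripper": 60,"dx": -0.034,"dy": 0.034,"dz": 0,"spin": 10},
    {"gripper": 60,"dx": -0.027,"dy": 0.039,"dz": 0,"spin": 10},
    {"gripper": 60,"dx": -0.02,"dy": 0.043,"dz": 0,"spin": 10},
    {"gripper": 60,"dx": -0.012,"dy": 0.046,"dz": 0,"spin": 10},
    {"gripper": 60,"dx": -0.013,"dy": 0.026,"dz": 0.005,"spin": 5.6},
    {"gripper": 60,"dx": -0.01,"dy": 0.027,"dz": 0.005,"spin": 5.6}
  ]
}}

```text
time: 2.1
ee_pos: [0.5127, -0.0059, 0.2121]
eef_rot: [0.997, 0.076, -0.0, 0.0]
ft_force: [-0.3, 0.6, -0.1]
width: 0.0524
```

```bash
sed -i 's/dx=round(\(.*\),4);dy=round(\(.*\),4);dz=round(-d\[2\],4);sp=round(-da,1)/dx=float(round(\1,4));dy=float(round(\2,4));dz=float(round(-d[2],4));sp=float(round(-da,1))/' h.py; python3 - <<'E'
from h import *
st()
plan([(.49,-.2405,.15,-126,8,60)])
E
```

```text
t 2.1 p [ 0.5127 -0.0059  0.2121] yaw -81.3 F [-0.3  0.6 -0.1] M [-0.03  0.18  0.03] w 0.0524 q [-0.67  0.08  0.64  1.8  -0.05  1.28 -1.44]
[{"gripper":60,"dx":-0.0072,"dy":0.0286,"dz":0.0078,"spin":5.6},{"gripper":60,"dx":-0.0044,"dy":0.0291,"dz":0.0078,"spin":5.6},{"gripper":60,"dx":-0.0016,"dy":0.0294,"dz":0.0078,"spin":5.6},{"gripper":60,"dx":0.0013,"dy":0.0294,"dz":0.0077,"spin":5.6},{"gripper":60,"dx":0.0042,"dy":0.0292,"dz":0.0078,"spin":5.6},{"gripper":60,"dx":0.007,"dy":0.0286,"dz":0.0077,"spin":5.6},{"gripper":60,"dx":0.0097,"dy":0.0278,"dz":0.0078,"spin":5.6},{"gripper":60,"dx":0.0125,"dy":0.0268,"dz":0.0077,"spin":5.5}]
```

>>> {"method": "arm_command", "body": {
  "increments": [
    {"gripper": 60,"dx": -0.007,"dy": 0.029,"dz": 0.008,"spin": 5.6},
    {"gripper": 60,"dx": -0.004,"dy": 0.029,"dz": 0.008,"spin": 5.6},
    {"gripper": 60,"dx": -0.002,"dy": 0.029,"dz": 0.008,"spin": 5.6},
    {"gripper": 60,"dx": 0.001,"dy": 0.029,"dz": 0.008,"spin": 5.6},
    {"gripper": 60,"dx": 0.004,"dy": 0.029,"dz": 0.008,"spin": 5.6},
    {"gripper": 60,"dx": 0.007,"dy": 0.029,"dz": 0.008,"spin": 5.6},
    {"gripper": 60,"dx": 0.01,"dy": 0.028,"dz": 0.008,"spin": 5.6},
    {"gripper": 60,"dx": 0.012,"dy": 0.027,"dz": 0.008,"spin": 5.6}
  ]
}}

```text
time: 3.1
ee_pos: [0.4902, -0.2411, 0.148]
eef_rot: [0.95, -0.311, 0.0, 0.0]
ft_force: [-0.7, -0.1, -0.7]
width: 0.0522
```

```bash
python3 - <<'E'
from h import *
st()
plan([(.49,-.2405,.066,-126,6,50),(.49,-.2405,.066,-126,2,50)])
i=cams.camera('scene')[:,:,::-1].copy();cv2.imwrite('pics/s1.png',cv2.resize(i[150:350,200:460],None,fx=3,fy=3))
E
```

```text
t 3.1 p [ 0.4902 -0.2411  0.148 ] yaw -126.2 F [-0.7 -0.1 -0.7] M [ 0.03  0.18 -0.  ] w 0.0522 q [-0.37  0.28  0.87  1.81 -0.23  1.16 -1.63]
[{"gripper":50,"dx":-0.0001,"dy":-0.0001,"dz":0.0137,"spin":-0.0},{"gripper":50,"dx":-0.0001,"dy":-0.0,"dz":0.0137,"spin":-0.0},{"gripper":50,"dx":-0.0001,"dy":-0.0001,"dz":0.0136,"spin":-0.1},{"gripper":50,"dx":-0.0001,"dy":-0.0,"dz":0.0137,"spin":-0.0},{"gripper":50,"dx":-0.0001,"dy":-0.0001,"dz":0.0136,"spin":-0.1},{"gripper":50,"dx":-0.0,"dy":-0.0,"dz":0.0137,"spin":-0.0},{"gripper":50,"dx":-0.0,"dy":-0.0,"dz":-0.0,"spin":-0.0},{"gripper":50,"dx":-0.0,"dy":-0.0,"dz":-0.0,"spin":-0.0}]
```

View pics/s1.png

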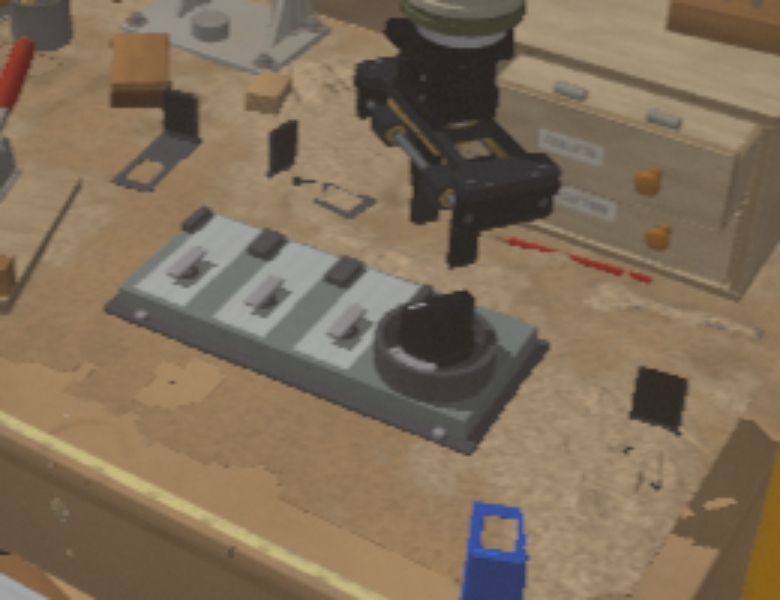

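>>> {"method": "arm_command", "body": {
  "increments": [
    {"gripper": 50,"dz": 0.0137},
    {"gripper": 50,"dz": 0.0137},
    {"gripper": 50,"dz": 0.0137},
    {"gripper": 50,"dz": 0.0137},
    {"gripper": 50,"dz": 0.0137},
    {"gripper": 50,"dz": 0.0137},
    {"gripper": 50},
    {"gripper": 50}
  ],
  "grip_force": 30
}}

```text
validation failed for argument at $.in...
```

>>> {"method": "arm_command", "body": {
  "increments": [
    {"gripper": 10},
    {"gripper": 10},
    {"gripper": 10},
    {"gripper": 10},
    {"gripper": 10},
    {"gripper": 10},
    {"gripper": 10},
    {"gripper": 10}
  ],
  "grip_force": 30
}}

```text
validation failed for argument at $.in...
```

```bash
python3 - <<'E'
from h import *
st()
i=cams.camera('scene')[:,:,::-1].copy();cv2.imwrite('pics/s2.png',cv2.resize(i[180:310,280:450],None,fx=4,fy=4))
E
```

```text
t 3.15 p [ 0.4885 -0.245   0.1473] yaw -126.7 F [-3.5 -1.8 -0.5] M [-0.07  0.37 -0.05] w 0.0523 q [-0.36  0.28  0.87  1.81 -0.23  1.16 -1.63]
```

View pics/s2.png

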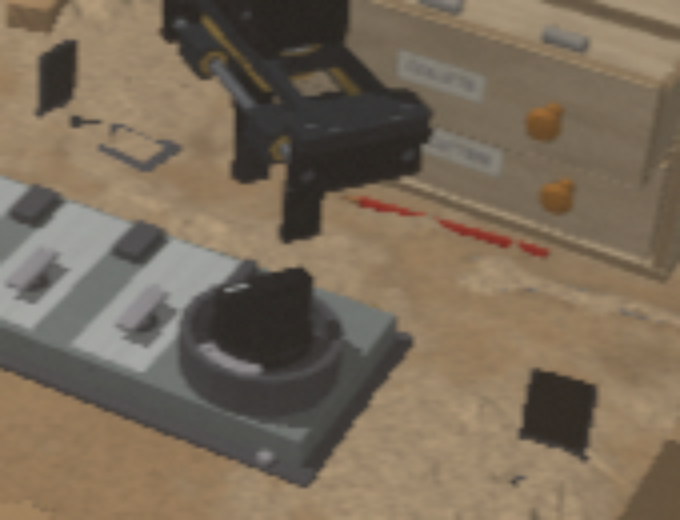

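>>> {"method": "arm_command", "body": {
  "increments": [
    {"gripper": 50,"dx": 0,"dy": 0,"dz": 0,"spin": 0},
    {"gripper": 50,"dx": 0,"dy": 0,"dz": 0.01,"spin": 0},
    {"gripper": 50,"dx": 0,"dy": 0,"dz": 0.01,"spin": 0},
    {"gripper": 50,"dx": 0,"dy": 0,"dz": 0.01,"spin": 0},
    {"gripper": 50,"dx": 0,"dy": 0,"dz": 0.01,"spin": 0},
    {"gripper": 50,"dx": 0,"dy": 0,"dz": 0,"spin": 0},
    {"gripper": 50,"dx": 0,"dy": 0,"dz": 0,"spin": 0},
    {"gripper": 50,"dx": 0,"dy": 0,"dz": 0,"spin": 0}
  ],
  "grip_force": 30
}}

```text
time: 4.2
ee_pos: [0.4909, -0.2393, 0.1089]
eef_rot: [0.951, -0.308, 0.0, -0.0]
ft_force: [0.7, 0.5, 0.3]
width: 0.0435
```

```bash
python3 - <<'E'
from h import *
st()
plan([(.49,-.2405,.068,-125.8,6,50)])
i=cams.camera('scene')[:,:,::-1].copy();cv2.imwrite('pics/s3.png',cv2.resize(i[180:310,280:450],None,fx=4,fy=4))
i=cams.camera('top')[:,:,::-1].copy();cv2.imwrite('pics/t3.png',cv2.resize(i[150:310,250:450],None,fx=4,fy=4))
E
```

```text
t 4.2 p [ 0.4909 -0.2393  0.1089] yaw -125.9 F [0.7 0.5 0.3] M [0.02 0.19 0.05] w 0.0435 q [-0.34  0.33  0.84  1.85 -0.28  1.09 -1.59]
[{"gripper":50,"dx":0.0,"dy":0.0003,"dz":0.0068,"spin":-0.0},{"gripper":50,"dx":0.0,"dy":0.0002,"dz":0.0068,"spin":-0.0},{"gripper":50,"dx":0.0,"dy":0.0003,"dz":0.0068,"spin":-0.0},{"gripper":50,"dx":0.0,"dy":0.0002,"dz":0.0068,"spin":-0.0},{"gripper":50,"dx":0.0,"dy":0.0003,"dz":0.0068,"spin":-0.0},{"gripper":50,"dx":0.0,"dy":0.0002,"dz":0.0069,"spin":-0.1}]
```

View pics/s3.png

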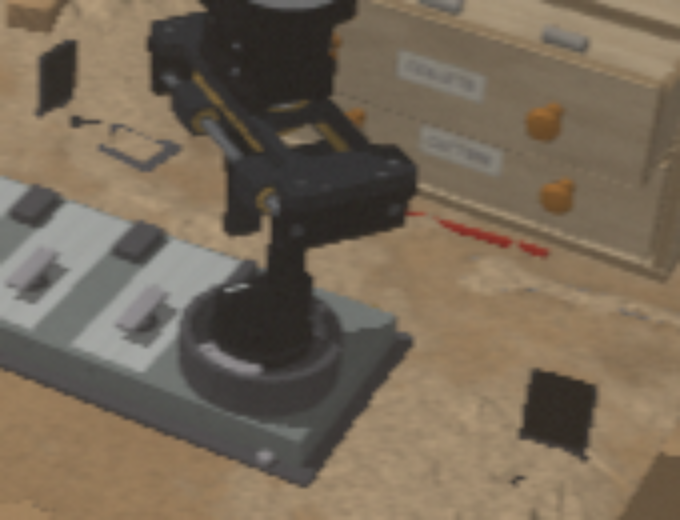

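View pics/t3.png

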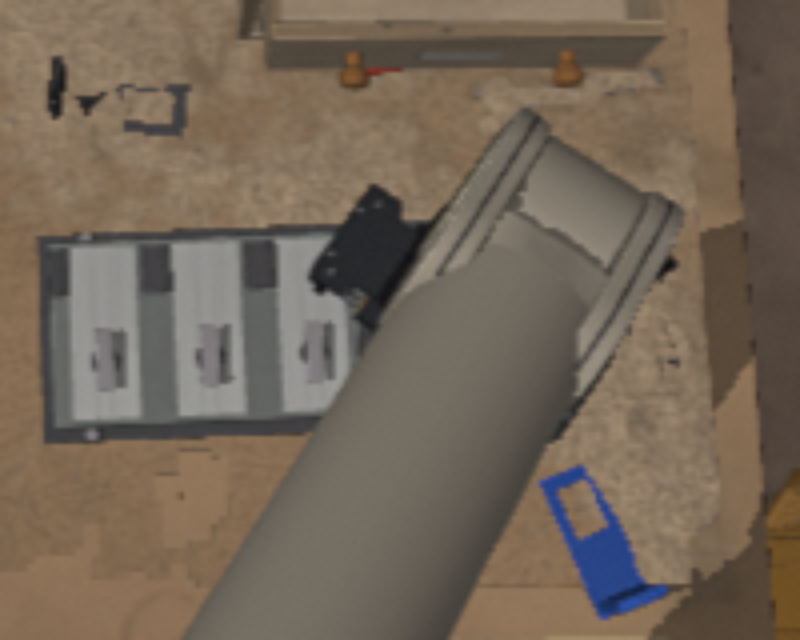

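>>> {"method": "arm_command", "body": {
  "increments": [
    {"gripper": 50,"dx": 0,"dy": 0,"dz": 0.008,"spin": 0},
    {"gripper": 50,"dx": 0,"dy": 0.001,"dz": 0.008,"spin": 0},
    {"gripper": 50,"dx": 0,"dy": 0,"dz": 0.008,"spin": 0},
    {"gripper": 50,"dx": 0,"dy": 0,"dz": 0.008,"spin": 0},
    {"gripper": 50,"dx": 0,"dy": 0,"dz": 0.008,"spin": 0},
    {"gripper": 50,"dx": 0,"dy": 0,"dz": 0,"spin": 0},
    {"gripper": 50,"dx": 0,"dy": 0,"dz": 0,"spin": 0},
    {"gripper": 50,"dx": 0,"dy": 0,"dz": 0,"spin": 0}
  ],
  "grip_force": 30
}}

```text
time: 5.3
ee_pos: [0.4902, -0.2401, 0.0688]
eef_rot: [0.951, -0.308, 0.0, -0.0]
ft_force: [-0.0, -0.9, 0.4]
width: 0.0434
```

>>> {"method": "arm_command", "body": {
  "increments": [
    {"gripper": 10,"dx": 0,"dy": 0,"dz": 0,"spin": 0},
    {"gripper": 10,"dx": 0,"dy": 0,"dz": 0,"spin": 0},
    {"gripper": 10,"dx": 0,"dy": 0,"dz": 0,"spin": 0},
    {"gripper": 10,"dx": 0,"dy": 0,"dz": 0,"spin": 0},
    {"gripper": 10,"dx": 0,"dy": 0,"dz": 0,"spin": 0},
    {"gripper": 10,"dx": 0,"dy": 0,"dz": 0,"spin": 0},
    {"gripper": 10,"dx": 0,"dy": 0,"dz": 0,"spin": 0},
    {"gripper": 10,"dx": 0,"dy": 0,"dz": 0,"spin": 0}
  ],
  "grip_force": 30
}}

```text
time: 6.3
ee_pos: [0.4895, -0.2406, 0.0686]
eef_rot: [0.951, -0.308, -0.0, 0.0]
ft_force: [-3.9, -2.9, 2.9]
width: 0.0163
```

```bash
python3 - <<'E'
from h import *
st()
E
```

```text
t 6.3 p [ 0.4895 -0.2406  0.0686] yaw -125.9 F [-3.9 -2.9  2.9] M [-0.86  1.15  0.38] w 0.0163 q [-0.31  0.39  0.81  1.88 -0.33  1.01 -1.55]
```

>>> {"method": "arm_command", "body": {
  "increments": [
    {"gripper": 10,"dx": 0,"dy": 0,"dz": 0.003,"spin": 0},
    {"gripper": 10,"dx": 0,"dy": 0,"dz": 0.003,"spin": 0},
    {"gripper": 10,"dx": 0,"dy": 0,"dz": 0.003,"spin": 0},
    {"gripper": 10,"dx": 0,"dy": 0,"dz": 0.001,"spin": 0},
    {"gripper": 10,"dx": 0,"dy": 0,"dz": 0,"spin": 0},
    {"gripper": 10,"dx": 0,"dy": 0,"dz": 0,"spin": -3},
    {"gripper": 10,"dx": 0,"dy": 0,"dz": 0,"spin": -5},
    {"gripper": 10,"dx": 0,"dy": 0,"dz": 0,"spin": -5}
  ],
  "grip_force": 40
}}

```text
time: 7.3
ee_pos: [0.4892, -0.2411, 0.0591]
eef_rot: [0.98, -0.198, -0.0, 0.0]
ft_force: [-8.2, -3.3, 10.4]
width: 0.0156
```

```bash
python3 - <<'E'
from h import *
st()
E
```

```text
t 7.3 p [ 0.4892 -0.2411  0.0591] yaw -112.8 F [-8.2 -3.3 10.4] M [-0.82  2.01 -0.13] w 0.0156 q [-0.26  0.39  0.76  1.89 -0.32  0.99 -1.33]
```

>>> {"method": "arm_command", "body": {
  "increments": [
    {"gripper": 10,"dx": 0,"dy": 0,"dz": 0,"spin": -8},
    {"gripper": 10,"dx": 0,"dy": 0,"dz": 0,"spin": -8},
    {"gripper": 10,"dx": 0,"dy": 0,"dz": 0,"spin": -8},
    {"gripper": 10,"dx": 0,"dy": 0,"dz": 0,"spin": -8},
    {"gripper": 10,"dx": 0,"dy": 0,"dz": 0,"spin": -8},
    {"gripper": 10,"dx": 0,"dy": 0,"dz": 0,"spin": -8},
    {"gripper": 10,"dx": 0,"dy": 0,"dz": 0,"spin": -6},
    {"gripper": 10,"dx": 0,"dy": 0,"dz": 0,"spin": -3}
  ],
  "grip_force": 40
}}

```text
time: 8.3
ee_pos: [0.4895, -0.2434, 0.0597]
eef_rot: [0.956, 0.293, -0.0, 0.002]
ft_force: [-6.4, -9.8, 10.2]
width: 0.0159
```

```bash
python3 - <<'E'
from h import *
st()
E
```

```text
t 8.3 p [ 0.4895 -0.2434  0.0597] yaw -55.9 F [-6.4 -9.8 10.2] M [-2.45  1.71 -0.15] w 0.0159 q [-0.1   0.35  0.56  1.88 -0.22  0.98 -0.42]
```

>>> {"method": "arm_command", "body": {
  "increments": [
    {"gripper": 10,"dx": 0,"dy": 0,"dz": 0,"spin": -2},
    {"gripper": 10,"dx": 0,"dy": 0,"dz": 0,"spin": 0},
    {"gripper": 10,"dx": 0,"dy": 0,"dz": -0.003,"spin": 0},
    {"gripper": 10,"dx": 0,"dy": 0,"dz": -0.003,"spin": 0},
    {"gripper": 10,"dx": 0,"dy": 0,"dz": -0.003,"spin": 0},
    {"gripper": 10,"dx": 0,"dy": 0,"dz": -0.001,"spin": 0},
    {"gripper": 10,"dx": 0,"dy": 0,"dz": 0,"spin": 0},
    {"gripper": 10,"dx": 0,"dy": 0,"dz": 0,"spin": 0}
  ],
  "grip_force": 40
}}

```text
time: 9.3
ee_pos: [0.4894, -0.2433, 0.0686]
eef_rot: [0.951, 0.309, -0.0, 0.002]
ft_force: [-1.9, -13.0, -3.2]
width: 0.0156
```

>>> {"method": "arm_command", "body": {
  "increments": [
    {"gripper": 50,"dx": 0,"dy": 0,"dz": 0,"spin": 0},
    {"gripper": 50,"dx": 0,"dy": 0,"dz": 0,"spin": 0},
    {"gripper": 50,"dx": 0,"dy": 0,"dz": 0,"spin": 0},
    {"gripper": 50,"dx": 0,"dy": 0,"dz": 0,"spin": 0},
    {"gripper": 50,"dx": 0,"dy": 0,"dz": -0.02,"spin": 0},
    {"gripper": 50,"dx": 0,"dy": 0,"dz": -0.03,"spin": 0},
    {"gripper": 50,"dx": 0,"dy": 0,"dz": -0.03,"spin": 0},
    {"gripper": 50,"dx": 0,"dy": 0,"dz": -0.03,"spin": 0}
  ]
}}

```text
time: 10.3
ee_pos: [0.49, -0.2397, 0.1795]
eef_rot: [0.951, 0.31, 0.0, -0.0]
ft_force: [-0.0, 0.2, -0.1]
width: 0.0435
```

```bash
python3 - <<'E'
from h import *
st()
i=cams.camera('scene')[:,:,::-1].copy();cv2.imwrite('pics/s4.png',cv2.resize(i[165:305,220:440],None,fx=3.6,fy=3.6))
E
```

```text
t 10.3 p [ 0.49   -0.2397  0.1795] yaw -53.9 F [-0.   0.2 -0.1] M [-0.1   0.08 -0.02] w 0.0435 q [-0.15  0.2   0.59  1.76 -0.12  1.22 -0.47]
```

View pics/s4.png

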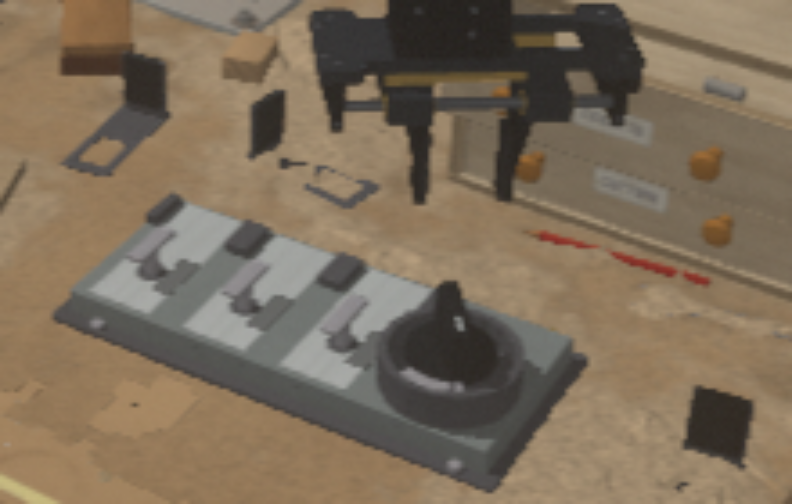

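```bash
cat > fit.py <<'E'
from h import *
from scipy.optimize import least_squares
def fit(obs,x0,zb=0.0,fz=False):
    # obs: list (cam,u,v,(px,py,pz)mm)
    def res(q):
        x,y,a=q[:3];z=q[3] if fz else zb
        c,s=np.cos(a),np.sin(a);out=[]
        for cam in('top','scene'):
            o=[k for k in obs if k[0]==cam]
            if not o: continue
            P=np.array([k[3] for k in o])/1000.
            W=np.c_[x+c*P[:,0]-s*P[:,1],y+s*P[:,0]+c*P[:,1],z+P[:,2]]
            out.append((proj(cam,W)-np.array([[k[1],k[2]] for k in o])).ravel())
        return np.concatenate(out)
    r_=least_squares(res,list(x0)+([zb] if fz else []),loss='soft_l1')
    return r_.x,np.abs(res(r_.x)).round(1)
def report(name,q):
    x,y,a=q[:3];print(name,'eye',round(x,4),round(y,4),'yaw',round(np.degrees(a),1),'lug',(x+.07*np.cos(a)).round(4),(y+.07*np.sin(a)).round(4),q[3:])
E
python3 - <<'E'
from fit import *
h=.45
A=[('top',223.2,207.2,(-31,22,5)),('top',236.2,206,(-31,-22,5)),('top',225.6,204,(-19,12,5)),('top',234,203,(-19,-12,5)),('top',225,191,(19,12,5)),('top',233.6,190,(19,-12,5)),
('scene',237,210.6,(-31,22,5)),('scene',250.6,213.4,(-31,-22,5)),('scene',255,180,(70,18,56)),('scene',266,183.4,(70,-18,56))]
B=[('top',297.6,171.4,(-31,-22,5)),('top',295.6,183.6,(-31,22,5)),('top',293.6,173.6,(-19,-12,5)),('top',292.4,180.4,(-19,12,5)),('top',264.4,171.8,(70,0,50)),
('scene',324.6,217,(-31,-22,5)),('scene',317,222.6,(-31,22,5)),('scene',289.4,195,(70,18,56)),('scene',299,190,(70,-18,56)),('scene',299,202,(70,-18,12)),('scene',289.4,209,(70,18,12))]
C=[('top',402.5,220,(70,18,50)),('top',418.5,216,(70,-18,50)),('scene',413.7,272.5,(70,18,56)),('scene',429.3,276.2,(70,-18,56)),('scene',426,293.5,(70,-18,12)),('scene',410,289.5,(70,18,12))]
for n,o,x0 in(('A',A,(.6,.13,.1)),('B',B,(.65,-.05,1.7)),('C',C,(.45,-.4,.2))):
    o=[(c,u-h,v-h,p) for c,u,v,p in o]
    for fz in(False,True):
        q,e=fit(o,x0,0.,fz);report(n,q);print(e)
E
```

```text
A eye 0.6221 0.1391 yaw 5.5 lug 0.6918 0.1459 []
[0.  0.3 1.2 0.1 0.5 0.6 0.2 0.4 0.2 0.5 0.7 0.7 0.1 0.8 0.6 0.4 0.4 0.6
 0.  1.1]
A eye 0.6232 0.1399 yaw 5.6 lug 0.6929 0.1468 [-0.00292755]
[0.1 0.2 1.  0.1 0.4 0.7 0.3 0.5 0.  0.4 0.9 0.6 0.  0.2 0.5 1.  0.4 0.
 0.  0.5]
B eye 0.685 -0.0397 yaw 84.0 lug 0.6922 0.03 []
[0.1 0.3 0.6 1.1 0.2 0.2 0.3 0.8 0.4 0.9 1.7 0.7 0.1 0.4 0.6 0.3 1.2 0.4
 1.5 0.6 0.4 1.3]
B eye 0.686 -0.0392 yaw 83.7 lug 0.6937 0.0303 [-0.00178225]
[0.2 0.4 0.4 0.9 0.3 0.1 0.1 0.7 0.5 1.2 1.7 0.3 0.  0.8 0.7 0.1 1.  0.1
 1.3 0.8 0.5 1.1]
C eye 0.477 -0.4289 yaw 15.7 lug 0.5444 -0.41 []
[4.4 0.4 0.1 0.2 0.7 1.3 0.4 0.8 0.  2.  0.4 1.2]
C eye 0.4776 -0.4286 yaw 15.4 lug 0.5451 -0.4099 [-0.00151259]
[4.2 0.6 0.2 0.1 0.7 1.7 0.4 1.2 0.  1.7 0.4 0.9]
```

```bash
python3 - <<'E'
from h import *
plan([(.692,.146,.15,-84.5,14,65),(.692,.146,.12,-84.5,2,65)])
E
```

```text
[{"gripper":65,"dx":0.0278,"dy":-0.0139,"dz":0.0024,"spin":2.2},{"gripper":65,"dx":0.0273,"dy":-0.0149,"dz":0.0024,"spin":2.2},{"gripper":65,"dx":0.0267,"dy":-0.016,"dz":0.0024,"spin":2.2},{"gripper":65,"dx":0.0261,"dy":-0.017,"dz":0.0024,"spin":2.2},{"gripper":65,"dx":0.0254,"dy":-0.018,"dz":0.0024,"spin":2.2},{"gripper":65,"dx":0.0247,"dy":-0.0189,"dz":0.0024,"spin":2.2},{"gripper":65,"dx":0.0239,"dy":-0.0199,"dz":0.0024,"spin":2.2},{"gripper":65,"dx":0.0232,"dy":-0.0208,"dz":0.0024,"spin":2.2}]

[{"gripper":65,"dx":0.0223,"dy":-0.0216,"dz":0.0024,"spin":2.2},{"gripper":65,"dx":0.0215,"dy":-0.0225,"dz":0.0024,"spin":2.2},{"gripper":65,"dx":0.0206,"dy":-0.0233,"dz":0.0024,"spin":2.2},{"gripper":65,"dx":0.0197,"dy":-0.024,"dz":0.0023,"spin":2.1},{"gripper":65,"dx":0.0189,"dy":-0.0247,"dz":0.0024,"spin":2.2},{"gripper":65,"dx":0.0178,"dy":-0.0255,"dz":0.0023,"spin":2.1},{"gripper":65,"dx":0.0,"dy":0.0,"dz":0.015,"spin":0.0},{"gripper":65,"dx":0.0,"dy":0.0,"dz":0.015,"spin":0.0}]
```

>>> {"method": "arm_command", "body": {
  "increments": [
    {"gripper": 65,"dx": 0.028,"dy": -0.014,"dz": 0,"spin": 2.2},
    {"gripper": 65,"dx": 0.027,"dy": -0.015,"dz": 0,"spin": 2.2},
    {"gripper": 65,"dx": 0.027,"dy": -0.016,"dz": 0,"spin": 2.2},
    {"gripper": 65,"dx": 0.026,"dy": -0.017,"dz": 0,"spin": 2.2},
    {"gripper": 65,"dx": 0.025,"dy": -0.018,"dz": 0,"spin": 2.2},
    {"gripper": 65,"dx": 0.025,"dy": -0.019,"dz": 0,"spin": 2.2},
    {"gripper": 65,"dx": 0.024,"dy": -0.02,"dz": 0,"spin": 2.2},
    {"gripper": 65,"dx": 0.023,"dy": -0.021,"dz": 0,"spin": 2.2}
  ]
}}

```text
time: 11.35
ee_pos: [0.6045, -0.0172, 0.1784]
eef_rot: [0.987, 0.161, 0.0, -0.0]
ft_force: [1.4, -0.5, 0.1]
width: 0.0571
```

>>> {"method": "arm_command", "body": {
  "increments": [
    {"gripper": 65,"dx": 0.022,"dy": -0.022,"dz": 0,"spin": 2.2},
    {"gripper": 65,"dx": 0.021,"dy": -0.022,"dz": 0,"spin": 2.2},
    {"gripper": 65,"dx": 0.021,"dy": -0.023,"dz": 0,"spin": 2.2},
    {"gripper": 65,"dx": 0.02,"dy": -0.024,"dz": 0.005,"spin": 2.2},
    {"gripper": 65,"dx": 0.019,"dy": -0.025,"dz": 0.01,"spin": 2.2},
    {"gripper": 65,"dx": 0.018,"dy": -0.025,"dz": 0.015,"spin": 2.2},
    {"gripper": 65,"dx": 0,"dy": 0,"dz": 0.015,"spin": 0},
    {"gripper": 65,"dx": 0,"dy": 0,"dz": 0,"spin": 0}
  ]
}}

```text
time: 12.35
ee_pos: [0.6893, 0.1456, 0.1318]
eef_rot: [0.999, 0.046, -0.001, 0.001]
ft_force: [0.9, -0.1, 1.2]
width: 0.0565
```

```bash
python3 - <<'E'
from h import *
t=cams.camera('top')[:,:,::-1].copy()
s=cams.camera('scene')[:,:,::-1].copy()
crop('top',255,190,385,270,6,t,'pics/t5.png');crop('scene',225,150,355,250,6,s,'pics/s5.png')
crop('scene',370,240,450,320,6,s,'pics/s5c.png')
cv2.imwrite('pics/s5f.png',s);cv2.imwrite('pics/t5f.png',t)
st();plan([(.692,.146,.021,-84.5,6,65)])
E
```

```text
t 12.45 p [0.6904 0.1451 0.134 ] yaw -84.7 F [ 1.  -0.4 -0. ] M [-0.1   0.12  0.  ] w 0.0568 q [-0.57  0.59  0.45  1.35 -0.26  1.26 -1.59]
[{"gripper":65,"dx":0.0003,"dy":-0.0001,"dz":0.0188,"spin":-0.0},{"gripper":65,"dx":0.0003,"dy":-0.0001,"dz":0.0188,"spin":-0.0},{"gripper":65,"dx":0.0003,"dy":-0.0001,"dz":0.0189,"spin":-0.1},{"gripper":65,"dx":0.0003,"dy":-0.0001,"dz":0.0188,"spin":-0.0},{"gripper":65,"dx":0.0003,"dy":-0.0002,"dz":0.0189,"spin":-0.1},{"gripper":65,"dx":0.0002,"dy":-0.0001,"dz":0.0188,"spin":-0.0}]
```

View pics/t5.png

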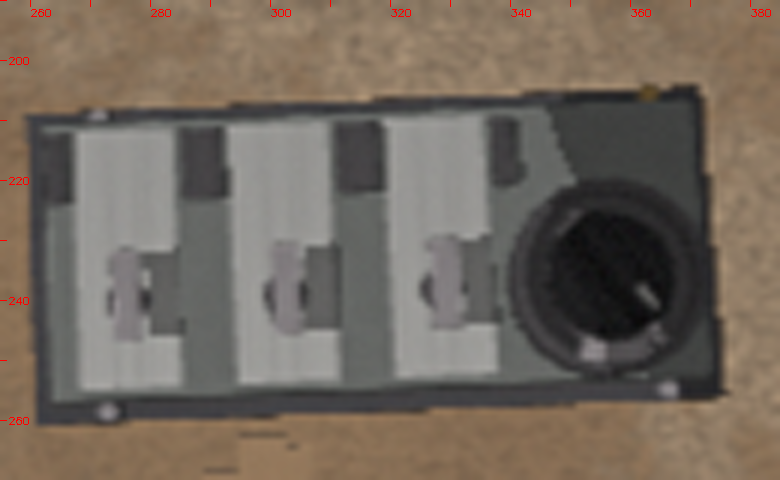

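View pics/s5.png

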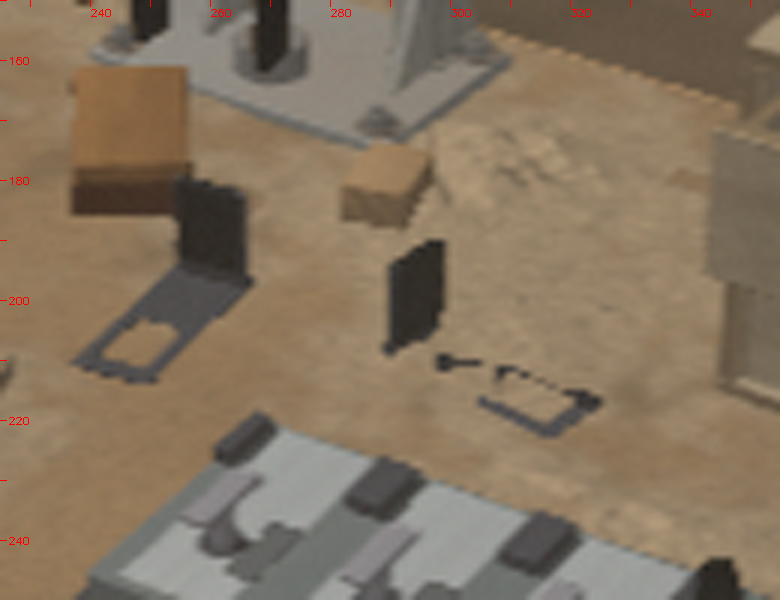

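```bash
python3 - <<'E'
from h import *
print(proj('scene',[pose()[0]]),proj('top',[pose()[0]]))
E
```

```text
[[259.7003735  157.02280234]] [[221.43127015 163.30947557]]
```

View pics/s5f.png

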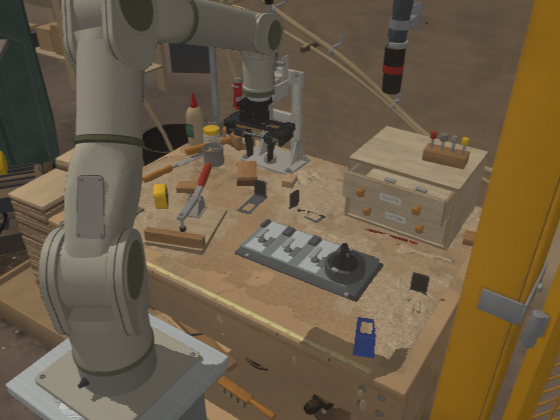

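View pics/t5f.png

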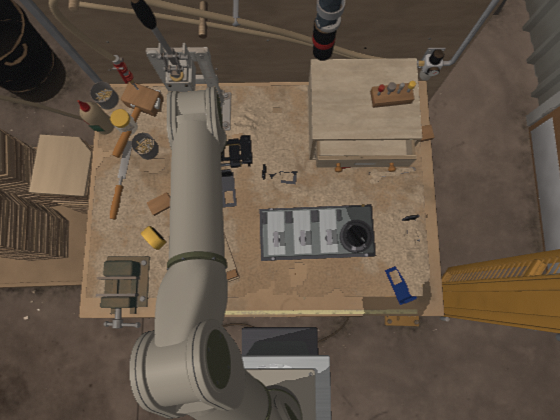

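```bash
python3 - <<'E'
from h import *
for u,v in [(126,294),(288,287),(446,281)]: print(ray('top',255+u/6-.42,190+v/6-.42,.055))
E
```

```text
[ 0.48409781 -0.00608472  0.055     ]
[ 0.48693206 -0.0850325   0.055     ]
[ 0.489291   -0.16201572  0.055     ]
```

>>> {"method": "arm_command", "body": {
  "increments": [
    {"gripper": 65,"dx": 0,"dy": 0,"dz": 0.016,"spin": 0},
    {"gripper": 65,"dx": 0.001,"dy": 0,"dz": 0.016,"spin": 0},
    {"gripper": 65,"dx": 0,"dy": 0,"dz": 0.016,"spin": 0},
    {"gripper": 65,"dx": 0.001,"dy": 0,"dz": 0.016,"spin": 0},
    {"gripper": 65,"dx": 0,"dy": 0,"dz": 0.016,"spin": 0},
    {"gripper": 65,"dx": 0,"dy": 0,"dz": 0.016,"spin": 0},
    {"gripper": 65,"dx": 0,"dy": 0,"dz": 0.016,"spin": 0},
    {"gripper": 65,"dx": 0,"dy": 0,"dz": 0,"spin": 0}
  ]
}}

```text
time: 13.45
ee_pos: [0.6913, 0.1466, 0.0198]
eef_rot: [0.999, 0.047, -0.001, 0.0]
ft_force: [0.4, 0.1, 0.4]
width: 0.0562
```

```bash
python3 - <<'E'
from h import *
st()
s=cams.camera('scene')[:,:,::-1].copy()
crop('scene',205,110,325,230,5,s,'pics/s6.png')
E
```

```text
t 13.45 p [0.6913 0.1466 0.0198] yaw -84.7 F [0.4 0.1 0.4] M [-0.02  0.13  0.07] w 0.0562 q [-0.55  0.7   0.42  1.43 -0.3   1.07 -1.56]
```

View pics/s6.png

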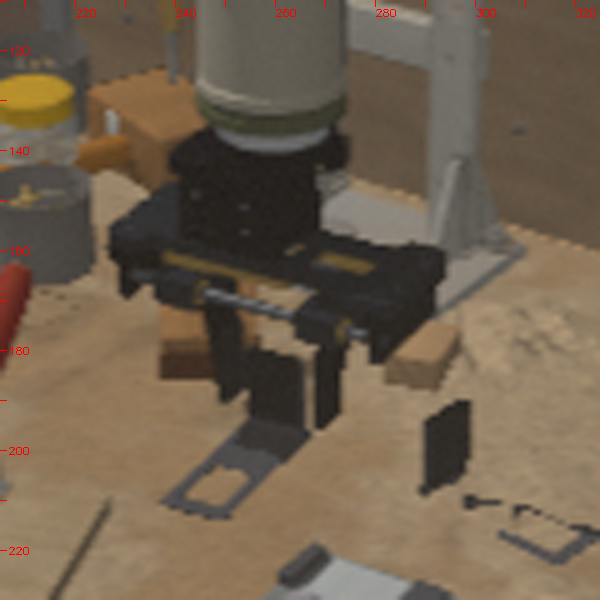

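>>> {"method": "arm_command", "body": {
  "increments": [
    {"gripper": 20,"dx": 0,"dy": 0,"dz": 0,"spin": 0},
    {"gripper": 20,"dx": 0,"dy": 0,"dz": 0,"spin": 0},
    {"gripper": 20,"dx": 0,"dy": 0,"dz": 0,"spin": 0},
    {"gripper": 20,"dx": 0,"dy": 0,"dz": 0,"spin": 0},
    {"gripper": 20,"dx": 0,"dy": 0,"dz": 0,"spin": 0},
    {"gripper": 20,"dx": 0,"dy": 0,"dz": 0,"spin": 0},
    {"gripper": 20,"dx": 0,"dy": 0,"dz": 0,"spin": 0},
    {"gripper": 20,"dx": 0,"dy": 0,"dz": 0,"spin": 0}
  ],
  "grip_force": 10
}}

```text
time: 14.5
ee_pos: [0.6927, 0.147, 0.0221]
eef_rot: [0.999, 0.047, 0.0, -0.0]
ft_force: [-0.0, 1.5, 5.6]
width: 0.0359
```

```bash
python3 - <<'E'
from h import *
st()
E
```

```text
t 14.5 p [0.6927 0.147  0.0221] yaw -84.7 F [-0.   1.5  5.6] M [ 0.14  0.24 -0.  ] w 0.0359 q [-0.55  0.7   0.42  1.43 -0.3   1.07 -1.56]
```

>>> {"method": "arm_command", "body": {
  "increments": [
    {"gripper": 20,"dx": -0.0035,"dy": 0,"dz": -0.0078,"spin": 0},
    {"gripper": 20,"dx": -0.0042,"dy": 0,"dz": -0.0075,"spin": 0},
    {"gripper": 20,"dx": -0.0046,"dy": 0,"dz": -0.0071,"spin": 0},
    {"gripper": 20,"dx": -0.0053,"dy": 0,"dz": -0.0068,"spin": 0},
    {"gripper": 20,"dx": 0,"dy": 0,"dz": 0,"spin": 0},
    {"gripper": 20,"dx": 0,"dy": 0,"dz": 0,"spin": 0},
    {"gripper": 20,"dx": 0,"dy": 0,"dz": 0,"spin": 0},
    {"gripper": 20,"dx": 0,"dy": 0,"dz": 0,"spin": 0}
  ],
  "grip_force": 4
}}

```text
time: 15.5
ee_pos: [0.6748, 0.1451, 0.0504]
eef_rot: [0.999, 0.047, -0.0, 0.0]
ft_force: [0.3, 0.7, -0.9]
width: 0.036
```

```bash
python3 - <<'E'
from h import *
st()
s=cams.camera('scene')[:,:,::-1].copy()
crop('scene',205,110,325,230,5,s,'pics/s7.png')
E
```

```text
t 15.5 p [0.6748 0.1451 0.0504] yaw -84.7 F [ 0.3  0.7 -0.9] M [-0.05  0.14 -0.02] w 0.036 q [-0.58  0.64  0.43  1.47 -0.28  1.1  -1.57]
```

View pics/s7.png

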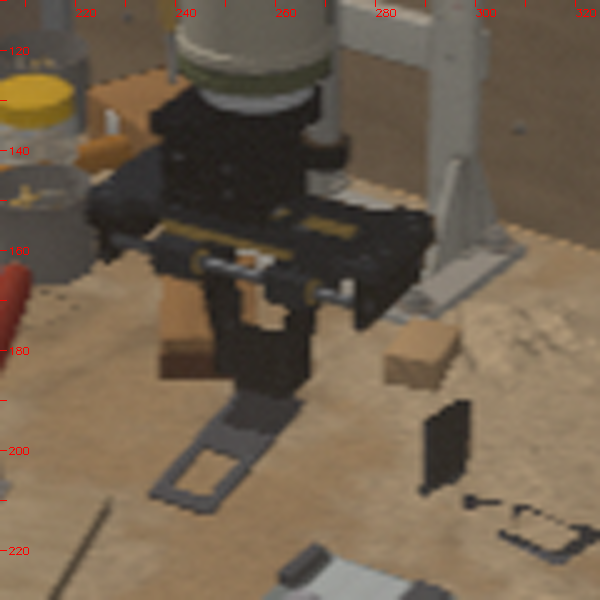

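```bash
cat >> fit.py <<'E'
def tiltpts(g,yaw,th,hg):
    """grasp point g world; plate yaw, tilt th (lug up), hg grasp height above underside. return func local mm->world"""
    cy,sy=np.cos(yaw),np.sin(yaw);c,s=np.cos(th),np.sin(th)
    Rz=np.array([[cy,-sy,0],[sy,cy,0],[0,0,1]]);Rt=np.array([[c,0,-s],[0,1,0],[s,0,c]])
    return lambda P:(Rz@Rt@((np.atleast_2d(P)-np.array([70,0,hg]))/1000).T).T+g
def fittilt(obs,g,yaw0,th0,hg,free=('yaw','th')):
    def res(q):
        f=tiltpts(g+np.array([q[2],q[3],0])/1000,q[0],q[1],hg);o=[]
        for c,u,v,P in obs:o.append(proj(c,f(P))[0]-[u,v])
        return np.r_[np.concatenate(o),(q[2:]/3)]
    r_=least_squares(res,[yaw0,th0,0,0]);return np.degrees(r_.x[:2]).round(1),r_.x[2:].round(1),np.abs(r_.fun).round(1)
E
python3 - <<'E'
from fit import *
p,a,s=pose();g=p+[0,0,.0187]
o=[('scene',205+150/5-.4,110+495/5-.4,(-31,22,5)),('scene',205+210/5-.4,110+513/5-.4,(-31,-22,5)),('scene',205+212/5-.4,110+500/5-.4,(-19,-12,5)),('scene',205+165/5-.4,110+487/5-.4,(-19,12,5)),
('scene',205+243/5-.4,110+460/5-.4,(19,-12,5)),('scene',205+198/5-.4,110+447/5-.4,(19,12,5)),('scene',205+302/5-.4,110+403/5-.4,(79,-22,5))]
for th in(0,.35):print(fittilt(o,g,.1,th,41))
E
```

```text
(array([6.6, 9.8]), array([-5.3, -0.4]), array([0.9, 0.1, 0.5, 0.3, 0.9, 0.7, 1.2, 0.2, 0.6, 0.8, 1.2, 0.3, 0.3,
       1. , 1.8, 0.1]))
(array([6.6, 9.8]), array([-5.3, -0.4]), array([0.9, 0.1, 0.5, 0.3, 0.9, 0.7, 1.2, 0.2, 0.6, 0.8, 1.2, 0.3, 0.3,
       1. , 1.8, 0.1]))
```

>>> {"method": "arm_command", "body": {
  "increments": [
    {"gripper": 20,"dx": 0,"dy": 0,"dz": 0,"spin": 0},
    {"gripper": 20,"dx": 0,"dy": 0,"dz": -0.01,"spin": 0},
    {"gripper": 20,"dx": 0,"dy": 0,"dz": 0,"spin": 0},
    {"gripper": 20,"dx": 0,"dy": 0,"dz": 0,"spin": 0},
    {"gripper": 20,"dx": 0,"dy": 0,"dz": 0,"spin": 0},
    {"gripper": 20,"dx": 0,"dy": 0,"dz": 0,"spin": 0},
    {"gripper": 20,"dx": 0,"dy": 0,"dz": 0,"spin": 0},
    {"gripper": 20,"dx": 0,"dy": 0,"dz": 0,"spin": 0}
  ],
  "grip_force": 3
}}

```text
time: 16.55
ee_pos: [0.6748, 0.1451, 0.0607]
eef_rot: [0.999, 0.047, -0.0, -0.0]
ft_force: [-0.6, -0.2, -0.8]
width: 0.0358
```

```bash
python3 - <<'E'
from h import *
st()
s=cams.camera('scene')[:,:,::-1].copy()
crop('scene',205,110,325,230,5,s,'pics/s8.png')
E
```

```text
t 16.55 p [0.6748 0.1451 0.0607] yaw -84.7 F [-0.6 -0.2 -0.8] M [-0.06  0.11 -0.02] w 0.0358 q [-0.58  0.63  0.43  1.46 -0.28  1.12 -1.57]
```

View pics/s8.png

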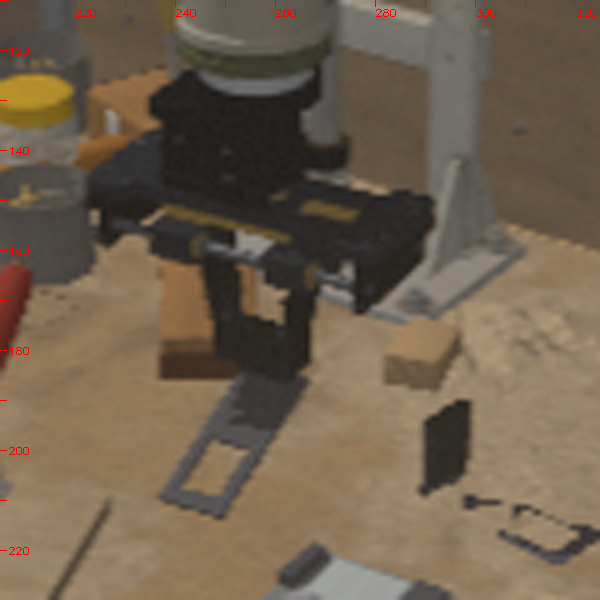

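```bash
python3 - <<'E'
from fit import *
p,a,s=pose();g=p+[0,0,.0187]
L=[((160,497),(-31,22,5)),((223,518),(-31,-22,5)),((224,502),(-19,-12,5)),((178,488),(-19,12,5)),((250,452),(19,-12,5)),((210,440),(19,12,5)),((308,380),(79,-22,5))]
o=[('scene',205+u/5-.4,110+v/5-.4,P) for (u,v),P in L]
q=fittilt(o,g,.1,.3,41);print(q)
th=np.radians(q[0][1]);print('end z',g[2]-.101*np.sin(th)-.041*np.cos(th))
E
```

```text
(array([ 7.1, 21.1]), array([-7.2, -2.2]), array([0.3, 0.1, 0.5, 0.2, 0.9, 1.1, 1. , 0.4, 0.2, 1. , 0.5, 0.6, 0.2,
       1. , 2.4, 0.7]))
end z 0.004816606778279893
```

>>> {"method": "arm_command", "body": {
  "increments": [
    {"gripper": 20,"dx": -0.003,"dy": 0,"dz": -0.003,"spin": 0},
    {"gripper": 20,"dx": -0.004,"dy": 0,"dz": -0.003,"spin": 0},
    {"gripper": 20,"dx": -0.004,"dy": 0,"dz": -0.003,"spin": 0},
    {"gripper": 20,"dx": -0.004,"dy": 0,"dz": -0.003,"spin": 0},
    {"gripper": 20,"dx": -0.003,"dy": 0,"dz": -0.002,"spin": 0},
    {"gripper": 20,"dx": 0,"dy": 0,"dz": 0,"spin": 0},
    {"gripper": 20,"dx": 0,"dy": 0,"dz": 0,"spin": 0},
    {"gripper": 20,"dx": 0,"dy": 0,"dz": 0,"spin": 0}
  ],
  "grip_force": 3
}}

```text
time: 17.6
ee_pos: [0.6569, 0.1434, 0.0746]
eef_rot: [0.999, 0.047, -0.0, 0.0]
ft_force: [0.7, -0.7, -1.3]
width: 0.0355
```

```bash
python3 - <<'E'
from h import *
st()
s=cams.camera('scene')[:,:,::-1].copy()
crop('scene',205,110,325,230,5,s,'pics/s9.png')
E
```

```text
t 17.6 p [0.6569 0.1434 0.0746] yaw -84.7 F [ 0.7 -0.7 -1.3] M [-0.04  0.13  0.05] w 0.0355 q [-0.6   0.57  0.44  1.51 -0.26  1.12 -1.58]
```

View pics/s9.png

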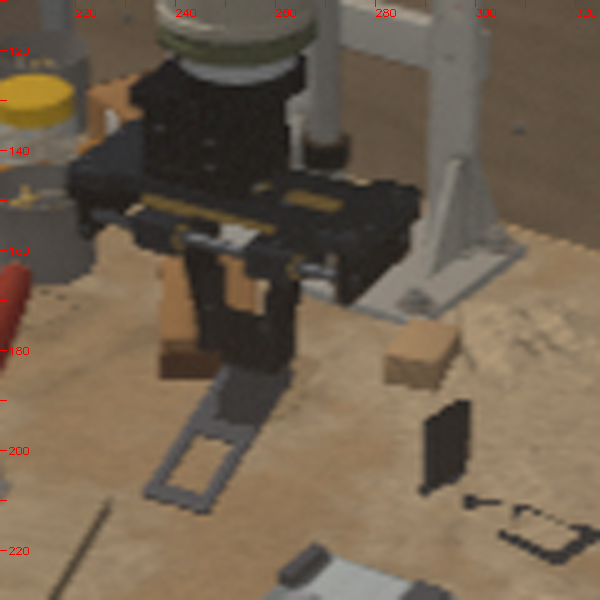

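```bash
python3 - <<'E'
from fit import *
p,a,s=pose();g=p+[0,0,.0187]
L=[((145,493),(-31,22,5)),((207,513),(-31,-22,5)),((210,496),(-19,-12,5)),((163,482),(-19,12,5)),((238,445),(19,-12,5)),((195,435),(19,12,5)),((293,375),(79,-22,5))]
o=[('scene',205+u/5-.4,110+v/5-.4,P) for (u,v),P in L]
q=fittilt(o,g,.1,.3,41);print(q)
th=np.radians(q[0][1]);print('end z',g[2]-.101*np.sin(th)-.041*np.cos(th))
E
```

```text
(array([ 7.9, 20.5]), array([-6.8, -3. ]), array([0.4, 0.1, 0.8, 0.3, 1. , 1. , 1. , 0.2, 0.7, 0.8, 0.5, 0.7, 0.3,
       1.3, 2.3, 1. ]))
end z 0.019472658501499006
```

```bash
python3 - <<'E'
from h import *
plan([(.66,.12,.115,-85,2,20),(.685,-.05,.115,-88.5,4,20),(.685,-.05,.08,-88.5,2,20)])
E
```

```text
[{"gripper":20,"dx":0.0005,"dy":0.0118,"dz":-0.0202,"spin":0.2},{"gripper":20,"dx":0.0005,"dy":0.0118,"dz":-0.0203,"spin":0.1},{"gripper":20,"dx":0.0025,"dy":0.0429,"dz":0.0,"spin":0.9},{"gripper":20,"dx":0.0032,"dy":0.0428,"dz":0.0,"spin":0.9},{"gripper":20,"dx":0.0038,"dy":0.0428,"dz":0.0,"spin":0.9},{"gripper":20,"dx":0.0045,"dy":0.0427,"dz":0.0,"spin":0.8},{"gripper":20,"dx":-0.0,"dy":-0.0,"dz":0.0175,"spin":0.0},{"gripper":20,"dx":-0.0,"dy":-0.0,"dz":0.0175,"spin":0.0}]
```

>>> {"method": "arm_command", "body": {
  "increments": [
    {"gripper": 20,"dx": 0,"dy": 0,"dz": -0.025,"spin": 0.2},
    {"gripper": 20,"dx": 0,"dy": 0.006,"dz": -0.03,"spin": 0.2},
    {"gripper": 20,"dx": 0.003,"dy": 0.035,"dz": 0,"spin": 0.9},
    {"gripper": 20,"dx": 0.004,"dy": 0.04,"dz": 0,"spin": 0.9},
    {"gripper": 20,"dx": 0.004,"dy": 0.043,"dz": 0,"spin": 0.9},
    {"gripper": 20,"dx": 0.004,"dy": 0.043,"dz": 0,"spin": 0.8},
    {"gripper": 20,"dx": 0,"dy": 0.025,"dz": 0,"spin": 0},
    {"gripper": 20,"dx": 0,"dy": 0,"dz": 0,"spin": 0}
  ],
  "grip_force": 8
}}

```text
time: 18.65
ee_pos: [0.6826, -0.0507, 0.1297]
eef_rot: [1.0, 0.01, -0.0, 0.001]
ft_force: [-0.3, 0.4, -1.7]
width: 0.0357
```

```bash
python3 - <<'E'
from h import *
st()
plan([(.685,-.05,.08,-88.5,8,20)])
s=cams.camera('scene')[:,:,::-1].copy()
crop('scene',235,130,355,250,5,s,'pics/s10.png')
E
```

```text
t 18.65 p [ 0.6826 -0.0507  0.1297] yaw -88.8 F [-0.3  0.4 -1.7] M [0.01 0.11 0.01] w 0.0357 q [-0.35  0.56  0.51  1.42 -0.28  1.23 -1.36]
[{"gripper":20,"dx":0.0003,"dy":-0.0001,"dz":0.0062,"spin":-0.0},{"gripper":20,"dx":0.0003,"dy":-0.0001,"dz":0.0062,"spin":-0.0},{"gripper":20,"dx":0.0003,"dy":-0.0001,"dz":0.0062,"spin":-0.1},{"gripper":20,"dx":0.0003,"dy":-0.0001,"dz":0.0062,"spin":-0.0},{"gripper":20,"dx":0.0003,"dy":-0.0001,"dz":0.0062,"spin":-0.1},{"gripper":20,"dx":0.0003,"dy":-0.0,"dz":0.0062,"spin":-0.0},{"gripper":20,"dx":0.0003,"dy":-0.0001,"dz":0.0063,"spin":-0.1},{"gripper":20,"dx":0.0003,"dy":-0.0,"dz":0.0062,"spin":-0.0}]
```

View pics/s10.png

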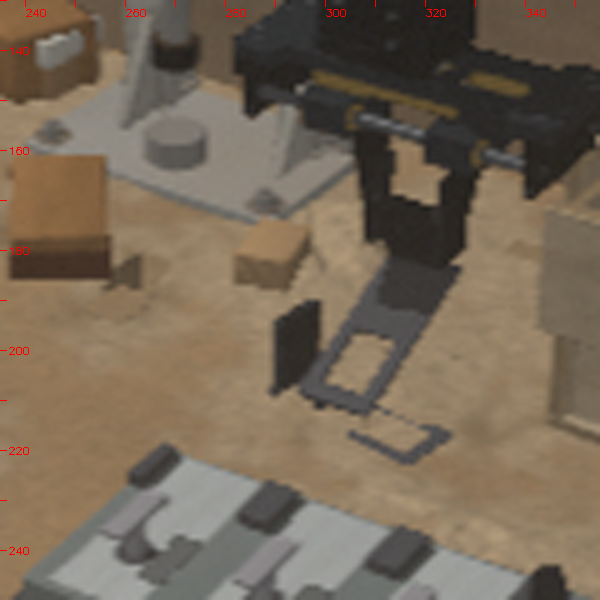

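```bash
python3 - <<'E'
from h import *
for z in(0,.06): print(z,ray('top',313,166,z),ray('top',415,166,z))
print(ray('scene',343,205,0),ray('scene',345,180,.1))
E
```

```text
0 [ 0.71981078 -0.1232899   0.        ] [ 0.71690701 -0.44383736  0.        ]
0.06 [ 0.70202126 -0.11945827  0.06      ] [ 0.69924915 -0.42547077  0.06      ]
[ 0.78845156 -0.08261301  0.        ] [ 0.76425683 -0.0942046   0.1       ]
```

>>> {"method": "arm_command", "body": {
  "increments": [
    {"gripper": 20,"dx": -0.005,"dy": -0.01,"dz": 0,"spin": 0},
    {"gripper": 20,"dx": -0.005,"dy": -0.01,"dz": 0,"spin": 0},
    {"gripper": 20,"dx": 0,"dy": 0,"dz": 0.015,"spin": 0},
    {"gripper": 20,"dx": 0,"dy": 0,"dz": 0.015,"spin": 0},
    {"gripper": 20,"dx": 0,"dy": 0,"dz": 0.012,"spin": 0},
    {"gripper": 20,"dx": 0,"dy": 0,"dz": 0.008,"spin": 0},
    {"gripper": 20,"dx": 0,"dy": 0,"dz": 0,"spin": 0},
    {"gripper": 20,"dx": 0,"dy": 0,"dz": 0,"spin": 0}
  ],
  "grip_force": 8
}}

```text
time: 19.7
ee_pos: [0.6727, -0.0277, 0.0802]
eef_rot: [1.0, 0.012, 0.0, -0.0]
ft_force: [-0.3, -0.1, -0.6]
width: 0.0359
```

>>> {"method": "arm_command", "body": {
  "increments": [
    {"gripper": 20,"dx": -0.005,"dy": 0,"dz": 0,"spin": 0},
    {"gripper": 20,"dx": -0.005,"dy": 0,"dz": 0,"spin": 0},
    {"gripper": 20,"dx": -0.005,"dy": 0,"dz": 0,"spin": 0},
    {"gripper": 20,"dx": -0.005,"dy": 0,"dz": 0,"spin": 0},
    {"gripper": 20,"dx": -0.004,"dy": 0,"dz": -0.002,"spin": 0},
    {"gripper": 20,"dx": -0.004,"dy": 0,"dz": -0.002,"spin": 0},
    {"gripper": 20,"dx": 0,"dy": 0,"dz": 0,"spin": 0},
    {"gripper": 20,"dx": 0,"dy": 0,"dz": 0,"spin": 0}
  ],
  "grip_force": 3
}}

```text
time: 20.7
ee_pos: [0.6445, -0.0283, 0.0838]
eef_rot: [1.0, 0.013, 0.0, -0.0]
ft_force: [0.3, -0.2, -1.2]
width: 0.036
```

```bash
python3 - <<'E'
from h import *
st()
s=cams.camera('scene')[:,:,::-1].copy()
crop('scene',235,130,355,250,5,s,'pics/s11.png')
E
```

```text
t 20.7 p [ 0.6445 -0.0283  0.0838] yaw -88.6 F [ 0.3 -0.2 -1.2] M [-0.07  0.12  0.01] w 0.036 q [-0.4   0.52  0.5   1.58 -0.27  1.11 -1.38]
```

View pics/s11.png

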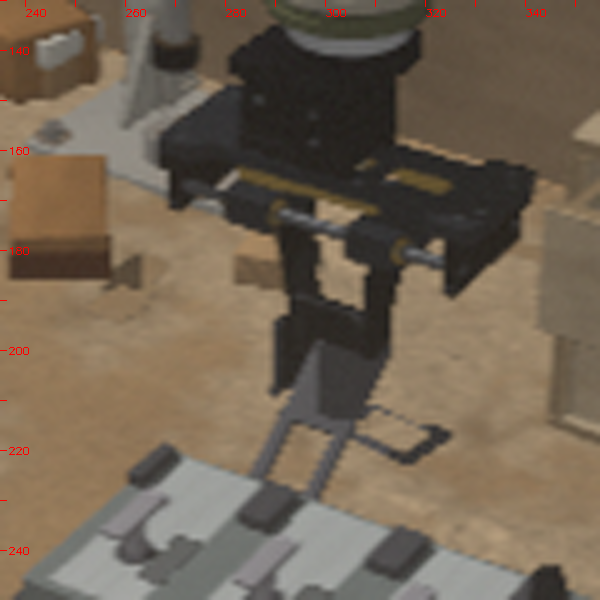

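>>> {"method": "arm_command", "body": {
  "increments": [
    {"gripper": 20,"dx": 0,"dy": 0,"dz": 0,"spin": 0},
    {"gripper": 20,"dx": 0,"dy": 0,"dz": 0,"spin": 0},
    {"gripper": 20,"dx": 0,"dy": 0,"dz": -0.005,"spin": 0},
    {"gripper": 20,"dx": 0,"dy": 0,"dz": -0.01,"spin": 0},
    {"gripper": 20,"dx": 0,"dy": 0,"dz": -0.01,"spin": 0},
    {"gripper": 20,"dx": 0,"dy": 0,"dz": -0.01,"spin": 0},
    {"gripper": 20,"dx": 0,"dy": 0,"dz": -0.01,"spin": 0},
    {"gripper": 20,"dx": 0,"dy": 0,"dz": 0,"spin": 0}
  ],
  "grip_force": 30
}}

```text
time: 21.75
ee_pos: [0.6449, -0.0283, 0.1298]
eef_rot: [1.0, 0.013, 0.001, -0.0]
ft_force: [-0.6, 0.9, -2.4]
width: 0.0355
```

```bash
python3 - <<'E'
from h import *
st()
s=cams.camera('scene')[:,:,::-1].copy()
crop('scene',235,130,355,250,5,s,'pics/s12.png')
E
```

```text
t 21.75 p [ 0.6449 -0.0283  0.1298] yaw -88.6 F [-0.6  0.9 -2.4] M [-0.04  0.11  0.01] w 0.0355 q [-0.41  0.47  0.52  1.54 -0.25  1.19 -1.4 ]
```

View pics/s12.png

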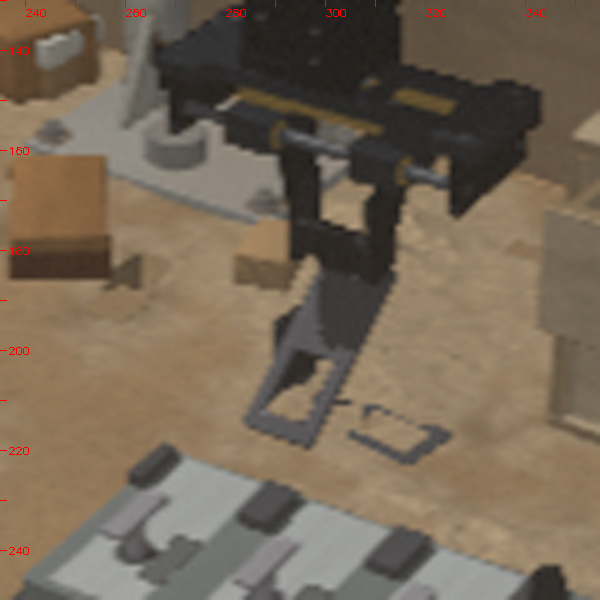

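```bash
python3 - <<'E'
from fit import *
p,a,s=pose();g=p+[0,0,.0187]
L=[((246,421),(-31,22,5)),((307,448),(-31,-22,5)),((310,424),(-19,-12,5)),((263,410),(-19,12,5)),((345,352),(19,-12,5)),((303,342),(19,12,5)),((394,285),(79,-22,5))]
o=[('scene',235+u/5-.4,130+v/5-.4,P) for (u,v),P in L]
q=fittilt(o,g,.05,.5,41);print(q)
th=np.radians(q[0][1]);print('end z',g[2]-.101*np.sin(th)-.041*np.cos(th))
E
```

```text
(array([ 4.4, 29.1]), array([-5. , -4.5]), array([1. , 0.4, 1.6, 1.2, 0.5, 1.2, 0.9, 0.9, 1.5, 1.4, 1.1, 1. , 1.3,
       2.5, 1.7, 1.5]))
end z 0.06283667504082968
```

```bash
python3 - <<'E'
from h import *
plan([(.60,-.02,.15,-88.4,3,20),(.519,-.006,.15,-88.4,4,20),(.519,-.006,.145,-88.4,1,20)])
E
```

```text
[{"gripper":20,"dx":-0.0148,"dy":-0.0031,"dz":-0.007,"spin":-0.1},{"gripper":20,"dx":-0.0148,"dy":-0.0031,"dz":-0.007,"spin":-0.0},{"gripper":20,"dx":-0.0147,"dy":-0.0032,"dz":-0.0069,"spin":-0.1},{"gripper":20,"dx":-0.0201,"dy":-0.0041,"dz":-0.0,"spin":0.0},{"gripper":20,"dx":-0.0202,"dy":-0.0041,"dz":-0.0,"spin":0.0},{"gripper":20,"dx":-0.0201,"dy":-0.004,"dz":-0.0,"spin":0.0},{"gripper":20,"dx":-0.0202,"dy":-0.0041,"dz":-0.0,"spin":0.0},{"gripper":20,"dx":0.0,"dy":0.0,"dz":0.005,"spin":0.0}]
```

>>> {"method": "arm_command", "body": {
  "increments": [
    {"gripper": 20,"dx": -0.012,"dy": -0.003,"dz": -0.007,"spin": 0},
    {"gripper": 20,"dx": -0.015,"dy": -0.003,"dz": -0.007,"spin": 0},
    {"gripper": 20,"dx": -0.017,"dy": -0.003,"dz": -0.006,"spin": 0},
    {"gripper": 20,"dx": -0.02,"dy": -0.004,"dz": 0,"spin": 0},
    {"gripper": 20,"dx": -0.02,"dy": -0.004,"dz": 0,"spin": 0},
    {"gripper": 20,"dx": -0.02,"dy": -0.004,"dz": 0,"spin": 0},
    {"gripper": 20,"dx": -0.018,"dy": -0.003,"dz": 0,"spin": 0},
    {"gripper": 20,"dx": -0.004,"dy": 0,"dz": 0,"spin": 0}
  ],
  "grip_force": 30
}}

```text
time: 22.8
ee_pos: [0.5165, -0.007, 0.1488]
eef_rot: [1.0, 0.013, -0.0, -0.001]
ft_force: [0.3, 0.7, -2.6]
width: 0.0354
```

```bash
python3 - <<'E'
from h import *
s=cams.camera('scene')[:,:,::-1].copy()
crop('scene',225,150,345,270,5,s,'pics/s13.png')
s=cams.camera('top')[:,:,::-1].copy()
crop('top',230,170,350,290,5,s,'pics/t13.png');st()
E
```

```text
t 22.9 p [ 0.5176 -0.0073  0.149 ] yaw -88.6 F [ 0.3 -0.5 -1. ] M [-0.04  0.12 -0.03] w 0.0356 q [-0.56  0.16  0.54  1.86 -0.09  1.14 -1.54]
```

View pics/s13.png

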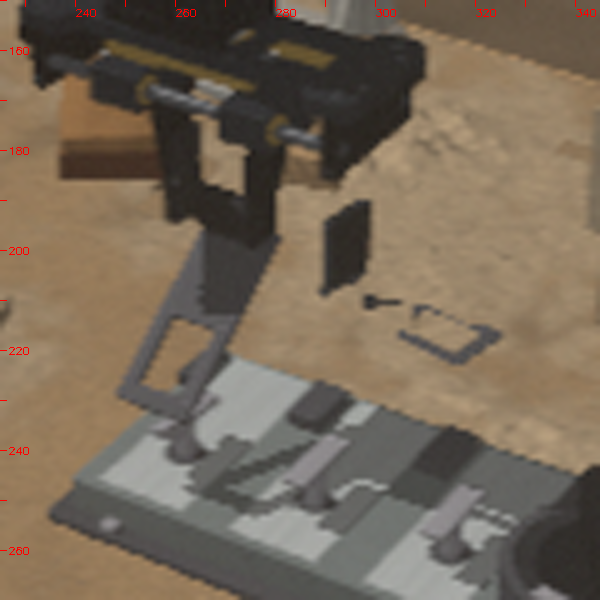

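View pics/t13.png

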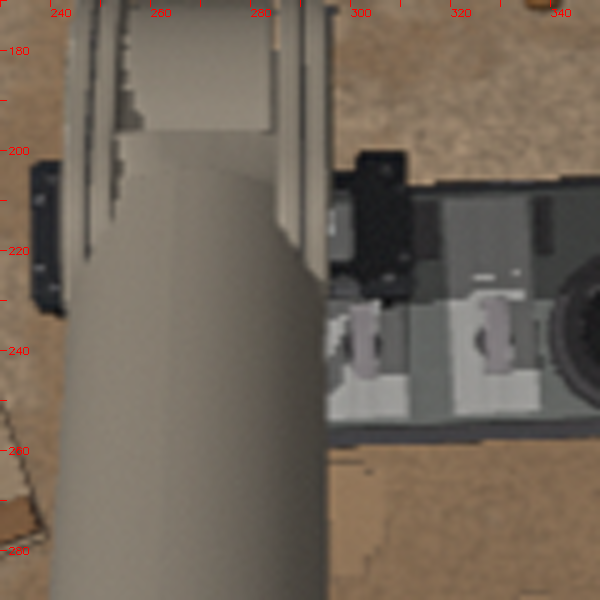

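```bash
python3 - <<'E'
from fit import *
p,a,s=pose();g=p+[0,0,.0187]
L=[((118,390),(-31,22,5)),((184,418),(-31,-22,5)),((190,402),(-19,-12,5)),((142,385),(-19,12,5)),((220,328),(19,-12,5)),((174,315),(19,12,5)),((280,238),(79,-22,5))]
o=[('scene',225+u/5-.4,150+v/5-.4,P) for (u,v),P in L]
q=fittilt(o,g,.05,.5,41);print(q)
for hg in(35,41,45):print(hg,fittilt(o,g,.05,.5,hg))
print(proj('scene',[[.4845,-.007,.055],[.4865,-.085,.055]]))
E
python3 - <<'E'
import cv2
from h import *
s=cv2.imread('pics/s5f.png');crop('scene',250,220,310,260,12,s,'pics/s5h.png')
E
```

```text
(array([ 6.6, 28.5]), array([-7. , -3.8]), array([0.7, 0.7, 1.8, 0.1, 1. , 2.1, 0.1, 1.3, 0.7, 0.2, 0.1, 0. , 0.6,
       0.9, 2.3, 1.3]))Traceback (most recent call last):
  File "<stdin>", line 6, in <module>
  File "fit.py", line 29, in fittilt
    r_=least_squares(res,[yaw0,th0,0,0]);return np.degrees(r_.x[:2]).round(1),r_.x[2:].round(1),np.abs(r_.fun).round(1)
    return func(*args, **kwargs)
    result = trf(vector_fun.fun, vector_fun.jac, x0, f0, J0, lb, ub, ftol, xtol,
                 gtol, max_nfev, x_scale, loss_function, tr_solver,
                 tr_options.copy(), verbose, callback=callback_wrapped)
    return trf_no_bounds(
        fun, jac, x0, f0, J0, ftol, xtol, gtol, max_nfev, x_scale,
        loss_function, tr_solver, tr_options, verbose, callback=callback)
    f_new = fun(x_new)
    self._update_fun()
    ~~~~~~~~~~~~~~~~^^
    self.f = self.fun_wrapped(xp_copy(self.x))
             ~~~~~~~~~~~~~~~~^^^^^^^^^^^^^^^^^
    return np.atleast_1d(self.fun(x))
                         ~~~~~~~~^^^
    return self.f(x, *self.args, **self.kwargs)
           ~~~~~~^^^^^^^^^^^^^^^^^^^^^^^^^^^^^^
  File "fit.py", line 27, in res
    for c,u,v,P in obs:o.append(proj(c,f(P))[0]-[u,v])
                                ~~~~^^^^^^^^
  File "h.py", line 9, in proj
    K,R,t=info(n);p=K@(R@np.asarray(P,float).reshape(-1,3).T+t[:,None]);return (p[:2]/p[2]).T
          ~~~~^^^
  File "h.py", line 4, in info
    i=cams.camera_info(n);R=cv2.Rodrigues(np.array(i['rvec']))[0];return i['K'],R,np.array(i['tvec'])
ValueError: time passes only in moves, steps and waits
```

View pics/s5h.png

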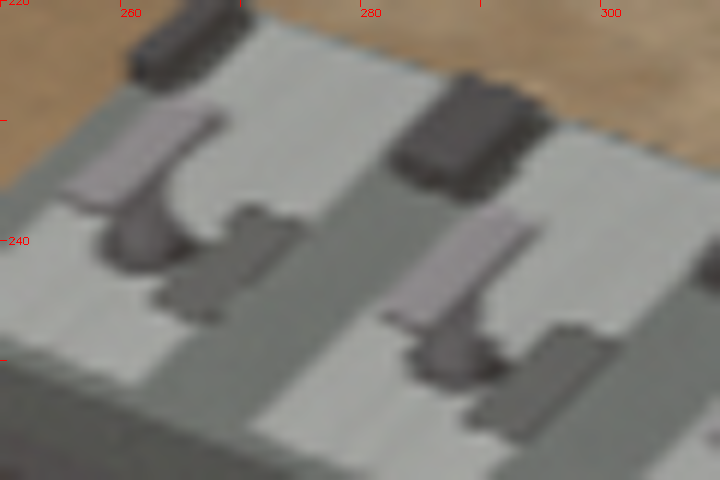

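```bash
python3 - <<'E'
import re
t=open('h.py').read()
t=t.replace("def info(n):\n    i=cams","import functools\n@functools.lru_cache(None)\ndef info(n):\n    i=cams")
open('h.py','w').write(t)
E
python3 - <<'E'
from fit import *
p,a,s=pose();g=p+[0,0,.0187]
L=[((118,390),(-31,22,5)),((184,418),(-31,-22,5)),((190,402),(-19,-12,5)),((142,385),(-19,12,5)),((220,328),(19,-12,5)),((174,315),(19,12,5)),((280,238),(79,-22,5))]
o=[('scene',225+u/5-.4,150+v/5-.4,P) for (u,v),P in L]
for hg in(35,41,47):print(hg,fittilt(o,g,.05,.5,hg))
print(proj('scene',[[.4845,-.007,.055],[.4865,-.085,.055]]),ray('scene',261.4,232.5,.055))
E
```

```text
35 (array([ 6.6, 29.9]), array([-9.7, -6.5]), array([0.7, 0.6, 1.8, 0.2, 1. , 2.3, 0.1, 1.4, 0.7, 0.5, 0. , 0.4, 0.5,
       1.7, 3.2, 2.2]))
41 (array([ 6.6, 28.5]), array([-7. , -3.8]), array([0.7, 0.7, 1.8, 0.1, 1. , 2.1, 0.1, 1.3, 0.7, 0.2, 0.1, 0. , 0.6,
       0.9, 2.3, 1.3]))
47 (array([ 6.1, 28.1]), array([-4.3, -0.9]), array([0.6, 0.8, 1.6, 0. , 1. , 1.9, 0.1, 1.1, 0.6, 0.2, 0.2, 0.3, 0.8,
       0.3, 1.4, 0.3]))
[[262.01116535 231.13896496]
 [288.00493282 240.85277182]] [ 0.47873848 -0.00916571  0.055     ]
```

>>> {"method": "arm_command", "body": {
  "increments": [
    {"gripper": 20,"dx": 0,"dy": 0,"dz": 0.007,"spin": 0},
    {"gripper": 20,"dx": 0,"dy": 0,"dz": 0.007,"spin": 0},
    {"gripper": 20,"dx": 0,"dy": 0,"dz": 0.007,"spin": 0},
    {"gripper": 20,"dx": 0,"dy": 0,"dz": 0.006,"spin": 0},
    {"gripper": 20,"dx": 0,"dy": 0,"dz": 0,"spin": 0},
    {"gripper": 20,"dx": 0,"dy": 0,"dz": 0,"spin": 0},
    {"gripper": 20,"dx": 0,"dy": 0,"dz": 0,"spin": 0},
    {"gripper": 20,"dx": 0,"dy": 0,"dz": 0,"spin": 0}
  ],
  "grip_force": 30
}}

```text
time: 23.9
ee_pos: [0.5175, -0.0075, 0.1216]
eef_rot: [1.0, 0.012, -0.0, -0.0]
ft_force: [-3.1, -0.8, -3.9]
width: 0.0357
```

```bash
python3 - <<'E'
from h import *
s=cams.camera('scene')[:,:,::-1].copy()
crop('scene',230,180,310,265,8,s,'pics/s14.png');st()
E
```

```text
t 23.95 p [ 0.5175 -0.0075  0.1216] yaw -88.6 F [-3.2 -0.7 -3.6] M [-0.15  1.    0.02] w 0.0354 q [-0.55  0.19  0.53  1.89 -0.11  1.09 -1.52]
```

View pics/s14.png

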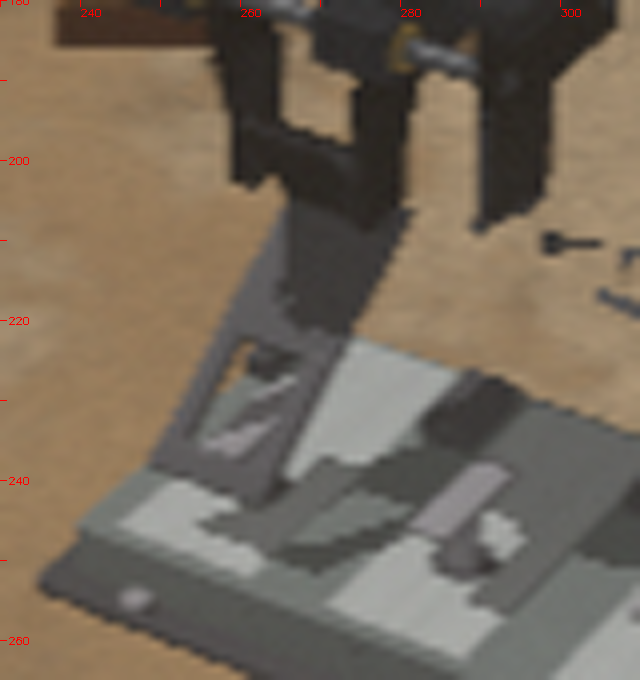

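>>> {"method": "arm_command", "body": {
  "increments": [
    {"gripper": 20,"dx": -0.002,"dy": 0,"dz": 0,"spin": 0},
    {"gripper": 20,"dx": -0.002,"dy": 0,"dz": 0,"spin": 0},
    {"gripper": 20,"dx": 0,"dy": 0,"dz": 0.003,"spin": 0},
    {"gripper": 20,"dx": 0,"dy": 0,"dz": 0.003,"spin": 0},
    {"gripper": 20,"dx": 0,"dy": 0,"dz": 0,"spin": 0},
    {"gripper": 20,"dx": 0,"dy": 0,"dz": 0,"spin": 0},
    {"gripper": 20,"dx": 0,"dy": 0,"dz": 0,"spin": 0},
    {"gripper": 20,"dx": 0,"dy": 0,"dz": 0,"spin": 0}
  ],
  "grip_force": 30
}}

```text
time: 24.95
ee_pos: [0.5139, -0.0075, 0.1158]
eef_rot: [1.0, 0.013, 0.0, -0.0]
ft_force: [-0.0, 0.2, -2.3]
width: 0.0359
```

```bash
python3 - <<'E'
from h import *
s=cams.camera('scene')[:,:,::-1].copy()
crop('scene',230,180,310,265,8,s,'pics/s15.png');st()
E
```

```text
t 25.0 p [ 0.5138 -0.0075  0.1158] yaw -88.6 F [ 1.  -0.2 -2.3] M [-0.08  0.14  0.01] w 0.0358 q [-0.55  0.19  0.53  1.91 -0.11  1.07 -1.52]
```

View pics/s15.png

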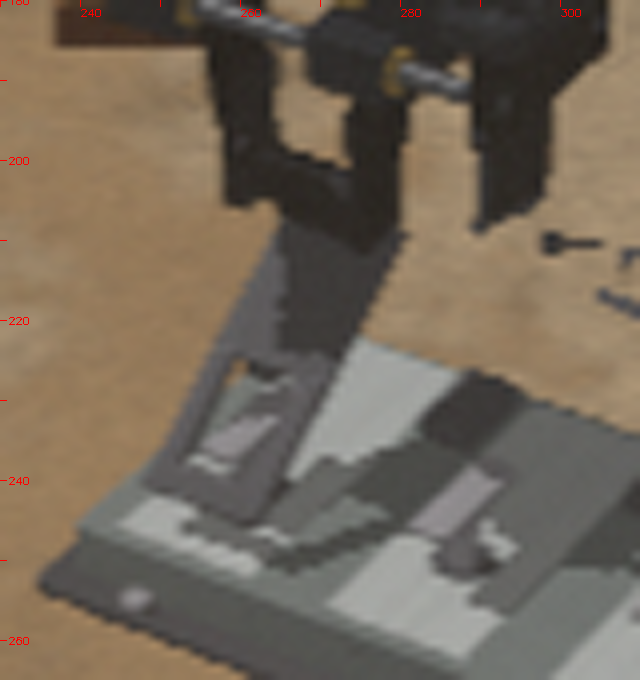

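>>> {"method": "arm_command", "body": {
  "increments": [
    {"gripper": 20,"dx": 0,"dy": 0,"dz": 0.003,"spin": 0},
    {"gripper": 20,"dx": 0,"dy": 0,"dz": 0.003,"spin": 0},
    {"gripper": 20,"dx": 0,"dy": 0,"dz": 0.003,"spin": 0},
    {"gripper": 20,"dx": 0,"dy": 0,"dz": 0.003,"spin": 0},
    {"gripper": 20,"dx": 0,"dy": 0,"dz": 0,"spin": 0},
    {"gripper": 20,"dx": 0,"dy": 0,"dz": 0,"spin": 0},
    {"gripper": 20,"dx": 0,"dy": 0,"dz": 0,"spin": 0},
    {"gripper": 20,"dx": 0,"dy": 0,"dz": 0,"spin": 0}
  ],
  "grip_force": 30
}}

```text
time: 26.0
ee_pos: [0.5138, -0.0075, 0.1037]
eef_rot: [1.0, 0.013, -0.0, -0.0]
ft_force: [0.1, 0.2, -0.6]
width: 0.0355
```

```bash
python3 - <<'E'
from h import *
s=cams.camera('scene')[:,:,::-1].copy()
crop('scene',230,180,310,265,8,s,'pics/s16.png');st()
E
```

```text
t 26.05 p [ 0.5138 -0.0075  0.1037] yaw -88.6 F [ 0.3  0.4 -2.1] M [-0.07  0.06  0.  ] w 0.036 q [-0.55  0.2   0.53  1.92 -0.12  1.05 -1.52]
```

View pics/s16.png

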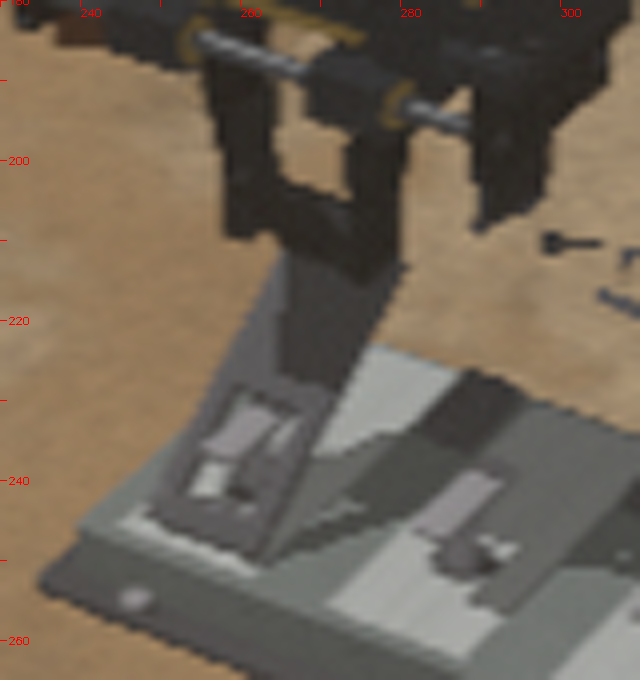

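>>> {"method": "arm_command", "body": {
  "increments": [
    {"gripper": 20,"dx": 0,"dy": 0,"dz": 0.002,"spin": 0},
    {"gripper": 20,"dx": 0.003,"dy": 0,"dz": 0,"spin": 0},
    {"gripper": 20,"dx": 0.003,"dy": 0,"dz": 0,"spin": 0},
    {"gripper": 20,"dx": 0.003,"dy": 0,"dz": 0,"spin": 0},
    {"gripper": 20,"dx": 0.003,"dy": 0,"dz": 0,"spin": 0},
    {"gripper": 20,"dx": 0,"dy": 0,"dz": 0,"spin": 0},
    {"gripper": 20,"dx": 0,"dy": 0,"dz": 0,"spin": 0},
    {"gripper": 20,"dx": 0,"dy": 0,"dz": 0,"spin": 0}
  ],
  "grip_force": 30
}}

```text
time: 27.05
ee_pos: [0.526, -0.0072, 0.1019]
eef_rot: [1.0, 0.012, 0.0, -0.0]
ft_force: [-1.3, -0.7, 1.1]
width: 0.0358
```

```bash
python3 - <<'E'
from h import *
s=cams.camera('scene')[:,:,::-1].copy()
crop('scene',230,180,310,265,8,s,'pics/s17.png');st()
E
```

```text
t 27.1 p [ 0.5259 -0.0072  0.1018] yaw -88.6 F [-0.8 -0.6  1.6] M [-0.06  0.44  0.03] w 0.0354 q [-0.54  0.23  0.53  1.89 -0.14  1.05 -1.5 ]
```

View pics/s17.png

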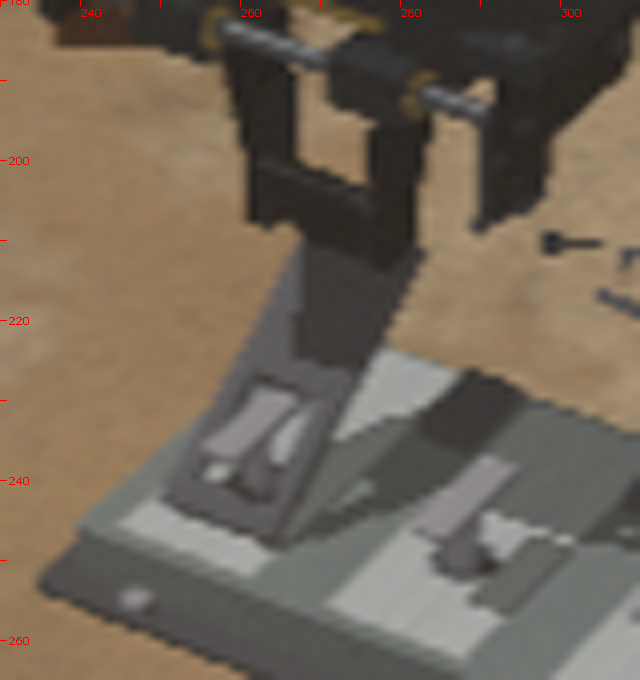

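>>> {"method": "arm_command", "body": {
  "increments": [
    {"gripper": 20,"dx": 0.002,"dy": 0,"dz": -0.001,"spin": 0},
    {"gripper": 20,"dx": 0.002,"dy": 0,"dz": -0.001,"spin": 0},
    {"gripper": 20,"dx": 0.002,"dy": 0,"dz": 0,"spin": 0},
    {"gripper": 20,"dx": 0.001,"dy": 0,"dz": 0,"spin": 0},
    {"gripper": 20,"dx": 0,"dy": 0,"dz": 0,"spin": 0},
    {"gripper": 20,"dx": 0,"dy": 0,"dz": 0,"spin": 0},
    {"gripper": 20,"dx": 0,"dy": 0,"dz": 0,"spin": 0},
    {"gripper": 20,"dx": 0,"dy": 0,"dz": 0,"spin": 0}
  ],
  "grip_force": 30
}}

```text
time: 28.1
ee_pos: [0.5328, -0.007, 0.1037]
eef_rot: [1.0, 0.013, 0.0, -0.0]
ft_force: [-0.4, -0.1, -1.4]
width: 0.0357
```

```bash
python3 - <<'E'
from h import *
s=cams.camera('scene')[:,:,::-1].copy()
crop('scene',230,180,310,265,8,s,'pics/s18.png');st()
E
```

```text
t 28.15 p [ 0.5328 -0.007   0.1038] yaw -88.6 F [-0.  -0.5 -1.1] M [-0.05  0.1  -0.01] w 0.0355 q [-0.54  0.25  0.53  1.87 -0.14  1.06 -1.5 ]
```

View pics/s18.png

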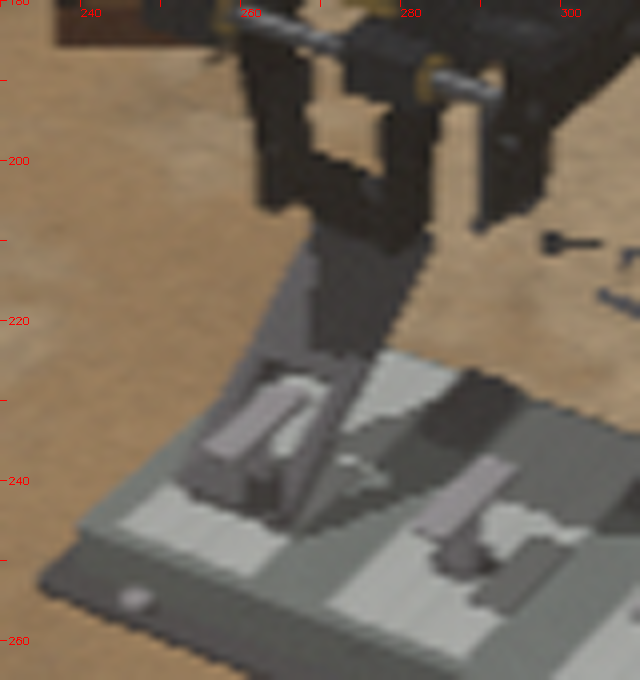

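>>> {"method": "arm_command", "body": {
  "increments": [
    {"gripper": 20,"dx": 0.001,"dy": 0,"dz": 0.002,"spin": 0},
    {"gripper": 20,"dx": 0.001,"dy": 0,"dz": 0.003,"spin": 0},
    {"gripper": 20,"dx": 0.0035,"dy": 0,"dz": 0.003,"spin": 0},
    {"gripper": 20,"dx": 0.0035,"dy": 0,"dz": 0.0032,"spin": 0},
    {"gripper": 20,"dx": 0.0033,"dy": 0,"dz": 0.0033,"spin": 0},
    {"gripper": 20,"dx": 0.0031,"dy": 0,"dz": 0.0035,"spin": 0},
    {"gripper": 20,"dx": 0.003,"dy": 0,"dz": 0.0036,"spin": 0},
    {"gripper": 20,"dx": 0,"dy": 0,"dz": 0,"spin": 0}
  ],
  "grip_force": 4
}}

```text
time: 29.15
ee_pos: [0.5509, -0.0066, 0.0816]
eef_rot: [1.0, 0.012, -0.001, 0.0]
ft_force: [0.3, 0.6, -2.5]
width: 0.036
```

```bash
python3 - <<'E'
from h import *
s=cams.camera('scene')[:,:,::-1].copy()
crop('scene',230,180,310,265,8,s,'pics/s19.png');st()
E
```

```text
t 29.2 p [ 0.5508 -0.0066  0.0817] yaw -88.6 F [ 0.2  0.1 -2.5] M [-0.05  0.09 -0.02] w 0.0358 q [-0.51  0.32  0.52  1.84 -0.18  1.03 -1.47]
```

View pics/s19.png

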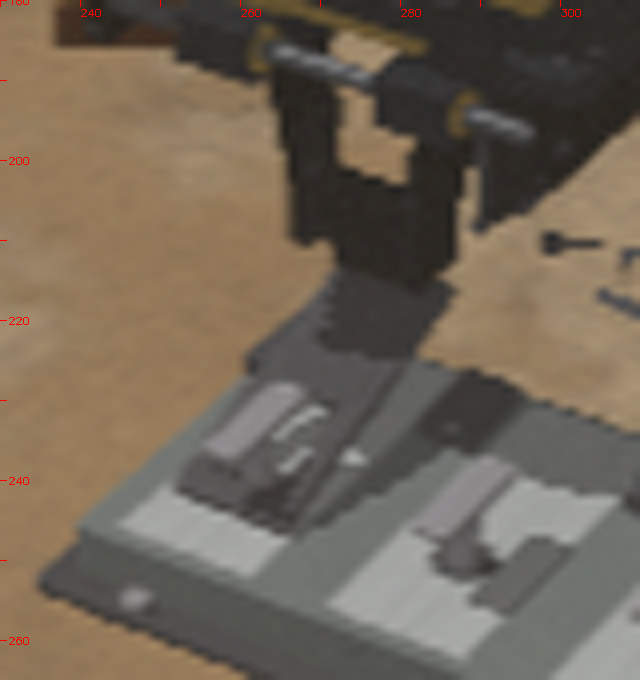

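>>> {"method": "arm_command", "body": {
  "increments": [
    {"gripper": 20,"dx": 0.0028,"dy": 0,"dz": 0.0036,"spin": 0},
    {"gripper": 20,"dx": 0.0026,"dy": 0,"dz": 0.0038,"spin": 0},
    {"gripper": 20,"dx": 0.0024,"dy": 0,"dz": 0.004,"spin": 0},
    {"gripper": 20,"dx": 0.0024,"dy": 0,"dz": 0.004,"spin": 0},
    {"gripper": 20,"dx": 0.002,"dy": 0,"dz": 0.0041,"spin": 0},
    {"gripper": 20,"dx": 0.002,"dy": 0,"dz": 0.0042,"spin": 0},
    {"gripper": 20,"dx": 0.0016,"dy": 0,"dz": 0.0043,"spin": 0},
    {"gripper": 20,"dx": 0.0012,"dy": 0,"dz": 0.003,"spin": 0}
  ],
  "grip_force": 4
}}

```text
time: 30.2
ee_pos: [0.5684, -0.0061, 0.0512]
eef_rot: [1.0, 0.013, 0.0, -0.0]
ft_force: [-1.5, 0.8, 5.5]
width: 0.036
```

```bash
python3 - <<'E'
from h import *
s=cams.camera('scene')[:,:,::-1].copy()
crop('scene',230,180,310,265,8,s,'pics/s20.png');st()
E
```

```text
t 30.25 p [ 0.5685 -0.0061  0.051 ] yaw -88.6 F [-0.2  0.9 -1. ] M [-0.04  0.06  0.04] w 0.0359 q [-0.49  0.4   0.5   1.82 -0.23  0.98 -1.44]
```

View pics/s20.png

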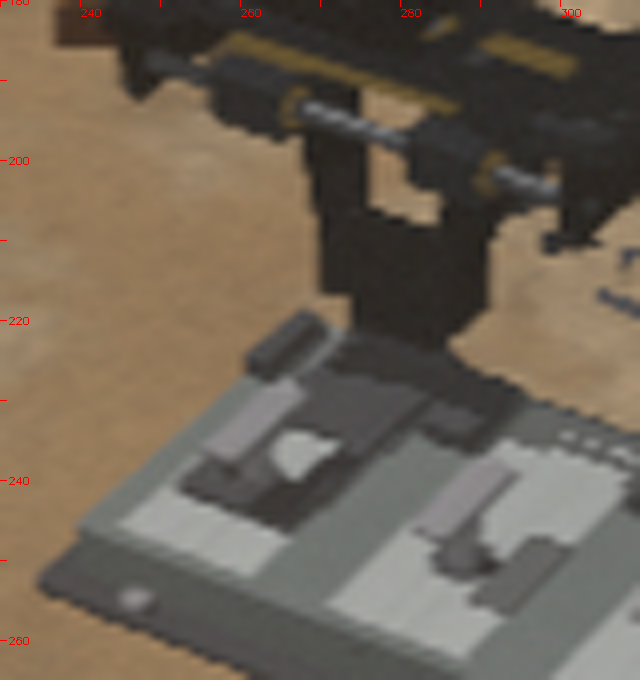

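>>> {"method": "arm_command", "body": {
  "increments": [
    {"gripper": 20,"dx": 0,"dy": 0,"dz": 0.001,"spin": 0},
    {"gripper": 20,"dx": -0.002,"dy": 0,"dz": 0,"spin": 0},
    {"gripper": 20,"dx": -0.002,"dy": 0,"dz": 0,"spin": 0},
    {"gripper": 20,"dx": -0.002,"dy": 0,"dz": 0,"spin": 0},
    {"gripper": 20,"dx": -0.002,"dy": 0,"dz": 0,"spin": 0},
    {"gripper": 20,"dx": -0.002,"dy": 0,"dz": 0,"spin": 0},
    {"gripper": 20,"dx": 0,"dy": 0,"dz": 0,"spin": 0},
    {"gripper": 20,"dx": 0,"dy": 0,"dz": 0,"spin": 0}
  ],
  "grip_force": 6
}}

```text
time: 31.25
ee_pos: [0.5588, -0.0063, 0.0507]
eef_rot: [1.0, 0.013, 0.001, -0.0]
ft_force: [3.4, 0.7, 6.5]
width: 0.0358
```

>>> {"method": "arm_command", "body": {
  "increments": [
    {"gripper": 60,"dx": 0,"dy": 0,"dz": 0,"spin": 0},
    {"gripper": 60,"dx": 0,"dy": 0,"dz": 0,"spin": 0},
    {"gripper": 60,"dx": 0,"dy": 0,"dz": 0,"spin": 0},
    {"gripper": 60,"dx": 0,"dy": 0,"dz": -0.01,"spin": 0},
    {"gripper": 60,"dx": 0,"dy": 0,"dz": -0.03,"spin": 0},
    {"gripper": 60,"dx": 0,"dy": 0,"dz": -0.03,"spin": 0},
    {"gripper": 60,"dx": 0,"dy": 0,"dz": -0.03,"spin": 0},
    {"gripper": 60,"dx": 0,"dy": 0,"dz": 0,"spin": 0}
  ]
}}

```text
time: 32.25
ee_pos: [0.5597, -0.0065, 0.153]
eef_rot: [1.0, 0.012, 0.002, -0.001]
ft_force: [-0.5, -0.0, -1.1]
width: 0.052
```

```bash
python3 - <<'E'
from h import *
s=cams.camera('scene')[:,:,::-1].copy()
crop('scene',225,170,345,270,6,s,'pics/s21.png');st()
plan([(.692,.03,.15,-6,10,65),(.692,.03,.13,-6,6,65)])
E
```

```text
t 32.3 p [ 0.5588 -0.0064  0.1514] yaw -88.6 F [-0.1  0.5 -0.2] M [-0.09  0.17 -0.03] w 0.0525 q [-0.53  0.25  0.54  1.76 -0.14  1.17 -1.5 ]
[{"gripper":65,"dx":0.0134,"dy":-0.0033,"dz":0.0001,"spin":-8.3},{"gripper":65,"dx":0.0137,"dy":-0.0013,"dz":0.0001,"spin":-8.3},{"gripper":65,"dx":0.0138,"dy":0.0007,"dz":0.0002,"spin":-8.2},{"gripper":65,"dx":0.0136,"dy":0.0026,"dz":0.0001,"spin":-8.3},{"gripper":65,"dx":0.013,"dy":0.0045,"dz":0.0002,"spin":-8.2},{"gripper":65,"dx":0.0123,"dy":0.0064,"dz":0.0001,"spin":-8.3},{"gripper":65,"dx":0.0112,"dy":0.0081,"dz":0.0002,"spin":-8.2},{"gripper":65,"dx":0.01,"dy":0.0096,"dz":0.0001,"spin":-8.3}]

[{"gripper":65,"dx":0.0085,"dy":0.0109,"dz":0.0002,"spin":-8.2},{"gripper":65,"dx":0.0068,"dy":0.012,"dz":0.0001,"spin":-8.3},{"gripper":65,"dx":-0.0,"dy":-0.0,"dz":0.0033,"spin":0.0},{"gripper":65,"dx":-0.0,"dy":-0.0,"dz":0.0033,"spin":0.0},{"gripper":65,"dx":-0.0,"dy":-0.0,"dz":0.0034,"spin":0.0},{"gripper":65,"dx":-0.0,"dy":-0.0,"dz":0.0033,"spin":0.0},{"gripper":65,"dx":-0.0,"dy":-0.0,"dz":0.0034,"spin":0.0},{"gripper":65,"dx":-0.0,"dy":-0.0,"dz":0.0033,"spin":0.0}]
```

View pics/s21.png

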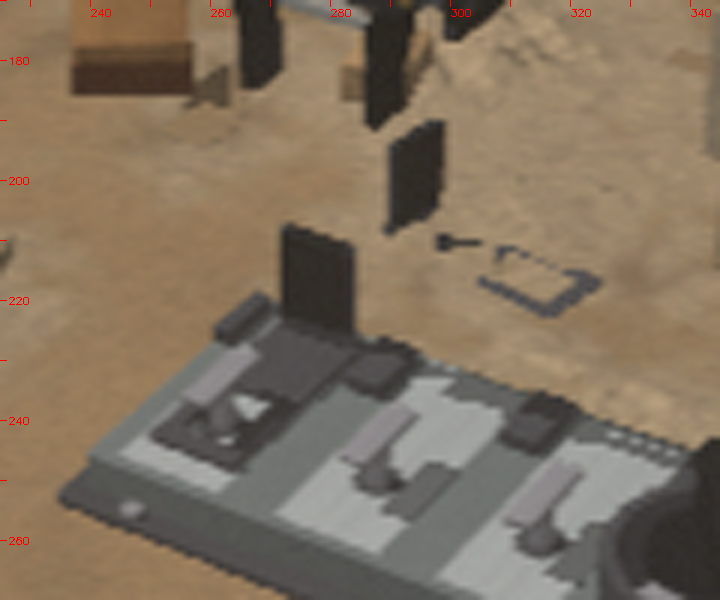

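>>> {"method": "arm_command", "body": {
  "increments": [
    {"gripper": 65,"dx": 0.013,"dy": -0.003,"dz": 0,"spin": -8.3},
    {"gripper": 65,"dx": 0.014,"dy": -0.001,"dz": 0,"spin": -8.3},
    {"gripper": 65,"dx": 0.014,"dy": 0.001,"dz": 0,"spin": -8.3},
    {"gripper": 65,"dx": 0.014,"dy": 0.003,"dz": 0,"spin": -8.3},
    {"gripper": 65,"dx": 0.013,"dy": 0.004,"dz": 0,"spin": -8.3},
    {"gripper": 65,"dx": 0.012,"dy": 0.006,"dz": 0,"spin": -8.3},
    {"gripper": 65,"dx": 0.011,"dy": 0.008,"dz": 0,"spin": -8.3},
    {"gripper": 65,"dx": 0.01,"dy": 0.01,"dz": 0,"spin": -8.3}
  ]
}}

```text
time: 33.3
ee_pos: [0.6647, 0.0223, 0.1489]
eef_rot: [0.829, 0.56, -0.001, -0.001]
ft_force: [1.0, 0.2, -1.3]
width: 0.0564
```

>>> {"method": "arm_command", "body": {
  "increments": [
    {"gripper": 65,"dx": 0.008,"dy": 0.011,"dz": 0,"spin": -8.3},
    {"gripper": 65,"dx": 0.007,"dy": 0.012,"dz": 0,"spin": -8.3},
    {"gripper": 65,"dx": 0,"dy": 0,"dz": 0.01,"spin": 0},
    {"gripper": 65,"dx": 0,"dy": 0,"dz": 0.01,"spin": 0},
    {"gripper": 65,"dx": 0,"dy": 0,"dz": 0.01,"spin": 0},
    {"gripper": 65,"dx": 0,"dy": 0,"dz": 0.01,"spin": 0},
    {"gripper": 65,"dx": 0,"dy": 0,"dz": 0.01,"spin": 0},
    {"gripper": 65,"dx": 0,"dy": 0,"dz": 0,"spin": 0}
  ]
}}

```text
time: 34.3
ee_pos: [0.6909, 0.0293, 0.099]
eef_rot: [0.741, 0.672, -0.001, -0.0]
ft_force: [1.0, 0.2, -0.5]
width: 0.0564
```

```bash
python3 - <<'E'
from h import *
st()
s=cams.camera('scene')[:,:,::-1].copy()
crop('scene',235,120,355,240,5,s,'pics/s22.png')
plan([(.6925,.0305,.023,-6,8,65)])
E
```

```text
t 34.3 p [0.6909 0.0293 0.099 ] yaw -5.6 F [ 1.   0.2 -0.5] M [-0.11  0.05 -0.02] w 0.0564 q [-0.3   0.57  0.27  1.42 -0.16  1.18 -0.11]
[{"gripper":65,"dx":0.0002,"dy":0.0001,"dz":0.0096,"spin":0.1},{"gripper":65,"dx":0.0001,"dy":0.0001,"dz":0.0096,"spin":0.0},{"gripper":65,"dx":0.0002,"dy":0.0002,"dz":0.0096,"spin":0.1},{"gripper":65,"dx":0.0001,"dy":0.0001,"dz":0.0096,"spin":0.0},{"gripper":65,"dx":0.0002,"dy":0.0002,"dz":0.0096,"spin":0.1},{"gripper":65,"dx":0.0001,"dy":0.0001,"dz":0.0096,"spin":0.0},{"gripper":65,"dx":0.0002,"dy":0.0002,"dz":0.0096,"spin":0.1},{"gripper":65,"dx":0.0001,"dy":0.0001,"dz":0.0096,"spin":0.0}]
```

View pics/s22.png

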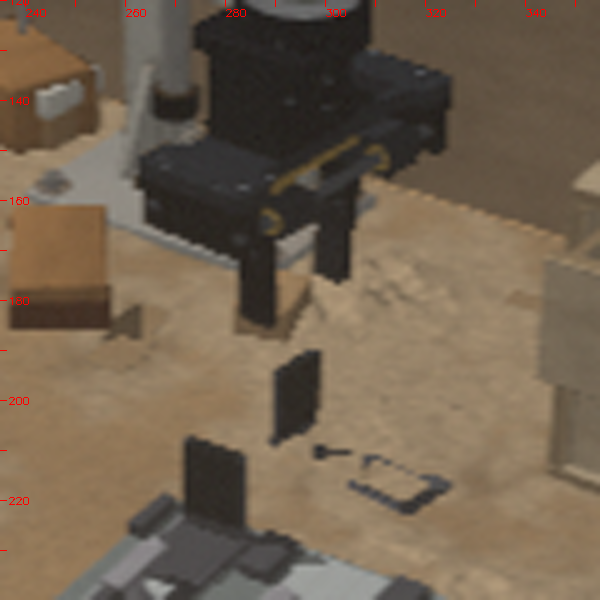

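>>> {"method": "arm_command", "body": {
  "increments": [
    {"gripper": 65,"dx": 0.001,"dy": 0.001,"dz": 0.0106,"spin": 0.4},
    {"gripper": 65,"dx": 0,"dy": 0,"dz": 0.0106,"spin": 0},
    {"gripper": 65,"dx": 0,"dy": 0,"dz": 0.0106,"spin": 0},
    {"gripper": 65,"dx": 0,"dy": 0,"dz": 0.0106,"spin": 0},
    {"gripper": 65,"dx": 0,"dy": 0,"dz": 0.0106,"spin": 0},
    {"gripper": 65,"dx": 0,"dy": 0,"dz": 0.0106,"spin": 0},
    {"gripper": 65,"dx": 0,"dy": 0,"dz": 0.0106,"spin": 0},
    {"gripper": 65,"dx": 0,"dy": 0,"dz": 0,"spin": 0}
  ]
}}

```text
time: 35.35
ee_pos: [0.6919, 0.0302, 0.0248]
eef_rot: [0.743, 0.669, -0.001, -0.001]
ft_force: [-0.2, 0.9, -0.8]
width: 0.0568
```

```bash
python3 - <<'E'
from h import *
st()
s=cams.camera('scene')[:,:,::-1].copy()
crop('scene',235,120,355,240,5,s,'pics/s23.png')
E
```

```text
t 35.35 p [0.6919 0.0302 0.0248] yaw -6.0 F [-0.2  0.9 -0.8] M [-0.11  0.03  0.  ] w 0.0568 q [-0.29  0.65  0.25  1.47 -0.17  1.05 -0.1 ]
```

View pics/s23.png

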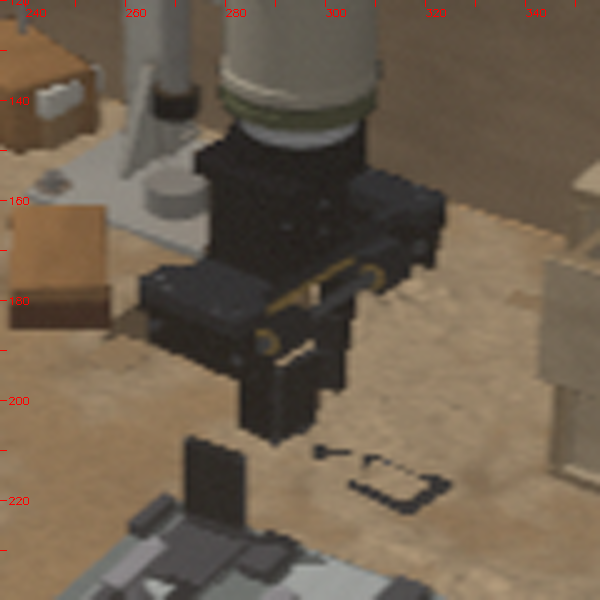

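>>> {"method": "arm_command", "body": {
  "increments": [
    {"gripper": 20,"dx": 0,"dy": 0,"dz": 0,"spin": 0},
    {"gripper": 20,"dx": 0,"dy": 0,"dz": 0,"spin": 0},
    {"gripper": 20,"dx": 0,"dy": 0,"dz": 0,"spin": 0},
    {"gripper": 20,"dx": 0,"dy": 0,"dz": 0,"spin": 0},
    {"gripper": 20,"dx": 0,"dy": 0,"dz": 0,"spin": 0},
    {"gripper": 20,"dx": 0,"dy": 0,"dz": 0,"spin": 0},
    {"gripper": 20,"dx": 0,"dy": 0,"dz": 0,"spin": 0},
    {"gripper": 20,"dx": 0,"dy": 0,"dz": 0,"spin": 0}
  ],
  "grip_force": 8
}}

```text
time: 36.4
ee_pos: [0.6928, 0.0303, 0.0263]
eef_rot: [0.743, 0.669, 0.0, 0.0]
ft_force: [-0.4, 0.2, 5.3]
width: 0.0359
```

```bash
python3 - <<'E'
from h import *
st()
E
```

```text
t 36.4 p [0.6928 0.0303 0.0263] yaw -6.0 F [-0.4  0.2  5.3] M [-0.01  0.04  0.04] w 0.0359 q [-0.29  0.64  0.25  1.47 -0.17  1.05 -0.1 ]
```

>>> {"method": "arm_command", "body": {
  "increments": [
    {"gripper": 20,"dx": 0,"dy": 0,"dz": 0,"spin": 0},
    {"gripper": 20,"dx": -0.012,"dy": 0,"dz": -0.02,"spin": 0},
    {"gripper": 20,"dx": 0,"dy": 0,"dz": 0,"spin": 0},
    {"gripper": 20,"dx": -0.012,"dy": 0,"dz": -0.015,"spin": 0},
    {"gripper": 20,"dx": 0,"dy": 0,"dz": 0,"spin": 0},
    {"gripper": 20,"dx": -0.012,"dy": 0,"dz": -0.012,"spin": 0},
    {"gripper": 20,"dx": 0,"dy": 0,"dz": 0,"spin": 0},
    {"gripper": 20,"dx": 0,"dy": 0,"dz": 0,"spin": 0}
  ],
  "grip_force": 3
}}

```text
time: 37.4
ee_pos: [0.6887, -0.0054, 0.0728]
eef_rot: [0.743, 0.669, 0.0, -0.0]
ft_force: [-0.0, 0.1, -2.2]
width: 0.0359
```

```bash
python3 - <<'E'
from h import *
st()
s=cams.camera('scene')[:,:,::-1].copy()
crop('scene',235,120,355,240,5,s,'pics/s24.png')
s=cams.camera('top')[:,:,::-1].copy()
crop('top',220,110,340,230,5,s,'pics/t24.png')
E
```

```text
t 37.4 p [ 0.6887 -0.0054  0.0728] yaw -6.0 F [-0.   0.1 -2.2] M [-0.08  0.04 -0.06] w 0.0359 q [-0.25  0.59  0.27  1.45 -0.16  1.13 -0.05]
```

View pics/s24.png

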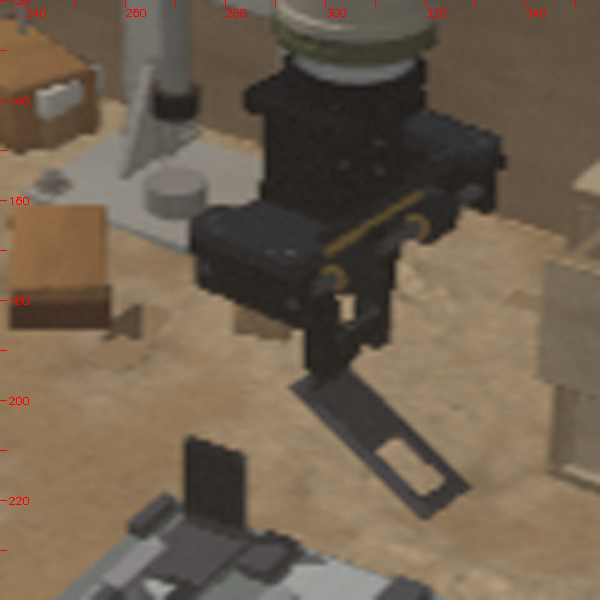

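View pics/t24.png

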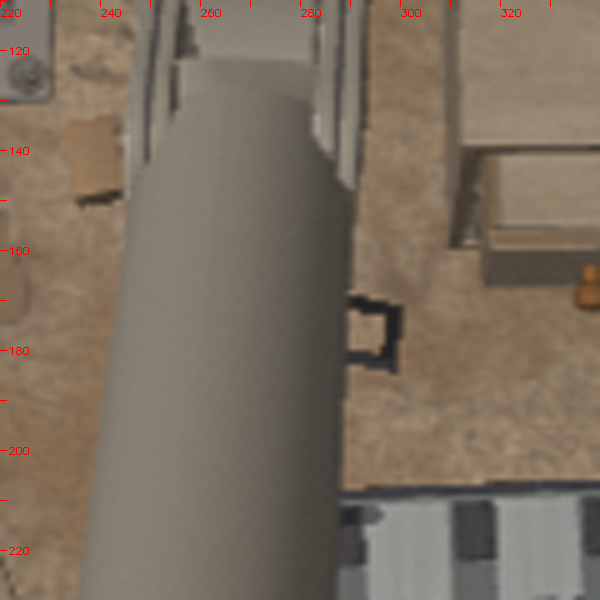

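```bash
python3 - <<'E'
from fit import *
p,a,s=pose();g=p+[-.005,-.002,.0187]
L=[((425,518),(-31,22,5)),((470,487),(-31,-22,5)),((415,497),(-19,12,5)),((445,475),(-19,-12,5)),((378,452),(19,12,5)),((403,435),(19,-12,5)),((290,385),(79,22,5))]
o=[('scene',235+u/5-.4,120+v/5-.4,P) for (u,v),P in L]
q=fittilt(o,g,1.45,.5,45);print(q)
th=np.radians(q[0][1]);print('end z',g[2]-.101*np.sin(th)-.045*np.cos(th))
E
```

```text
(array([78.9, 21.9]), array([-0.2, -2.6]), array([0.7, 0.1, 0.8, 0.2, 0.8, 0.3, 0.5, 0.7, 1.1, 0.5, 0.4, 0.4, 0.4,
       0.1, 0.1, 0.9]))
end z 0.011755384467603623
```

>>> {"method": "arm_command", "body": {
  "increments": [
    {"gripper": 20,"dx": -0.008,"dy": 0,"dz": -0.02,"spin": 0},
    {"gripper": 20,"dx": 0,"dy": 0,"dz": 0,"spin": 0},
    {"gripper": 20,"dx": 0,"dy": 0,"dz": 0.008,"spin": 0},
    {"gripper": 20,"dx": 0,"dy": 0,"dz": 0.008,"spin": 0},
    {"gripper": 20,"dx": -0.008,"dy": 0,"dz": -0.02,"spin": 0},
    {"gripper": 20,"dx": 0,"dy": 0,"dz": 0,"spin": 0},
    {"gripper": 20,"dx": 0,"dy": 0,"dz": 0,"spin": 0},
    {"gripper": 20,"dx": 0,"dy": 0,"dz": 0,"spin": 0}
  ],
  "grip_force": 3
}}

```text
time: 38.5
ee_pos: [0.687, -0.0212, 0.0968]
eef_rot: [0.743, 0.669, -0.0, -0.0]
ft_force: [-0.5, 0.6, -2.1]
width: 0.0362
```

```bash
python3 - <<'E'
from h import *
st()
s=cams.camera('scene')[:,:,::-1].copy()
crop('scene',235,120,355,240,5,s,'pics/s25.png')
E
```

```text
t 38.5 p [ 0.687  -0.0212  0.0968] yaw -6.0 F [-0.5  0.6 -2.1] M [-0.05 -0.    0.02] w 0.0362 q [-0.23  0.56  0.28  1.43 -0.16  1.17 -0.03]
```

View pics/s25.png

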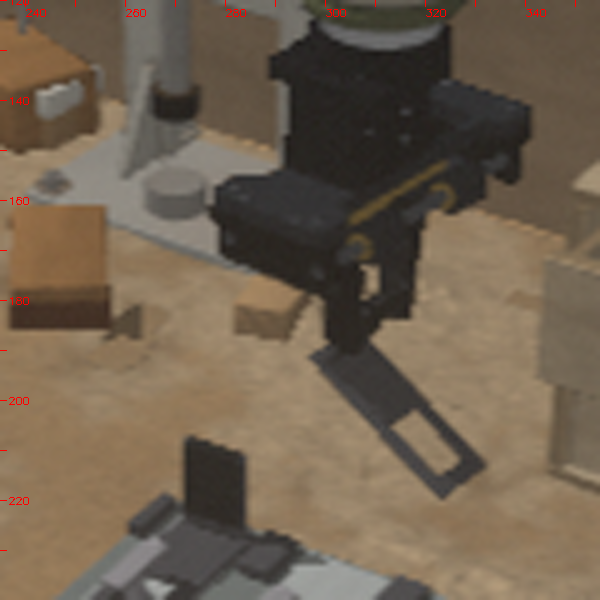

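```bash
python3 - <<'E'
from fit import *
p,a,s=pose();g=p+[-.005,-.002,.0187]
L=[((442,497),(-31,22,5)),((487,464),(-31,-22,5)),((432,475),(-19,12,5)),((463,453),(-19,-12,5)),((387,427),(19,12,5)),((417,407),(19,-12,5)),((309,355),(79,22,5))]
o=[('scene',235+u/5-.4,120+v/5-.4,P) for (u,v),P in L]
q=fittilt(o,g,1.45,.5,45);print(q)
th=np.radians(q[0][1]);print('end z',g[2]-.101*np.sin(th)-.045*np.cos(th))
E
```

```text
(array([80.8, 27.3]), array([-1.5, -1.7]), array([0.7, 0.1, 0.3, 0. , 0.6, 0.4, 0.1, 0.5, 0.4, 0.7, 0. , 0.1, 0.7,
       0.4, 0.5, 0.6]))
end z 0.029052719610999034
```

>>> {"method": "arm_command", "body": {
  "increments": [
    {"gripper": 20,"dx": 0,"dy": 0,"dz": 0.008,"spin": 0},
    {"gripper": 20,"dx": 0,"dy": 0,"dz": 0.008,"spin": 0},
    {"gripper": 20,"dx": 0,"dy": 0,"dz": -0.02,"spin": 0},
    {"gripper": 20,"dx": 0,"dy": 0,"dz": 0,"spin": 0},
    {"gripper": 20,"dx": 0,"dy": 0,"dz": 0,"spin": 0},
    {"gripper": 20,"dx": 0,"dy": 0,"dz": 0,"spin": 0},
    {"gripper": 20,"dx": 0,"dy": 0,"dz": -0.005,"spin": 0},
    {"gripper": 20,"dx": 0,"dy": 0,"dz": -0.015,"spin": 0}
  ],
  "grip_force": 3
}}

```text
time: 39.55
ee_pos: [0.6866, -0.0215, 0.1208]
eef_rot: [0.743, 0.669, -0.001, -0.001]
ft_force: [0.4, 0.6, -1.1]
width: 0.0361
```

>>> {"method": "arm_command", "body": {
  "increments": [
    {"gripper": 20,"dx": 0,"dy": 0,"dz": 0,"spin": 0},
    {"gripper": 20,"dx": 0,"dy": 0,"dz": 0,"spin": 0},
    {"gripper": 20,"dx": 0,"dy": 0,"dz": -0.01,"spin": 0},
    {"gripper": 20,"dx": 0,"dy": 0,"dz": -0.01,"spin": 0},
    {"gripper": 20,"dx": 0,"dy": 0,"dz": -0.01,"spin": 0},
    {"gripper": 20,"dx": 0,"dy": 0,"dz": -0.01,"spin": 0},
    {"gripper": 20,"dx": 0,"dy": 0,"dz": 0,"spin": 0},
    {"gripper": 20,"dx": 0,"dy": 0,"dz": 0,"spin": 0}
  ],
  "grip_force": 30
}}

```text
time: 40.55
ee_pos: [0.6869, -0.0214, 0.1606]
eef_rot: [0.743, 0.669, -0.0, -0.0]
ft_force: [-0.4, -0.5, -1.8]
width: 0.0358
```

```bash
python3 - <<'E'
from h import *
st()
s=cams.camera('scene')[:,:,::-1].copy()
crop('scene',235,100,355,220,5,s,'pics/s26.png')
cv2.imwrite('pics/s26f.png',s)
E
```

```text
t 40.55 p [ 0.6869 -0.0214  0.1606] yaw -6.0 F [-0.4 -0.5 -1.8] M [-0.14  0.06 -0.01] w 0.0358 q [-0.24  0.51  0.29  1.37 -0.15  1.28 -0.04]
```

View pics/s26.png

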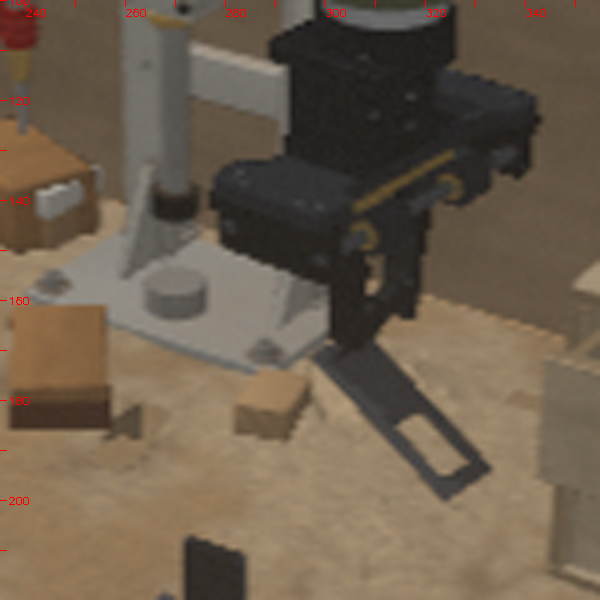

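```bash
python3 - <<'E'
from fit import *
p,a,s=pose();g=p+[-.005,-.002,.0187]
L=[((446,500),(-31,22,5)),((490,467),(-31,-22,5)),((440,478),(-19,12,5)),((467,457),(-19,-12,5)),((394,425),(19,12,5)),((422,410),(19,-12,5)),((314,355),(79,22,5))]
o=[('scene',235+u/5-.4,100+v/5-.4,P) for (u,v),P in L]
q=fittilt(o,g,1.45,.5,45);print(q)
plan([(.64,-.03,.16,-50,6,20),(.5195,-.0835,.16,-88.4,10,20)])
E
```

```text
(array([81.6, 29.2]), array([-1.4, -3.1]), array([0.5, 0.2, 0.8, 0. , 0.1, 0.5, 0.2, 0.3, 0.1, 0.2, 0.1, 0.5, 1.1,
       0.8, 0.5, 1. ]))
[{"gripper":20,"dx":-0.0022,"dy":-0.0076,"dz":0.0001,"spin":7.3},{"gripper":20,"dx":-0.0032,"dy":-0.0073,"dz":0.0001,"spin":7.3},{"gripper":20,"dx":-0.0041,"dy":-0.0068,"dz":0.0001,"spin":7.4},{"gripper":20,"dx":-0.0049,"dy":-0.0062,"dz":0.0,"spin":7.3},{"gripper":20,"dx":-0.0057,"dy":-0.0056,"dz":0.0001,"spin":7.4},{"gripper":20,"dx":-0.0063,"dy":-0.0048,"dz":0.0,"spin":7.3},{"gripper":20,"dx":-0.0127,"dy":-0.0037,"dz":0.0,"spin":3.8},{"gripper":20,"dx":-0.0129,"dy":-0.0028,"dz":0.0,"spin":3.8}]

[{"gripper":20,"dx":-0.013,"dy":-0.0019,"dz":0.0,"spin":3.9},{"gripper":20,"dx":-0.0131,"dy":-0.0011,"dz":0.0,"spin":3.8},{"gripper":20,"dx":-0.0132,"dy":-0.0002,"dz":0.0,"spin":3.9},{"gripper":20,"dx":-0.0132,"dy":0.0007,"dz":0.0,"spin":3.8},{"gripper":20,"dx":-0.0131,"dy":0.0016,"dz":0.0,"spin":3.9},{"gripper":20,"dx":-0.0129,"dy":0.0025,"dz":0.0,"spin":3.8},{"gripper":20,"dx":-0.0128,"dy":0.0033,"dz":0.0,"spin":3.9},{"gripper":20,"dx":-0.0125,"dy":0.0043,"dz":0.0,"spin":3.8}]
```

>>> {"method": "arm_command", "body": {
  "increments": [
    {"gripper": 20,"dx": -0.002,"dy": -0.008,"dz": 0,"spin": 7.3},
    {"gripper": 20,"dx": -0.003,"dy": -0.007,"dz": 0,"spin": 7.3},
    {"gripper": 20,"dx": -0.004,"dy": -0.007,"dz": 0,"spin": 7.3},
    {"gripper": 20,"dx": -0.005,"dy": -0.006,"dz": 0,"spin": 7.3},
    {"gripper": 20,"dx": -0.006,"dy": -0.006,"dz": 0,"spin": 7.3},
    {"gripper": 20,"dx": -0.006,"dy": -0.005,"dz": 0,"spin": 7.3},
    {"gripper": 20,"dx": -0.013,"dy": -0.004,"dz": 0,"spin": 3.8},
    {"gripper": 20,"dx": -0.013,"dy": -0.003,"dz": 0,"spin": 3.8}
  ],
  "grip_force": 30
}}

```text
time: 41.6
ee_pos: [0.6144, -0.04, 0.1605]
eef_rot: [0.96, 0.28, -0.0, -0.0]
ft_force: [0.4, 0.7, -2.2]
width: 0.0356
```

>>> {"method": "arm_command", "body": {
  "increments": [
    {"gripper": 20,"dx": -0.013,"dy": -0.002,"dz": 0,"spin": 3.8},
    {"gripper": 20,"dx": -0.013,"dy": -0.001,"dz": 0,"spin": 3.8},
    {"gripper": 20,"dx": -0.013,"dy": 0,"dz": 0,"spin": 3.8},
    {"gripper": 20,"dx": -0.013,"dy": 0.001,"dz": 0,"spin": 3.8},
    {"gripper": 20,"dx": -0.013,"dy": 0.002,"dz": 0,"spin": 3.8},
    {"gripper": 20,"dx": -0.013,"dy": 0.003,"dz": 0,"spin": 3.8},
    {"gripper": 20,"dx": -0.013,"dy": 0.003,"dz": 0,"spin": 3.8},
    {"gripper": 20,"dx": -0.012,"dy": 0.004,"dz": 0,"spin": 3.8}
  ],
  "grip_force": 30
}}

```text
time: 42.6
ee_pos: [0.5194, -0.0843, 0.1607]
eef_rot: [1.0, 0.018, -0.0, -0.0]
ft_force: [0.8, 0.4, -1.5]
width: 0.0355
```

```bash
python3 - <<'E'
from h import *
st()
s=cams.camera('scene')[:,:,::-1].copy()
crop('scene',235,140,365,270,5,s,'pics/s27.png')
plan([(.5145,-.085,.128,-88.4,8,20)])
E
```

```text
t 42.6 p [ 0.5194 -0.0843  0.1607] yaw -87.9 F [ 0.8  0.4 -1.5] M [-0.04  0.08  0.02] w 0.0355 q [-0.44  0.17  0.57  1.83 -0.1   1.17 -1.37]
[{"gripper":20,"dx":-0.0005,"dy":-0.0,"dz":0.0041,"spin":0.0},{"gripper":20,"dx":-0.0005,"dy":-0.0001,"dz":0.0041,"spin":0.0},{"gripper":20,"dx":-0.0004,"dy":-0.0,"dz":0.0041,"spin":0.0},{"gripper":20,"dx":-0.0005,"dy":-0.0001,"dz":0.0041,"spin":0.0},{"gripper":20,"dx":-0.0004,"dy":-0.0,"dz":0.0041,"spin":0.1},{"gripper":20,"dx":-0.0005,"dy":-0.0001,"dz":0.004,"spin":0.0},{"gripper":20,"dx":-0.0004,"dy":-0.0,"dz":0.0041,"spin":0.1},{"gripper":20,"dx":-0.0005,"dy":-0.0001,"dz":0.004,"spin":0.0}]
```

View pics/s27.png

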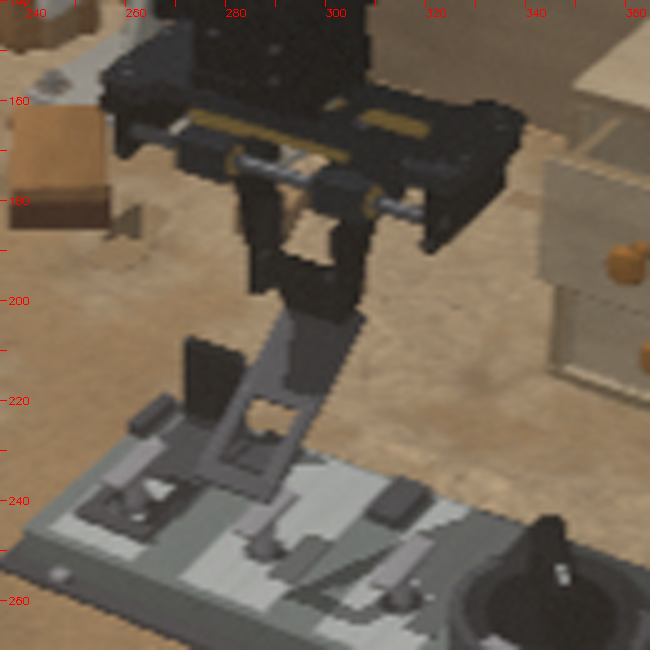

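>>> {"method": "arm_command", "body": {
  "increments": [
    {"gripper": 20,"dx": -0.003,"dy": 0.001,"dz": 0.006,"spin": 0.4},
    {"gripper": 20,"dx": -0.002,"dy": 0,"dz": 0.006,"spin": 0},
    {"gripper": 20,"dx": 0,"dy": 0,"dz": 0.006,"spin": 0},
    {"gripper": 20,"dx": 0,"dy": 0,"dz": 0.006,"spin": 0},
    {"gripper": 20,"dx": 0,"dy": 0,"dz": 0.006,"spin": 0},
    {"gripper": 20,"dx": 0,"dy": 0,"dz": 0.006,"spin": 0},
    {"gripper": 20,"dx": 0,"dy": 0,"dz": 0.005,"spin": 0},
    {"gripper": 20,"dx": 0,"dy": 0,"dz": 0,"spin": 0}
  ],
  "grip_force": 30
}}

```text
time: 43.65
ee_pos: [0.5149, -0.0852, 0.1195]
eef_rot: [1.0, 0.016, -0.0, -0.0]
ft_force: [-0.0, 0.6, -1.8]
width: 0.0352
```

```bash
python3 - <<'E'
from h import *
s=cams.camera('scene')[:,:,::-1].copy()
crop('scene',255,190,335,275,8,s,'pics/s28.png');st()
E
```

```text
t 43.7 p [ 0.5151 -0.0852  0.1198] yaw -88.2 F [ 0.5 -0.3 -1.6] M [-0.03  0.2  -0.02] w 0.0358 q [-0.43  0.21  0.57  1.89 -0.12  1.09 -1.35]
```

View pics/s28.png

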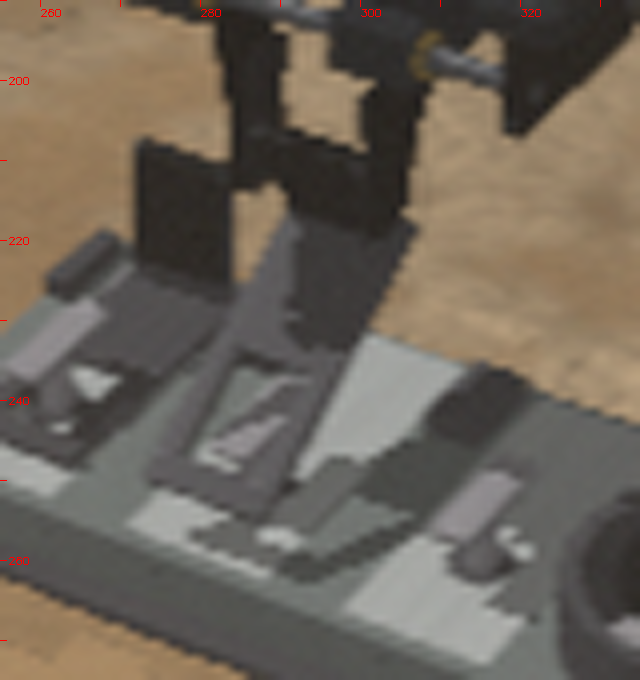

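>>> {"method": "arm_command", "body": {
  "increments": [
    {"gripper": 20,"dx": 0,"dy": 0,"dz": 0.003,"spin": 0},
    {"gripper": 20,"dx": 0,"dy": 0,"dz": 0.003,"spin": 0},
    {"gripper": 20,"dx": 0,"dy": 0,"dz": 0.003,"spin": 0},
    {"gripper": 20,"dx": 0,"dy": 0,"dz": 0.003,"spin": 0},
    {"gripper": 20,"dx": 0,"dy": 0,"dz": 0.001,"spin": 0},
    {"gripper": 20,"dx": 0,"dy": 0,"dz": 0,"spin": 0},
    {"gripper": 20,"dx": 0,"dy": 0,"dz": 0,"spin": 0},
    {"gripper": 20,"dx": 0,"dy": 0,"dz": 0,"spin": 0}
  ],
  "grip_force": 30
}}

```text
time: 44.7
ee_pos: [0.5152, -0.0852, 0.107]
eef_rot: [1.0, 0.016, 0.0, -0.0]
ft_force: [0.0, 0.4, -1.7]
width: 0.0359
```

```bash
python3 - <<'E'
from h import *
s=cams.camera('scene')[:,:,::-1].copy()
crop('scene',255,190,335,275,8,s,'pics/s29.png');st()
E
```

```text
t 44.75 p [ 0.5151 -0.0852  0.107 ] yaw -88.2 F [ 0.   0.2 -2.4] M [-0.02  0.13 -0.04] w 0.0355 q [-0.43  0.22  0.57  1.9  -0.14  1.06 -1.34]
```

View pics/s29.png

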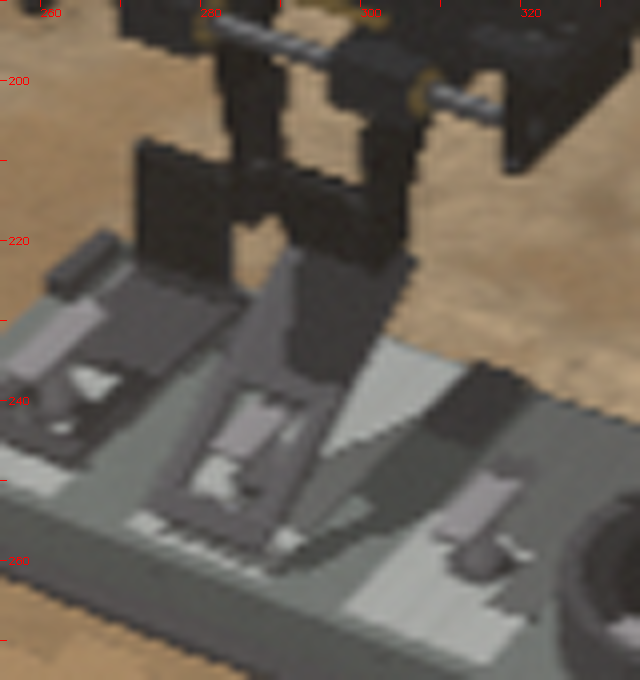

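>>> {"method": "arm_command", "body": {
  "increments": [
    {"gripper": 20,"dx": 0.003,"dy": 0,"dz": 0,"spin": 0},
    {"gripper": 20,"dx": 0.003,"dy": 0,"dz": 0,"spin": 0},
    {"gripper": 20,"dx": 0.003,"dy": 0,"dz": 0,"spin": 0},
    {"gripper": 20,"dx": 0.003,"dy": 0,"dz": 0,"spin": 0},
    {"gripper": 20,"dx": 0.003,"dy": 0,"dz": 0,"spin": 0},
    {"gripper": 20,"dx": 0.003,"dy": 0,"dz": 0,"spin": 0},
    {"gripper": 20,"dx": 0,"dy": 0,"dz": 0,"spin": 0},
    {"gripper": 20,"dx": 0,"dy": 0,"dz": 0,"spin": 0}
  ],
  "grip_force": 30
}}

```text
time: 45.75
ee_pos: [0.533, -0.0847, 0.1069]
eef_rot: [1.0, 0.016, -0.0, -0.0]
ft_force: [0.3, -0.8, -0.8]
width: 0.0358
```

```bash
python3 - <<'E'
from h import *
s=cams.camera('scene')[:,:,::-1].copy()
crop('scene',255,190,335,275,8,s,'pics/s30.png');st()
E
```

```text
t 45.8 p [ 0.533  -0.0847  0.1069] yaw -88.2 F [ 0.  -0.1 -1.2] M [-0.02  0.15  0.01] w 0.036 q [-0.42  0.26  0.56  1.85 -0.16  1.07 -1.33]
```

View pics/s30.png

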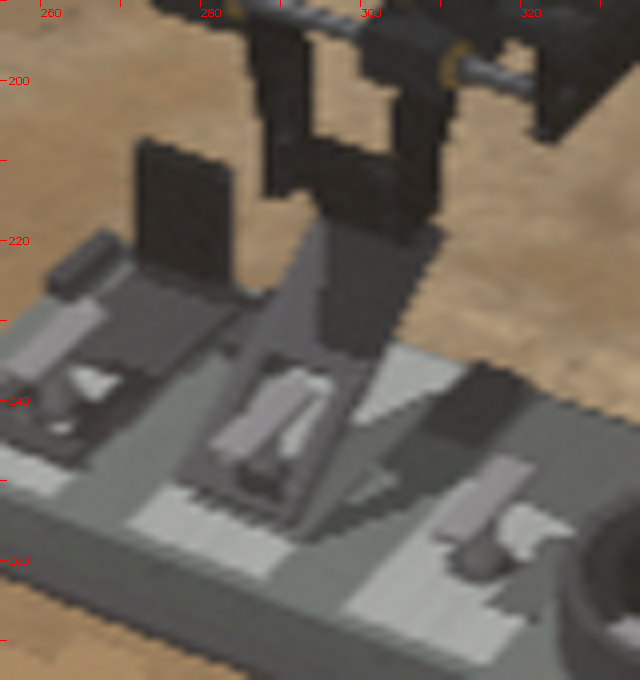

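>>> {"method": "arm_command", "body": {
  "increments": [
    {"gripper": 20,"dx": 0.002,"dy": 0,"dz": 0.003,"spin": 0},
    {"gripper": 20,"dx": 0.002,"dy": 0,"dz": 0.003,"spin": 0},
    {"gripper": 20,"dx": 0.003,"dy": 0,"dz": 0.003,"spin": 0},
    {"gripper": 20,"dx": 0.0033,"dy": 0,"dz": 0.0032,"spin": 0},
    {"gripper": 20,"dx": 0.0033,"dy": 0,"dz": 0.0033,"spin": 0},
    {"gripper": 20,"dx": 0.0031,"dy": 0,"dz": 0.0035,"spin": 0},
    {"gripper": 20,"dx": 0.003,"dy": 0,"dz": 0.0036,"spin": 0},
    {"gripper": 20,"dx": 0,"dy": 0,"dz": 0,"spin": 0}
  ],
  "grip_force": 4
}}

```text
time: 46.8
ee_pos: [0.5525, -0.084, 0.0838]
eef_rot: [1.0, 0.016, -0.001, 0.0]
ft_force: [-0.3, 0.5, -1.4]
width: 0.0361
```

```bash
python3 - <<'E'
from h import *
s=cams.camera('scene')[:,:,::-1].copy()
crop('scene',255,190,335,275,8,s,'pics/s31.png');st()
E
```

```text
t 46.85 p [ 0.5523 -0.0841  0.0839] yaw -88.2 F [-0.3  0.5 -1.8] M [-0.1   0.12 -0.05] w 0.0359 q [-0.39  0.34  0.55  1.82 -0.2   1.04 -1.3 ]
```

View pics/s31.png

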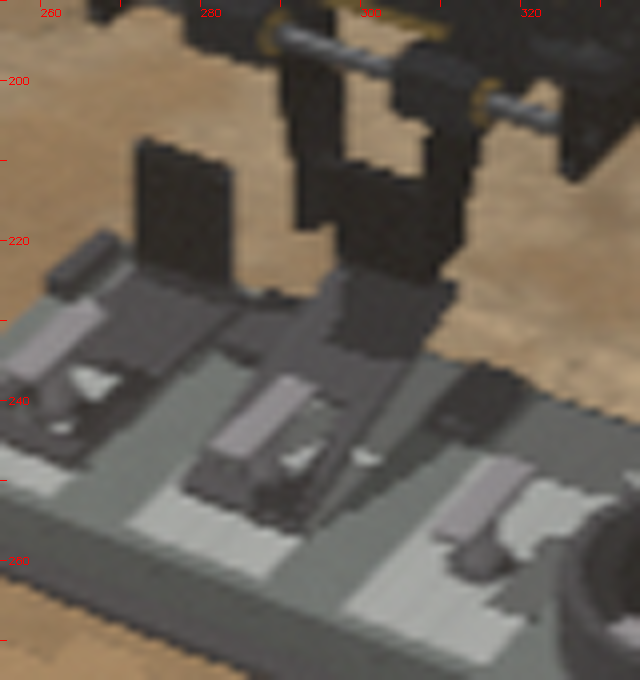

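>>> {"method": "arm_command", "body": {
  "increments": [
    {"gripper": 20,"dx": 0.0028,"dy": 0,"dz": 0.0036,"spin": 0},
    {"gripper": 20,"dx": 0.0026,"dy": 0,"dz": 0.0038,"spin": 0},
    {"gripper": 20,"dx": 0.0024,"dy": 0,"dz": 0.004,"spin": 0},
    {"gripper": 20,"dx": 0.0024,"dy": 0,"dz": 0.004,"spin": 0},
    {"gripper": 20,"dx": 0.002,"dy": 0,"dz": 0.0041,"spin": 0},
    {"gripper": 20,"dx": 0.002,"dy": 0,"dz": 0.0042,"spin": 0},
    {"gripper": 20,"dx": 0.0016,"dy": 0,"dz": 0.0043,"spin": 0},
    {"gripper": 20,"dx": 0,"dy": 0,"dz": 0.002,"spin": 0}
  ],
  "grip_force": 4
}}

```text
time: 47.85
ee_pos: [0.5692, -0.0835, 0.0547]
eef_rot: [1.0, 0.016, 0.0, -0.0]
ft_force: [-0.9, 0.8, 5.5]
width: 0.0358
```

```bash
python3 - <<'E'
from h import *
s=cams.camera('scene')[:,:,::-1].copy()
crop('scene',255,190,335,275,8,s,'pics/s32.png');st()
E
```

```text
t 47.9 p [ 0.5691 -0.0835  0.0545] yaw -88.2 F [1.6 1.1 0.7] M [ 0.02 -0.2  -0.05] w 0.0358 q [-0.37  0.41  0.53  1.8  -0.24  0.99 -1.28]
```

View pics/s32.png

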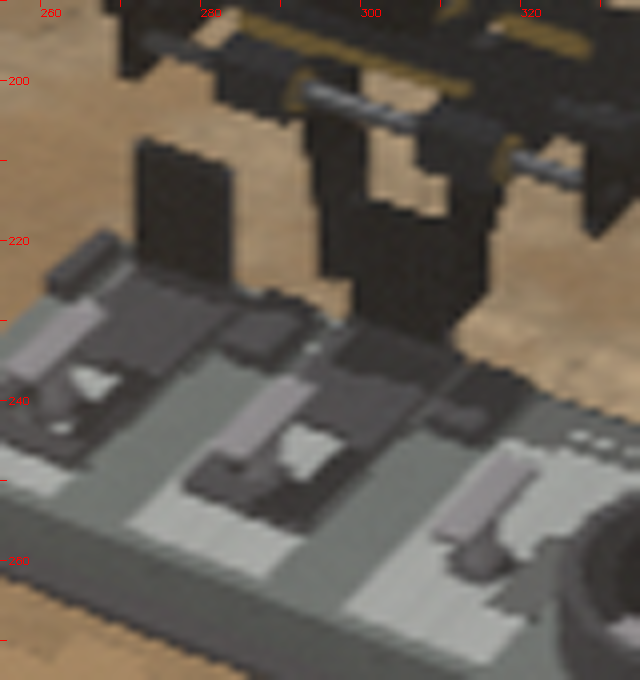

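Seated. Draw it back 9 mm toward centre, push down, then release and go up.

>>> {"method": "arm_command", "body": {
  "increments": [
    {"gripper": 20,"dx": 0,"dy": 0,"dz": 0.001,"spin": 0},
    {"gripper": 20,"dx": -0.002,"dy": 0,"dz": 0,"spin": 0},
    {"gripper": 20,"dx": -0.002,"dy": 0,"dz": 0,"spin": 0},
    {"gripper": 20,"dx": -0.002,"dy": 0,"dz": 0,"spin": 0},
    {"gripper": 20,"dx": -0.002,"dy": 0,"dz": 0,"spin": 0},
    {"gripper": 20,"dx": -0.001,"dy": 0,"dz": 0,"spin": 0},
    {"gripper": 20,"dx": 0,"dy": 0,"dz": 0,"spin": 0},
    {"gripper": 20,"dx": 0,"dy": 0,"dz": 0,"spin": 0}
  ],
  "grip_force": 6
}}

```text
time: 48.9
ee_pos: [0.5605, -0.0838, 0.054]
eef_rot: [1.0, 0.016, 0.001, -0.0]
ft_force: [3.2, -0.1, 5.7]
width: 0.0358
```

>>> {"method": "arm_command", "body": {
  "increments": [
    {"gripper": 58,"dx": 0,"dy": 0,"dz": 0,"spin": 0},
    {"gripper": 58,"dx": 0,"dy": 0,"dz": 0,"spin": 0},
    {"gripper": 58,"dx": 0,"dy": 0,"dz": 0,"spin": 0},
    {"gripper": 58,"dx": 0,"dy": 0,"dz": -0.01,"spin": 0},
    {"gripper": 58,"dx": 0,"dy": 0,"dz": -0.03,"spin": 0},
    {"gripper": 58,"dx": 0,"dy": 0,"dz": -0.03,"spin": 0},
    {"gripper": 58,"dx": 0,"dy": 0,"dz": -0.03,"spin": 0},
    {"gripper": 58,"dx": 0,"dy": 0,"dz": 0,"spin": 0}
  ]
}}

```text
time: 49.9
ee_pos: [0.561, -0.0841, 0.1562]
eef_rot: [1.0, 0.016, 0.002, -0.0]
ft_force: [-0.1, 0.5, -0.6]
width: 0.0505
```

```bash
python3 - <<'E'
from h import *
s=cams.camera('scene')[:,:,::-1].copy()
crop('scene',235,190,365,290,6,s,'pics/s33.png');crop('scene',370,240,450,330,6,cv2.convertScaleAbs(s,alpha=2),'pics/s33b.png');st()
s=cams.camera('top')[:,:,::-1].copy()
crop('top',255,180,435,310,4,s,'pics/t33.png')
E
```

```text
t 49.95 p [ 0.5601 -0.0839  0.1546] yaw -88.2 F [-0.5  0.  -0.1] M [-0.08  0.19 -0.04] w 0.0504 q [-0.42  0.27  0.57  1.74 -0.16  1.18 -1.34]
```

View pics/s33.png

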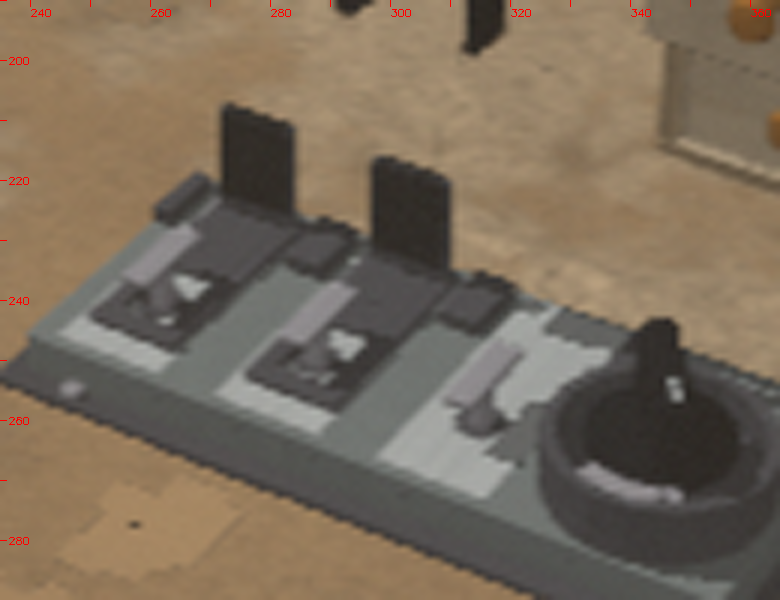

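View pics/s33b.png

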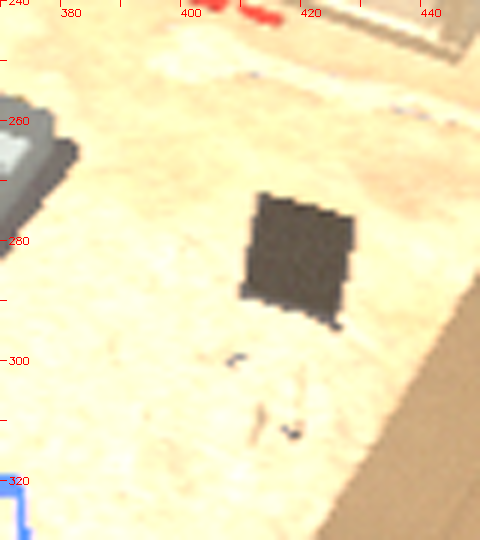

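View pics/t33.png

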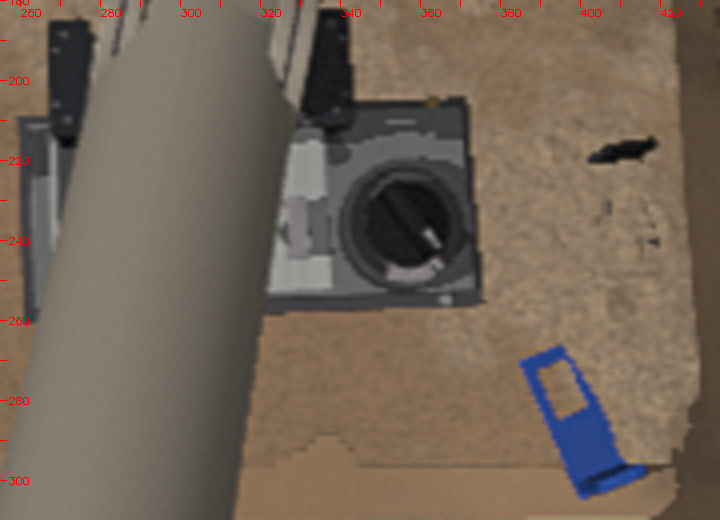

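```bash
python3 - <<'E'
from fit import *
h=.45
C=[('top',402.8,219.5,(65,18,14)),('top',418.8,216,(70,-18,56)),('scene',413.7,272.5,(70,18,56)),('scene',429.3,276.2,(70,-18,56)),('scene',426,293.5,(70,-18,12)),('scene',410,289.5,(70,18,12))]
o=[(c,u-h,v-h,p) for c,u,v,p in C]
for f in (1,-1):
    oo=[(c,u,v,(p[0],p[1]*f,p[2])) for c,u,v,p in o]
    q,e=fit(oo,(.47 if f==1 else .62,-.43,.27 if f==1 else .27+np.pi));report(f,q);print(e)
    x,y,a=q
    for P in [(-19,12,5),(-19,-12,5),(19,12,5),(19,-12,5),(-31,22,5),(-31,-22,5),(79,-22,5)]:
        P=np.array(P)/1000;W=[x+np.cos(a)*P[0]-np.sin(a)*P[1],y+np.sin(a)*P[0]+np.cos(a)*P[1],P[2]]
        print((P*1000).round(),proj('top',W).round(1),proj('scene',W).round(1))
E
```

```text
1 eye 0.4774 -0.4162 yaw 5.6 lug 0.5471 -0.4094 []
[0.7 1.8 0.2 0.  0.2 0.2 0.5 0.9 0.1 1.9 0.8 2.8]
[-19.  12.   5.] [[408.6 248.4]] [[400.9 312.7]]
[-19. -12.   5.] [[416.5 247.6]] [[411.3 316.3]]
[19. 12.  5.] [[406.6 236. ]] [[406.  302.4]]
[ 19. -12.   5.] [[414.4 235.2]] [[416.2 305.9]]
[-31.  22.   5.] [[406.  252.8]] [[394.9 314.6]]
[-31. -22.   5.] [[420.4 251.2]] [[414.2 321.3]]
[ 79. -22.   5.] [[414.5 215.5]] [[427.7 291.7]]
-1 eye 0.6131 -0.3942 yaw 193.0 lug 0.5449 -0.41 []
[0.4 0.1 0.3 0.  0.6 1.  0.3 0.9 0.  1.9 0.5 1.5]
[-19.  12.   5.] [[403.5 191.3]] [[427.8 270.1]]
[-19. -12.   5.] [[396.1 193.1]] [[418.  267.9]]
[19. 12.  5.] [[407.1 203. ]] [[425.6 279.5]]
[ 19. -12.   5.] [[399.6 204.8]] [[415.6 277.2]]
[-31.  22.   5.] [[405.5 186.9]] [[432.6 268.1]]
[-31. -22.   5.] [[391.9 190.2]] [[414.7 264.2]]
[ 79. -22.   5.] [[402.  224.3]] [[407.3 291.7]]
```

```bash
python3 - <<'E'
from h import *
plan([(.5455,-.4095,.15,-78.5,11,65),(.5455,-.4095,.10,-78.5,5,65)])
E
```

```text
[{"gripper":65,"dx":-0.0022,"dy":0.0296,"dz":0.0003,"spin":-0.9},{"gripper":65,"dx":-0.0027,"dy":0.0295,"dz":0.0003,"spin":-0.9},{"gripper":65,"dx":-0.0032,"dy":0.0295,"dz":0.0003,"spin":-0.9},{"gripper":65,"dx":-0.0036,"dy":0.0294,"dz":0.0003,"spin":-0.9},{"gripper":65,"dx":-0.0041,"dy":0.0294,"dz":0.0003,"spin":-0.9},{"gripper":65,"dx":-0.0045,"dy":0.0293,"dz":0.0003,"spin":-0.9},{"gripper":65,"dx":-0.005,"dy":0.0292,"dz":0.0003,"spin":-0.9},{"gripper":65,"dx":-0.0054,"dy":0.0291,"dz":0.0004,"spin":-0.8}]

[{"gripper":65,"dx":-0.0059,"dy":0.029,"dz":0.0003,"spin":-0.9},{"gripper":65,"dx":-0.0063,"dy":0.029,"dz":0.0004,"spin":-0.8},{"gripper":65,"dx":-0.0067,"dy":0.0289,"dz":0.0003,"spin":-0.9},{"gripper":65,"dx":-0.0,"dy":-0.0,"dz":0.01,"spin":0.0},{"gripper":65,"dx":-0.0,"dy":-0.0,"dz":0.01,"spin":0.0},{"gripper":65,"dx":-0.0,"dy":-0.0,"dz":0.01,"spin":0.0},{"gripper":65,"dx":-0.0,"dy":-0.0,"dz":0.01,"spin":0.0},{"gripper":65,"dx":-0.0,"dy":-0.0,"dz":0.01,"spin":0.0}]
```

>>> {"method": "arm_command", "body": {
  "increments": [
    {"gripper": 65,"dx": -0.002,"dy": 0.029,"dz": 0,"spin": -0.9},
    {"gripper": 65,"dx": -0.003,"dy": 0.029,"dz": 0,"spin": -0.9},
    {"gripper": 65,"dx": -0.003,"dy": 0.03,"dz": 0,"spin": -0.9},
    {"gripper": 65,"dx": -0.004,"dy": 0.029,"dz": 0,"spin": -0.9},
    {"gripper": 65,"dx": -0.004,"dy": 0.03,"dz": 0,"spin": -0.9},
    {"gripper": 65,"dx": -0.004,"dy": 0.029,"dz": 0,"spin": -0.9},
    {"gripper": 65,"dx": -0.005,"dy": 0.029,"dz": 0,"spin": -0.9},
    {"gripper": 65,"dx": -0.005,"dy": 0.029,"dz": 0,"spin": -0.9}
  ]
}}

```text
time: 51.0
ee_pos: [0.5494, -0.3203, 0.1521]
eef_rot: [0.997, 0.079, -0.001, -0.0]
ft_force: [0.8, 0.3, 1.0]
width: 0.0564
```

>>> {"method": "arm_command", "body": {
  "increments": [
    {"gripper": 65,"dx": -0.006,"dy": 0.029,"dz": 0,"spin": -0.9},
    {"gripper": 65,"dx": -0.006,"dy": 0.029,"dz": 0,"spin": -0.9},
    {"gripper": 65,"dx": -0.007,"dy": 0.029,"dz": 0,"spin": -0.9},
    {"gripper": 65,"dx": 0,"dy": 0,"dz": 0.01,"spin": 0},
    {"gripper": 65,"dx": 0,"dy": 0,"dz": 0.015,"spin": 0},
    {"gripper": 65,"dx": 0,"dy": 0,"dz": 0.015,"spin": 0},
    {"gripper": 65,"dx": 0,"dy": 0,"dz": 0.01,"spin": 0},
    {"gripper": 65,"dx": 0,"dy": 0,"dz": 0,"spin": 0}
  ]
}}

```text
time: 52.0
ee_pos: [0.5461, -0.4078, 0.1022]
eef_rot: [0.995, 0.102, -0.001, -0.001]
ft_force: [-0.4, -0.7, 0.6]
width: 0.0565
```

```bash
python3 - <<'E'
from h import *
st()
s=cams.camera('scene')[:,:,::-1].copy()
crop('scene',365,200,465,320,5,s,'pics/s34.png')
s=cams.camera('top')[:,:,::-1].copy()
cv2.imwrite('pics/t34.png',s)
crop('top',255,180,435,310,4,s,'pics/t34.png')
E
```

```text
t 52.0 p [ 0.5461 -0.4078  0.1022] yaw -78.2 F [-0.4 -0.7  0.6] M [-0.09  0.13  0.02] w 0.0565 q [ 0.16  0.6   0.6   1.46 -0.35  1.19 -0.56]
```

View pics/s34.png

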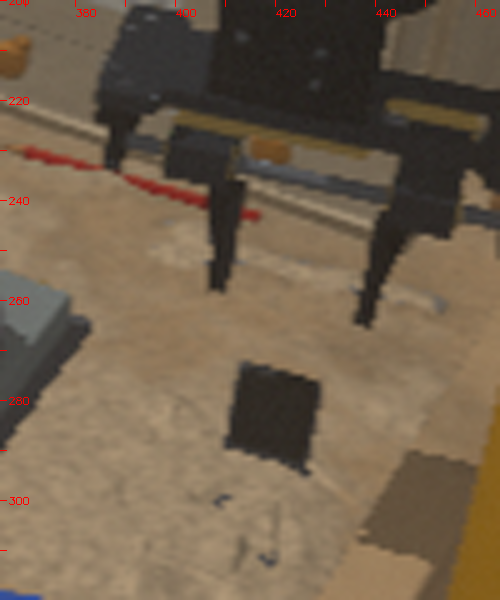

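View pics/t34.png

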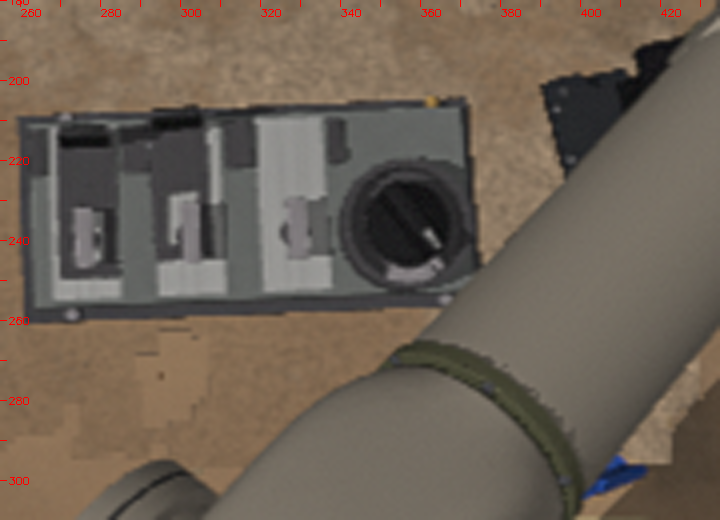

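```bash
python3 - <<'E'
from h import *
s=cams.camera('top')[:,:,::-1].copy()
crop('top',258,200,328,262,11,s,'pics/t35.png')
s=cams.camera('scene')[:,:,::-1].copy()
crop('scene',235,190,335,280,8,s,'pics/s35.png')
E
```

```text
(no output)
```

View pics/t35.png

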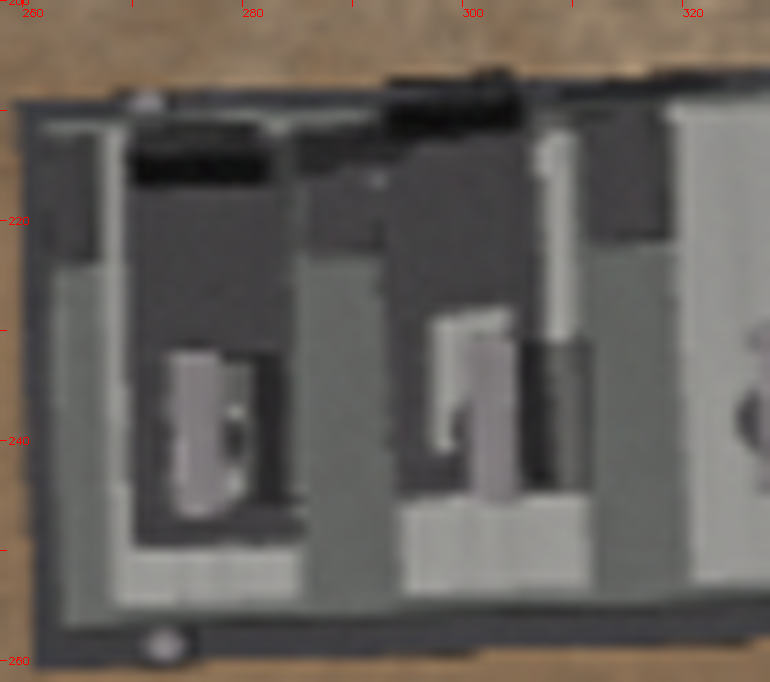

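View pics/s35.png

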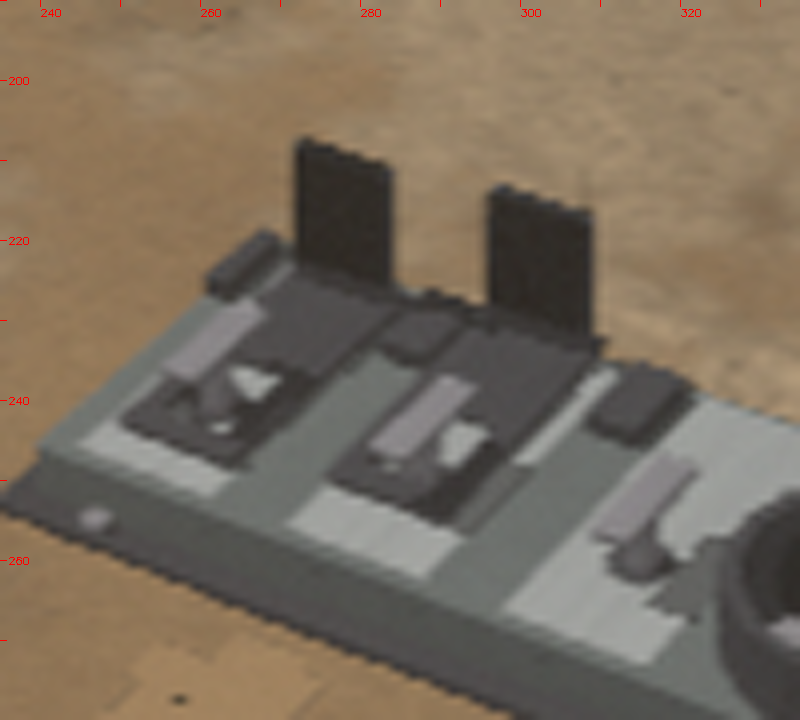

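>>> {"method": "arm_command", "body": {
  "increments": [
    {"gripper": 65,"dx": 0,"dy": 0.001,"dz": 0.011,"spin": 0},
    {"gripper": 65,"dx": 0,"dy": 0,"dz": 0.011,"spin": 0},
    {"gripper": 65,"dx": 0,"dy": 0,"dz": 0.011,"spin": 0},
    {"gripper": 65,"dx": 0,"dy": 0,"dz": 0.011,"spin": 0},
    {"gripper": 65,"dx": 0,"dy": 0,"dz": 0.011,"spin": 0},
    {"gripper": 65,"dx": 0,"dy": 0,"dz": 0.011,"spin": 0},
    {"gripper": 65,"dx": 0,"dy": 0,"dz": 0.01,"spin": 0},
    {"gripper": 65,"dx": 0,"dy": 0,"dz": 0,"spin": 0}
  ]
}}

```text
time: 53.2
ee_pos: [0.5461, -0.4092, 0.0263]
eef_rot: [0.995, 0.102, -0.001, -0.001]
ft_force: [0.8, 1.0, 0.1]
width: 0.0568
```

```bash
python3 - <<'E'
from h import *
st()
s=cams.camera('scene')[:,:,::-1].copy()
crop('scene',365,200,465,320,5,s,'pics/s36.png')
E
```

```text
t 53.2 p [ 0.5461 -0.4092  0.0263] yaw -78.3 F [0.8 1.  0.1] M [-0.11  0.18  0.02] w 0.0568 q [ 0.18  0.68  0.56  1.51 -0.39  1.07 -0.53]
```

View pics/s36.png

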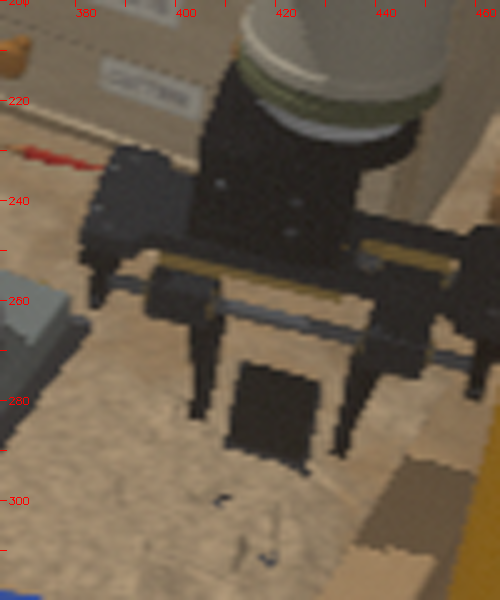

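>>> {"method": "arm_command", "body": {
  "increments": [
    {"gripper": 20,"dx": 0,"dy": 0,"dz": 0,"spin": 0},
    {"gripper": 20,"dx": 0,"dy": 0,"dz": 0,"spin": 0},
    {"gripper": 20,"dx": 0,"dy": 0,"dz": 0,"spin": 0},
    {"gripper": 20,"dx": 0,"dy": 0,"dz": 0,"spin": 0},
    {"gripper": 20,"dx": 0,"dy": 0,"dz": 0,"spin": 0},
    {"gripper": 20,"dx": 0,"dy": 0,"dz": 0,"spin": 0},
    {"gripper": 20,"dx": 0,"dy": 0,"dz": 0,"spin": 0},
    {"gripper": 20,"dx": 0,"dy": 0,"dz": 0,"spin": 0}
  ],
  "grip_force": 8
}}

```text
time: 54.25
ee_pos: [0.5467, -0.4097, 0.0276]
eef_rot: [0.995, 0.102, 0.0, 0.0]
ft_force: [-1.5, 1.6, 6.1]
width: 0.0365
```

>>> {"method": "arm_command", "body": {
  "increments": [
    {"gripper": 20,"dx": 0,"dy": 0,"dz": 0,"spin": 0},
    {"gripper": 20,"dx": -0.012,"dy": 0,"dz": -0.02,"spin": 0},
    {"gripper": 20,"dx": 0,"dy": 0,"dz": 0,"spin": 0},
    {"gripper": 20,"dx": -0.012,"dy": 0,"dz": -0.015,"spin": 0},
    {"gripper": 20,"dx": 0,"dy": 0,"dz": 0,"spin": 0},
    {"gripper": 20,"dx": -0.012,"dy": 0,"dz": -0.012,"spin": 0},
    {"gripper": 20,"dx": 0,"dy": 0,"dz": 0,"spin": 0},
    {"gripper": 20,"dx": 0,"dy": 0,"dz": 0,"spin": 0}
  ],
  "grip_force": 3
}}

```text
time: 55.25
ee_pos: [0.5114, -0.4168, 0.0743]
eef_rot: [0.995, 0.102, 0.0, -0.0]
ft_force: [-1.0, -0.2, -2.5]
width: 0.0355
```

```bash
python3 - <<'E'
from h import *
st()
s=cams.camera('scene')[:,:,::-1].copy()
crop('scene',345,200,465,320,5,s,'pics/s37.png')
E
```

```text
t 55.25 p [ 0.5114 -0.4168  0.0743] yaw -78.3 F [-1.  -0.2 -2.5] M [-0.09  0.1  -0.02] w 0.0355 q [ 0.18  0.58  0.6   1.55 -0.35  1.12 -0.51]
```

View pics/s37.png

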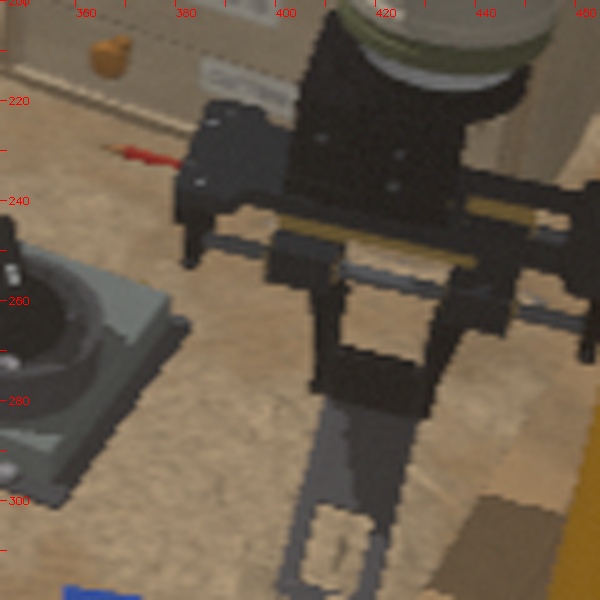

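>>> {"method": "arm_command", "body": {
  "increments": [
    {"gripper": 20,"dx": -0.008,"dy": 0,"dz": -0.02,"spin": 0},
    {"gripper": 20,"dx": 0,"dy": 0,"dz": 0,"spin": 0},
    {"gripper": 20,"dx": 0,"dy": 0,"dz": 0.008,"spin": 0},
    {"gripper": 20,"dx": 0,"dy": 0,"dz": 0.008,"spin": 0},
    {"gripper": 20,"dx": -0.008,"dy": 0,"dz": -0.02,"spin": 0},
    {"gripper": 20,"dx": 0,"dy": 0,"dz": 0,"spin": 0},
    {"gripper": 20,"dx": 0,"dy": 0,"dz": 0,"spin": 0},
    {"gripper": 20,"dx": 0,"dy": 0,"dz": 0,"spin": 0}
  ],
  "grip_force": 3
}}

```text
time: 56.3
ee_pos: [0.4957, -0.4199, 0.0981]
eef_rot: [0.995, 0.102, -0.0, -0.0]
ft_force: [0.5, -0.2, -2.1]
width: 0.0358
```

>>> {"method": "arm_command", "body": {
  "increments": [
    {"gripper": 20,"dx": 0,"dy": 0,"dz": 0.008,"spin": 0},
    {"gripper": 20,"dx": 0,"dy": 0,"dz": 0.008,"spin": 0},
    {"gripper": 20,"dx": 0,"dy": 0,"dz": -0.02,"spin": 0},
    {"gripper": 20,"dx": 0,"dy": 0,"dz": 0,"spin": 0},
    {"gripper": 20,"dx": 0,"dy": 0,"dz": 0,"spin": 0},
    {"gripper": 20,"dx": 0,"dy": 0,"dz": 0,"spin": 0},
    {"gripper": 20,"dx": 0,"dy": 0,"dz": -0.005,"spin": 0},
    {"gripper": 20,"dx": 0,"dy": 0,"dz": -0.015,"spin": 0}
  ],
  "grip_force": 3
}}

```text
time: 57.3
ee_pos: [0.4952, -0.4198, 0.1223]
eef_rot: [0.995, 0.102, -0.001, -0.0]
ft_force: [0.2, 0.4, -2.5]
width: 0.0362
```

>>> {"method": "arm_command", "body": {
  "increments": [
    {"gripper": 20,"dx": 0,"dy": 0,"dz": 0,"spin": 0},
    {"gripper": 20,"dx": 0,"dy": 0,"dz": 0,"spin": 0},
    {"gripper": 20,"dx": 0,"dy": 0,"dz": -0.01,"spin": 0},
    {"gripper": 20,"dx": 0,"dy": 0,"dz": -0.01,"spin": 0},
    {"gripper": 20,"dx": 0,"dy": 0,"dz": -0.01,"spin": 0},
    {"gripper": 20,"dx": 0,"dy": 0,"dz": -0.01,"spin": 0},
    {"gripper": 20,"dx": 0,"dy": 0,"dz": 0,"spin": 0},
    {"gripper": 20,"dx": 0,"dy": 0,"dz": 0,"spin": 0}
  ],
  "grip_force": 30
}}

```text
time: 58.3
ee_pos: [0.4955, -0.42, 0.162]
eef_rot: [0.995, 0.102, -0.0, -0.0]
ft_force: [-0.8, -0.1, -2.4]
width: 0.0358
```

```bash
python3 - <<'E'
from h import *
st()
s=cams.camera('scene')[:,:,::-1].copy()
crop('scene',345,180,465,300,5,s,'pics/s38.png')
E
```

```text
t 58.3 p [ 0.4955 -0.42    0.162 ] yaw -78.3 F [-0.8 -0.1 -2.4] M [-0.11  0.12  0.03] w 0.0358 q [ 0.16  0.48  0.64  1.5  -0.3   1.26 -0.52]
```

View pics/s38.png

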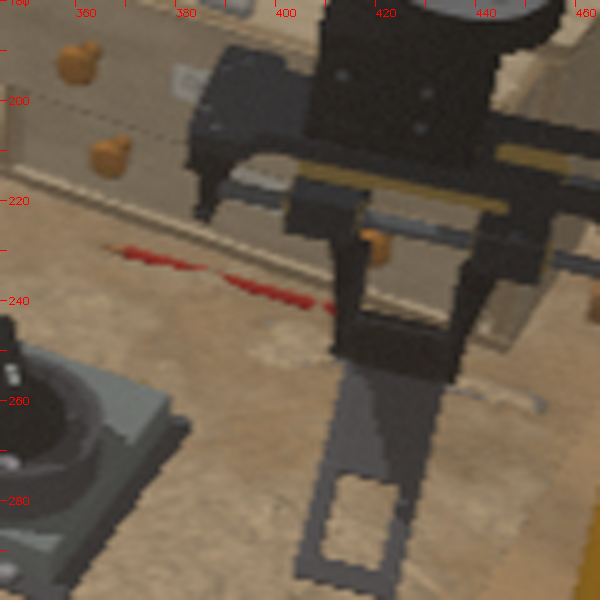

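```bash
python3 - <<'E'
from fit import *
p,a,s=pose();g=p+[-.004,-.002,.0187]
L=[((296,575),(-31,22,5)),((393,600),(-31,-22,5)),((321,558),(-19,12,5)),((380,572),(-19,-12,5)),((338,472),(19,12,5)),((400,487),(19,-12,5)),((443,383),(79,-22,5))]
o=[('scene',345+u/5-.4,180+v/5-.4,P) for (u,v),P in L]
print(fittilt(o,g,.2,.5,46))
plan([(.5,-.30,.165,-82,6,20),(.5205,-.1615,.162,-88.3,8,20),(.5165,-.1625,.16,-88.3,2,20)])
E
```

```text
(array([13.4, 20.2]), array([-4.5, -0. ]), array([1. , 0.4, 1.3, 0.3, 0. , 0.8, 0. , 0.8, 0.2, 1. , 0.6, 0.6, 0.7,
       1. , 1.5, 0. ]))
[{"gripper":20,"dx":0.0048,"dy":-0.0194,"dz":-0.0005,"spin":0.6},{"gripper":20,"dx":0.0046,"dy":-0.0195,"dz":-0.0005,"spin":0.6},{"gripper":20,"dx":0.0044,"dy":-0.0195,"dz":-0.0005,"spin":0.6},{"gripper":20,"dx":0.0042,"dy":-0.0196,"dz":-0.0005,"spin":0.6},{"gripper":20,"dx":0.004,"dy":-0.0196,"dz":-0.0006,"spin":0.7},{"gripper":20,"dx":0.0037,"dy":-0.0197,"dz":-0.0005,"spin":0.6},{"gripper":20,"dx":0.005,"dy":-0.0168,"dz":0.0004,"spin":0.8},{"gripper":20,"dx":0.0047,"dy":-0.0168,"dz":0.0004,"spin":0.8}]

[{"gripper":20,"dx":0.0045,"dy":-0.0169,"dz":0.0004,"spin":0.8},{"gripper":20,"dx":0.0042,"dy":-0.017,"dz":0.0004,"spin":0.8},{"gripper":20,"dx":0.004,"dy":-0.017,"dz":0.0003,"spin":0.8},{"gripper":20,"dx":0.0038,"dy":-0.0171,"dz":0.0004,"spin":0.8},{"gripper":20,"dx":0.0035,"dy":-0.0171,"dz":0.0003,"spin":0.8},{"gripper":20,"dx":0.0034,"dy":-0.0172,"dz":0.0004,"spin":0.7},{"gripper":20,"dx":-0.002,"dy":0.0004,"dz":0.001,"spin":0.0},{"gripper":20,"dx":-0.0021,"dy":0.0004,"dz":0.001,"spin":0.0}]
```

>>> {"method": "arm_command", "body": {
  "increments": [
    {"gripper": 20,"dx": 0,"dy": 0,"dz": -0.025,"spin": 0},
    {"gripper": 20,"dx": 0,"dy": 0,"dz": 0,"spin": 0},
    {"gripper": 20,"dx": 0,"dy": 0,"dz": 0.008,"spin": 0},
    {"gripper": 20,"dx": 0,"dy": 0,"dz": 0.008,"spin": 0},
    {"gripper": 20,"dx": 0,"dy": 0,"dz": 0.008,"spin": 0},
    {"gripper": 20,"dx": 0,"dy": 0,"dz": -0.025,"spin": 0},
    {"gripper": 20,"dx": 0,"dy": 0,"dz": 0,"spin": 0},
    {"gripper": 20,"dx": 0,"dy": 0,"dz": 0,"spin": 0}
  ],
  "grip_force": 3
}}

```text
time: 59.35
ee_pos: [0.4954, -0.4199, 0.1872]
eef_rot: [0.995, 0.102, -0.0, -0.0]
ft_force: [-0.0, -0.4, -2.8]
width: 0.036
```

```bash
python3 - <<'E'
from h import *
st()
s=cams.camera('scene')[:,:,::-1].copy()
crop('scene',345,160,465,280,5,s,'pics/s39.png')
E
```

```text
t 59.35 p [ 0.4954 -0.4199  0.1872] yaw -78.3 F [-0.  -0.4 -2.8] M [-0.07  0.19  0.04] w 0.036 q [ 0.16  0.46  0.65  1.47 -0.28  1.31 -0.53]
```

View pics/s39.png

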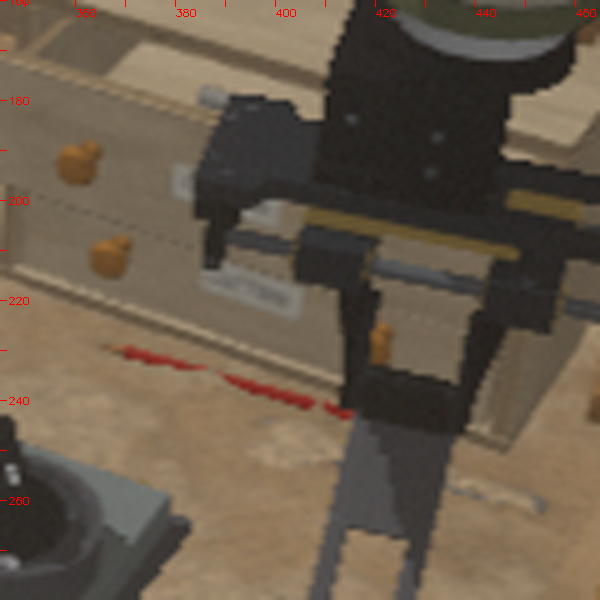

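>>> {"method": "arm_command", "body": {
  "increments": [
    {"gripper": 20,"dx": 0,"dy": 0,"dz": 0,"spin": 0},
    {"gripper": 20,"dx": 0,"dy": 0,"dz": 0,"spin": 0},
    {"gripper": 20,"dx": 0.005,"dy": -0.02,"dz": 0,"spin": 0.6},
    {"gripper": 20,"dx": 0.005,"dy": -0.02,"dz": 0,"spin": 0.6},
    {"gripper": 20,"dx": 0.004,"dy": -0.02,"dz": 0,"spin": 0.6},
    {"gripper": 20,"dx": 0.004,"dy": -0.02,"dz": 0,"spin": 0.6},
    {"gripper": 20,"dx": 0.004,"dy": -0.02,"dz": 0,"spin": 0.7},
    {"gripper": 20,"dx": 0.004,"dy": -0.02,"dz": 0,"spin": 0.7}
  ],
  "grip_force": 30
}}

```text
time: 60.4
ee_pos: [0.4999, -0.2968, 0.1882]
eef_rot: [0.998, 0.069, 0.0, -0.0]
ft_force: [0.3, -0.5, -1.8]
width: 0.0357
```

>>> {"method": "arm_command", "body": {
  "increments": [
    {"gripper": 20,"dx": 0.005,"dy": -0.017,"dz": 0.003,"spin": 0.8},
    {"gripper": 20,"dx": 0.005,"dy": -0.017,"dz": 0.003,"spin": 0.8},
    {"gripper": 20,"dx": 0.004,"dy": -0.017,"dz": 0.004,"spin": 0.8},
    {"gripper": 20,"dx": 0.004,"dy": -0.017,"dz": 0.004,"spin": 0.8},
    {"gripper": 20,"dx": 0.004,"dy": -0.017,"dz": 0.004,"spin": 0.8},
    {"gripper": 20,"dx": 0.004,"dy": -0.017,"dz": 0.004,"spin": 0.8},
    {"gripper": 20,"dx": 0.003,"dy": -0.017,"dz": 0.003,"spin": 0.8},
    {"gripper": 20,"dx": 0.001,"dy": -0.015,"dz": 0.001,"spin": 0.8}
  ],
  "grip_force": 30
}}

```text
time: 61.4
ee_pos: [0.5176, -0.1604, 0.1621]
eef_rot: [1.0, 0.013, -0.0, -0.0]
ft_force: [-0.0, 0.7, -2.1]
width: 0.0353
```

```bash
python3 - <<'E'
from h import *
st()
s=cams.camera('scene')[:,:,::-1].copy()
crop('scene',255,140,385,270,5,s,'pics/s40.png')
plan([(.5165,-.1625,.16,-88.3,8,20)])
E
```

```text
t 61.4 p [ 0.5176 -0.1604  0.1621] yaw -88.5 F [-0.   0.7 -2.1] M [-0.05  0.13 -0.02] w 0.0353 q [-0.31  0.21  0.59  1.79 -0.12  1.18 -1.22]
[{"gripper":20,"dx":-0.0002,"dy":0.0005,"dz":0.0002,"spin":-0.0},{"gripper":20,"dx":-0.0002,"dy":0.0005,"dz":0.0002,"spin":-0.0},{"gripper":20,"dx":-0.0002,"dy":0.0005,"dz":0.0003,"spin":-0.0},{"gripper":20,"dx":-0.0002,"dy":0.0005,"dz":0.0002,"spin":-0.0},{"gripper":20,"dx":-0.0002,"dy":0.0005,"dz":0.0003,"spin":-0.0},{"gripper":20,"dx":-0.0002,"dy":0.0006,"dz":0.0002,"spin":-0.0},{"gripper":20,"dx":-0.0002,"dy":0.0005,"dz":0.0003,"spin":-0.1},{"gripper":20,"dx":-0.0001,"dy":0.0006,"dz":0.0002,"spin":-0.0}]
```

View pics/s40.png

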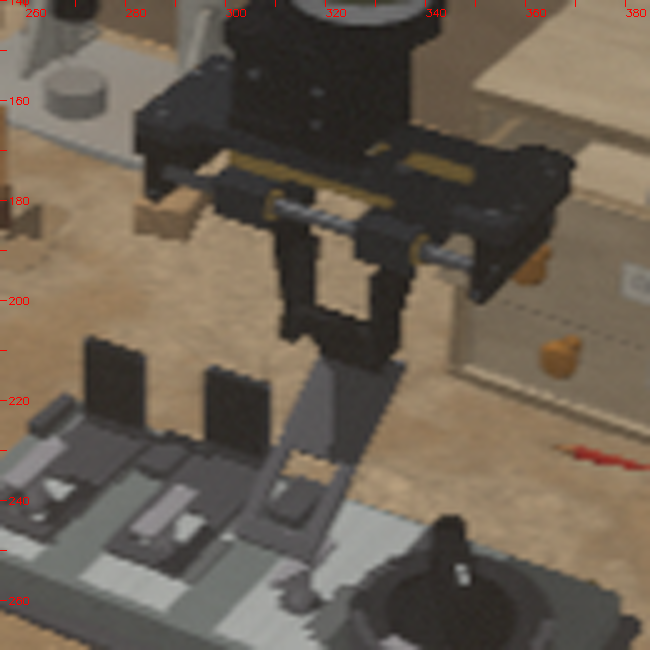

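```bash
python3 - <<'E'
from fit import *
p,a,s=pose();g=p+[-.005,-.002,.0187]
L=[((237,535),(-31,22,5)),((313,562),(-31,-22,5)),((263,523),(-19,12,5)),((308,540),(-19,-12,5)),((290,447),(19,12,5)),((338,463),(19,-12,5)),((405,365),(79,-22,5))]
o=[('scene',255+u/5-.4,140+v/5-.4,P) for (u,v),P in L]
print(fittilt(o,g,.05,.5,46))
# B for comparison
g=np.array([.5194,-.0843,.1607])+[-.005,-.002,.0187]
L=[((195,473),(-31,22,5)),((272,503),(-31,-22,5)),((225,465),(-19,12,5)),((268,475),(-19,-12,5)),((250,397),(19,12,5)),((298,408),(19,-12,5)),((365,318),(79,-22,5))]
o=[('scene',235+u/5-.4,140+v/5-.4,P) for (u,v),P in L]
print(fittilt(o,g,.05,.5,45))
E
```

```text
(array([ 6.9, 29.5]), array([-4.4, -5.1]), array([1. , 0. , 1.1, 0.2, 0.4, 0.9, 0. , 1.5, 0.2, 0.5, 0. , 0. , 0.4,
       0.7, 1.5, 1.7]))
(array([ 7.2, 25.3]), array([-2.3, -1.2]), array([0.4, 0.6, 0.7, 0.5, 0.7, 0.8, 0.2, 0.2, 0.7, 0. , 0. , 0.3, 0.1,
       0.5, 0.8, 0.4]))
```

>>> {"method": "arm_command", "body": {
  "increments": [
    {"gripper": 20,"dx": -0.003,"dy": 0.001,"dz": 0,"spin": 0},
    {"gripper": 20,"dx": -0.003,"dy": 0.001,"dz": 0.006,"spin": 0},
    {"gripper": 20,"dx": 0,"dy": 0,"dz": 0.006,"spin": 0},
    {"gripper": 20,"dx": 0,"dy": 0,"dz": 0.006,"spin": 0},
    {"gripper": 20,"dx": 0,"dy": 0,"dz": 0.006,"spin": 0},
    {"gripper": 20,"dx": 0,"dy": 0,"dz": 0.006,"spin": 0},
    {"gripper": 20,"dx": 0,"dy": 0,"dz": 0.006,"spin": 0},
    {"gripper": 20,"dx": 0,"dy": 0,"dz": 0,"spin": 0}
  ],
  "grip_force": 30
}}

```text
time: 62.45
ee_pos: [0.5114, -0.1632, 0.1258]
eef_rot: [1.0, 0.013, -0.0, -0.0]
ft_force: [0.4, 0.3, -1.6]
width: 0.0357
```

```bash
python3 - <<'E'
from h import *
s=cams.camera('scene')[:,:,::-1].copy()
crop('scene',275,200,355,285,8,s,'pics/s41.png');st()
E
```

```text
t 62.5 p [ 0.5117 -0.1633  0.1261] yaw -88.5 F [-0.7  0.3 -2.9] M [-0.02  0.13  0.04] w 0.0357 q [-0.29  0.24  0.59  1.84 -0.15  1.11 -1.19]
```

View pics/s41.png

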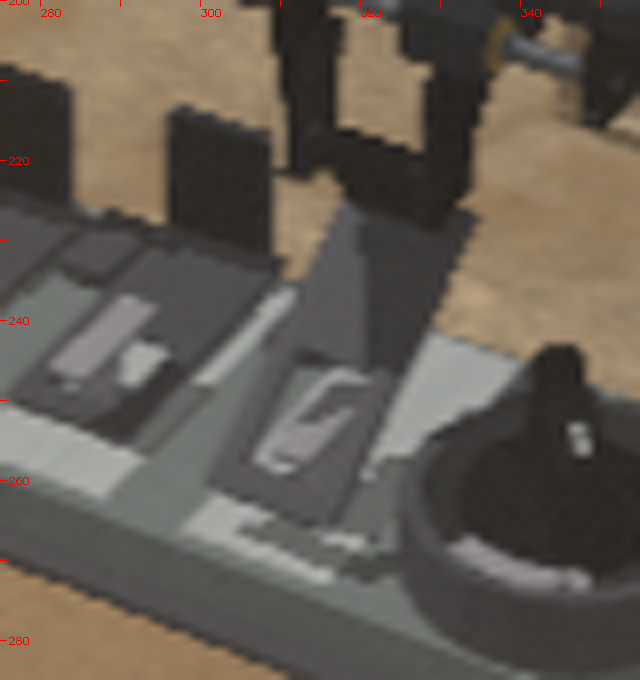

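>>> {"method": "arm_command", "body": {
  "increments": [
    {"gripper": 20,"dx": 0,"dy": 0,"dz": 0.003,"spin": 0},
    {"gripper": 20,"dx": 0,"dy": 0,"dz": 0.003,"spin": 0},
    {"gripper": 20,"dx": 0,"dy": 0,"dz": 0.003,"spin": 0},
    {"gripper": 20,"dx": 0,"dy": 0,"dz": 0.003,"spin": 0},
    {"gripper": 20,"dx": 0,"dy": 0,"dz": 0.003,"spin": 0},
    {"gripper": 20,"dx": 0,"dy": 0,"dz": 0,"spin": 0},
    {"gripper": 20,"dx": 0,"dy": 0,"dz": 0,"spin": 0},
    {"gripper": 20,"dx": 0,"dy": 0,"dz": 0,"spin": 0}
  ],
  "grip_force": 30
}}

```text
time: 63.5
ee_pos: [0.5124, -0.1633, 0.1119]
eef_rot: [1.0, 0.013, 0.001, 0.0]
ft_force: [2.3, 0.7, 5.1]
width: 0.0357
```

```bash
python3 - <<'E'
from h import *
s=cams.camera('scene')[:,:,::-1].copy()
crop('scene',275,200,355,285,8,s,'pics/s42.png');st()
E
```

```text
t 63.55 p [ 0.5124 -0.1633  0.1119] yaw -88.5 F [3.5 0.7 5.9] M [ 0.09 -0.17 -0.01] w 0.0357 q [-0.29  0.25  0.58  1.86 -0.16  1.08 -1.18]
```

View pics/s42.png

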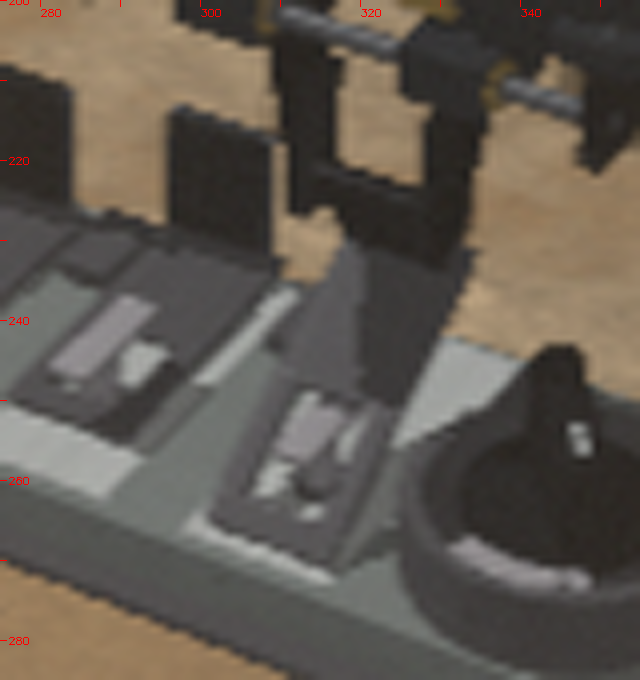

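>>> {"method": "arm_command", "body": {
  "increments": [
    {"gripper": 20,"dx": 0,"dy": 0,"dz": -0.002,"spin": 0},
    {"gripper": 20,"dx": 0.003,"dy": 0,"dz": 0,"spin": 0},
    {"gripper": 20,"dx": 0.003,"dy": 0,"dz": 0,"spin": 0},
    {"gripper": 20,"dx": 0.003,"dy": 0,"dz": 0,"spin": 0},
    {"gripper": 20,"dx": 0.003,"dy": 0,"dz": 0,"spin": 0},
    {"gripper": 20,"dx": 0.003,"dy": 0,"dz": 0,"spin": 0},
    {"gripper": 20,"dx": 0.002,"dy": 0,"dz": 0,"spin": 0},
    {"gripper": 20,"dx": 0,"dy": 0,"dz": 0,"spin": 0}
  ],
  "grip_force": 30
}}

```text
time: 64.55
ee_pos: [0.5288, -0.1628, 0.1133]
eef_rot: [1.0, 0.013, -0.0, -0.0]
ft_force: [0.3, -0.4, -2.0]
width: 0.0357
```

```bash
python3 - <<'E'
from h import *
s=cams.camera('scene')[:,:,::-1].copy()
crop('scene',275,200,355,285,8,s,'pics/s43.png');st()
E
```

```text
t 64.6 p [ 0.5287 -0.1628  0.1133] yaw -88.5 F [-0.1  0.3 -2.6] M [-0.07  0.12  0.02] w 0.0357 q [-0.28  0.29  0.58  1.81 -0.18  1.09 -1.18]
```

View pics/s43.png

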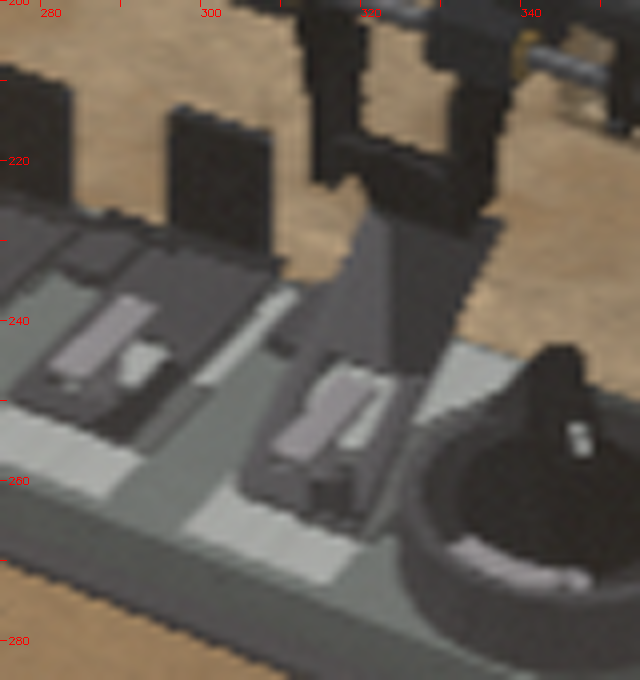

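>>> {"method": "arm_command", "body": {
  "increments": [
    {"gripper": 20,"dx": 0.002,"dy": 0,"dz": 0.0025,"spin": 0},
    {"gripper": 20,"dx": 0.003,"dy": 0,"dz": 0.0027,"spin": 0},
    {"gripper": 20,"dx": 0.0032,"dy": 0,"dz": 0.003,"spin": 0},
    {"gripper": 20,"dx": 0.0032,"dy": 0,"dz": 0.003,"spin": 0},
    {"gripper": 20,"dx": 0.0032,"dy": 0,"dz": 0.0032,"spin": 0},
    {"gripper": 20,"dx": 0.003,"dy": 0,"dz": 0.0034,"spin": 0},
    {"gripper": 20,"dx": 0.003,"dy": 0,"dz": 0.0036,"spin": 0},
    {"gripper": 20,"dx": 0,"dy": 0,"dz": 0,"spin": 0}
  ],
  "grip_force": 4
}}

```text
time: 65.6
ee_pos: [0.5489, -0.1622, 0.0913]
eef_rot: [1.0, 0.013, -0.001, -0.0]
ft_force: [-0.2, 0.4, -2.3]
width: 0.0359
```

```bash
python3 - <<'E'
from h import *
s=cams.camera('scene')[:,:,::-1].copy()
crop('scene',275,200,355,285,8,s,'pics/s44.png');st()
E
```

```text
t 65.65 p [ 0.5487 -0.1623  0.0914] yaw -88.5 F [-0.4  0.2 -1.7] M [-0.07  0.14  0.03] w 0.0359 q [-0.26  0.36  0.56  1.78 -0.22  1.06 -1.16]
```

View pics/s44.png

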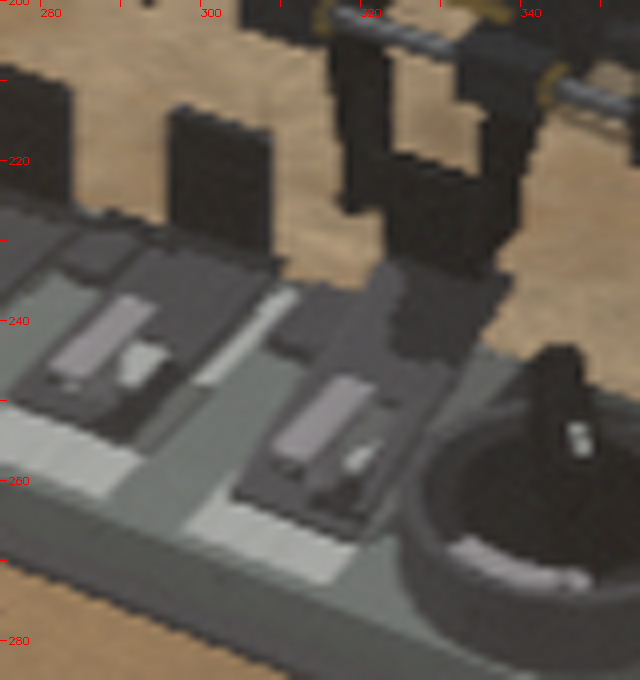

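>>> {"method": "arm_command", "body": {
  "increments": [
    {"gripper": 20,"dx": 0.003,"dy": 0,"dz": 0.0042,"spin": 0},
    {"gripper": 20,"dx": 0.003,"dy": 0,"dz": 0.0044,"spin": 0},
    {"gripper": 20,"dx": 0.003,"dy": 0,"dz": 0.0046,"spin": 0},
    {"gripper": 20,"dx": 0.0028,"dy": 0,"dz": 0.0046,"spin": 0},
    {"gripper": 20,"dx": 0.0025,"dy": 0,"dz": 0.0048,"spin": 0},
    {"gripper": 20,"dx": 0.0022,"dy": 0,"dz": 0.005,"spin": 0},
    {"gripper": 20,"dx": 0.0018,"dy": 0,"dz": 0.005,"spin": 0},
    {"gripper": 20,"dx": 0.001,"dy": 0,"dz": 0.004,"spin": 0}
  ],
  "grip_force": 4
}}

```text
time: 66.65
ee_pos: [0.569, -0.1617, 0.0556]
eef_rot: [1.0, 0.013, 0.0, -0.0]
ft_force: [-1.2, 1.6, 6.4]
width: 0.0358
```

```bash
python3 - <<'E'
from h import *
s=cams.camera('scene')[:,:,::-1].copy()
crop('scene',275,200,355,285,8,s,'pics/s45.png');st()
E
```

```text
t 66.7 p [ 0.569  -0.1617  0.0551] yaw -88.5 F [2.  0.3 0.5] M [ 0.07 -0.26 -0.  ] w 0.0355 q [-0.24  0.45  0.54  1.76 -0.27  1.01 -1.14]
```

View pics/s45.png

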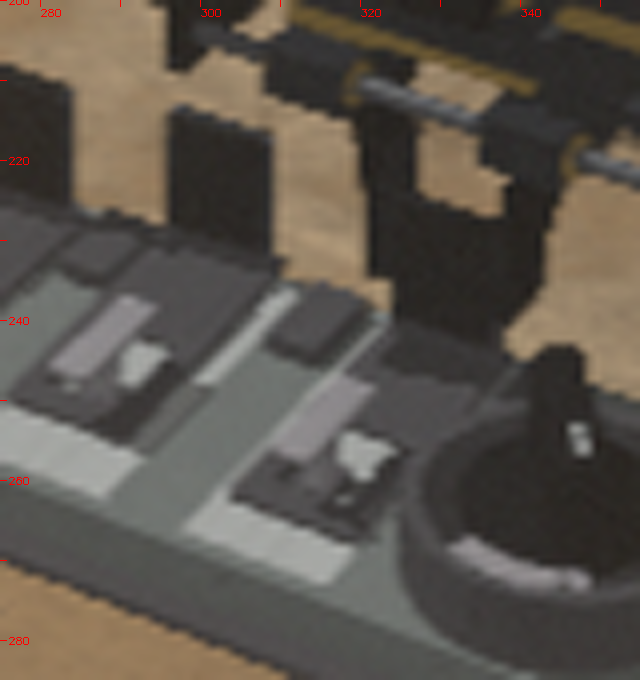

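>>> {"method": "arm_command", "body": {
  "increments": [
    {"gripper": 20,"dx": 0,"dy": 0,"dz": 0.001,"spin": 0},
    {"gripper": 20,"dx": -0.002,"dy": 0,"dz": 0,"spin": 0},
    {"gripper": 20,"dx": -0.002,"dy": 0,"dz": 0,"spin": 0},
    {"gripper": 20,"dx": -0.002,"dy": 0,"dz": 0,"spin": 0},
    {"gripper": 20,"dx": -0.001,"dy": 0,"dz": 0,"spin": 0},
    {"gripper": 20,"dx": 0,"dy": 0,"dz": 0,"spin": 0},
    {"gripper": 20,"dx": 0,"dy": 0,"dz": 0,"spin": 0},
    {"gripper": 20,"dx": 0,"dy": 0,"dz": 0,"spin": 0}
  ],
  "grip_force": 6
}}

```text
time: 67.7
ee_pos: [0.5622, -0.162, 0.0549]
eef_rot: [1.0, 0.013, 0.001, 0.0]
ft_force: [3.9, 0.4, 6.0]
width: 0.0361
```

>>> {"method": "arm_command", "body": {
  "increments": [
    {"gripper": 58,"dx": 0,"dy": 0,"dz": 0,"spin": 0},
    {"gripper": 58,"dx": 0,"dy": 0,"dz": 0,"spin": 0},
    {"gripper": 58,"dx": 0,"dy": 0,"dz": 0,"spin": 0},
    {"gripper": 58,"dx": 0,"dy": 0,"dz": -0.01,"spin": 0},
    {"gripper": 58,"dx": 0,"dy": 0,"dz": -0.03,"spin": 0},
    {"gripper": 58,"dx": 0,"dy": 0,"dz": -0.03,"spin": 0},
    {"gripper": 58,"dx": 0,"dy": 0,"dz": -0.03,"spin": 0},
    {"gripper": 58,"dx": 0,"dy": 0,"dz": 0,"spin": 0}
  ]
}}

```text
time: 68.7
ee_pos: [0.5629, -0.1625, 0.1573]
eef_rot: [1.0, 0.013, 0.002, 0.0]
ft_force: [0.1, -0.3, 0.8]
width: 0.0504
```

```bash
python3 - <<'E'
from h import *
st()
s=cams.camera('scene')[:,:,::-1].copy()
crop('scene',235,190,365,290,6,s,'pics/s46.png')
from fit import *
t=cv2.imread('pics/t35.png')
# B pose from top px (t35: /11 + (258,200)): plate corners on top surface z=.033
L=[((395,497),(-31,22,5)),((590,490),(-31,-22,5)),((387,250),None)]
plan([(.565,-.081,.15,-87,5,58)])
E
```

```text
t 68.7 p [ 0.5629 -0.1625  0.1573] yaw -88.5 F [ 0.1 -0.3  0.8] M [-0.09  0.16  0.03] w 0.0504 q [-0.28  0.32  0.58  1.69 -0.19  1.19 -1.19]
[{"gripper":58,"dx":0.001,"dy":-0.0162,"dz":0.0011,"spin":-0.3},{"gripper":58,"dx":0.0011,"dy":-0.0162,"dz":0.0011,"spin":-0.3},{"gripper":58,"dx":0.0012,"dy":-0.0162,"dz":0.0011,"spin":-0.3},{"gripper":58,"dx":0.0012,"dy":-0.0162,"dz":0.0012,"spin":-0.3},{"gripper":58,"dx":0.0014,"dy":-0.0161,"dz":0.0011,"spin":-0.3}]
```

View pics/s46.png

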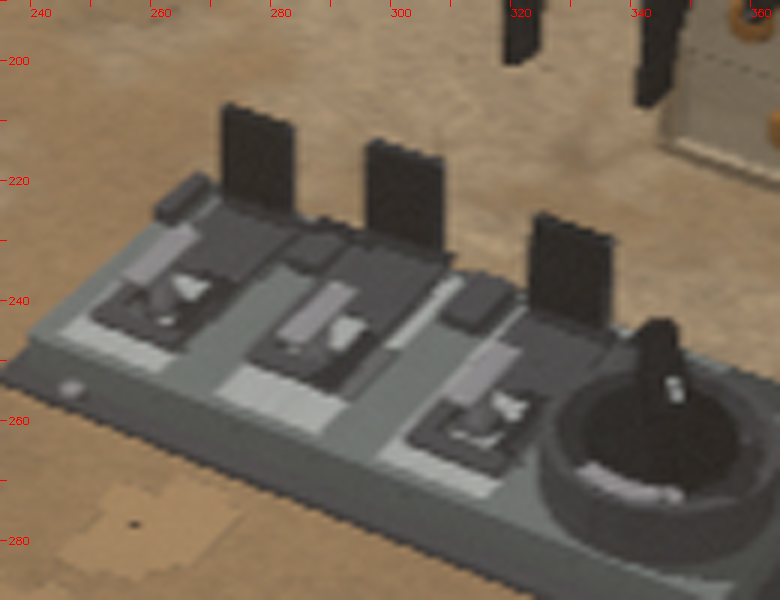

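```bash
python3 - <<'E'
from h import *
f=lambda u,v:ray('top',258+u/11-.45,200+v/11-.45,.033)
print('B end-left',f(398,497),'B left edge upper',f(385,250),'A end-left',f(132,547),'A end right',f(300,545),'A left upper',f(132,200))
print('B right edge upper',f(537,200), 'B eye far-left',f(432,318),'eye far right',f(512,310))
e=f(432,318)
E
```

```text
B end-left [ 0.46808824 -0.05928401  0.033     ] B left edge upper [ 0.53548962 -0.0564962   0.033     ] A end-left [0.45513719 0.01242733 0.033     ] A end right [ 0.45534607 -0.03278131  0.033     ] A left upper [0.54984532 0.01240728 0.033     ]
B right edge upper [ 0.54896824 -0.09809549  0.033     ] B eye far-left [ 0.51670478 -0.06905534  0.033     ] eye far right [ 0.51872969 -0.09079967  0.033     ]
```

>>> {"method": "arm_command", "body": {
  "increments": [
    {"gripper": 58,"dx": 0.001,"dy": -0.016,"dz": 0,"spin": 0},
    {"gripper": 58,"dx": 0.002,"dy": -0.017,"dz": 0,"spin": 0},
    {"gripper": 58,"dx": 0.002,"dy": -0.017,"dz": 0,"spin": 0},
    {"gripper": 58,"dx": 0.001,"dy": -0.017,"dz": 0,"spin": 0},
    {"gripper": 58,"dx": 0.001,"dy": -0.017,"dz": 0,"spin": 0},
    {"gripper": 58,"dx": 0,"dy": 0,"dz": 0.01,"spin": 0},
    {"gripper": 58,"dx": 0,"dy": 0,"dz": 0.01,"spin": 0},
    {"gripper": 58,"dx": 0,"dy": 0,"dz": 0,"spin": 0}
  ]
}}

```text
time: 69.75
ee_pos: [0.5655, -0.0786, 0.1331]
eef_rot: [1.0, 0.013, -0.001, 0.0]
ft_force: [0.4, -0.9, 0.2]
width: 0.0506
```

```bash
python3 - <<'E'
from h import *
st()
s=cams.camera('scene')[:,:,::-1].copy()
crop('scene',245,150,345,260,6,s,'pics/s47.png')
E
```

```text
t 69.75 p [ 0.5655 -0.0786  0.1331] yaw -88.5 F [ 0.4 -0.9  0.2] M [-0.02  0.18  0.  ] w 0.0506 q [-0.4   0.3   0.54  1.74 -0.17  1.14 -1.35]
```

View pics/s47.png

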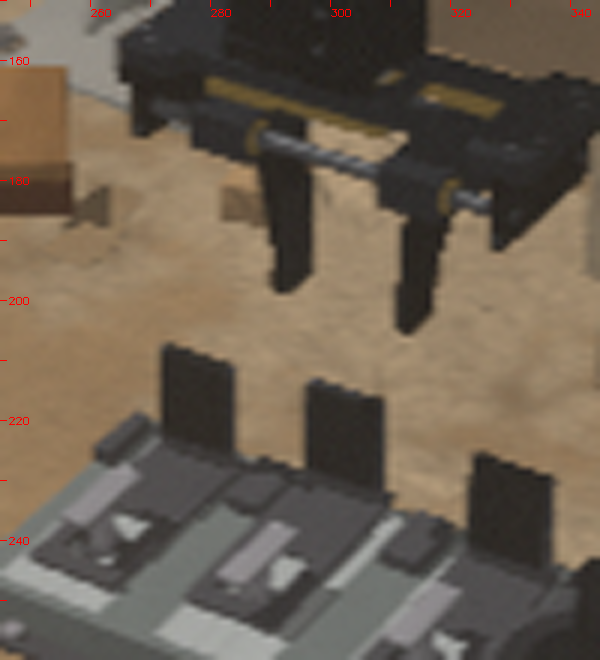

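>>> {"method": "arm_command", "body": {
  "increments": [
    {"gripper": 58,"dx": 0.002,"dy": 0,"dz": 0.011,"spin": 0},
    {"gripper": 58,"dx": 0,"dy": 0,"dz": 0.012,"spin": 0},
    {"gripper": 58,"dx": 0,"dy": 0,"dz": 0.012,"spin": 0},
    {"gripper": 58,"dx": 0,"dy": 0,"dz": 0.012,"spin": 0},
    {"gripper": 58,"dx": 0,"dy": 0,"dz": 0.012,"spin": 0},
    {"gripper": 58,"dx": 0,"dy": 0,"dz": 0.01,"spin": 0},
    {"gripper": 58,"dx": 0,"dy": 0,"dz": 0.008,"spin": 0},
    {"gripper": 58,"dx": 0,"dy": 0,"dz": 0,"spin": 0}
  ]
}}

```text
time: 70.8
ee_pos: [0.568, -0.0777, 0.0568]
eef_rot: [1.0, 0.013, -0.0, 0.0]
ft_force: [-0.6, -0.0, 0.2]
width: 0.0505
```

>>> {"method": "arm_command", "body": {
  "increments": [
    {"gripper": 20,"dx": 0,"dy": 0,"dz": 0,"spin": 0},
    {"gripper": 20,"dx": 0,"dy": 0,"dz": 0,"spin": 0},
    {"gripper": 20,"dx": 0,"dy": 0,"dz": 0,"spin": 0},
    {"gripper": 20,"dx": 0,"dy": 0,"dz": 0,"spin": 0},
    {"gripper": 20,"dx": 0,"dy": 0,"dz": 0,"spin": 0},
    {"gripper": 20,"dx": 0,"dy": 0,"dz": 0,"spin": 0},
    {"gripper": 20,"dx": 0,"dy": 0,"dz": 0,"spin": 0},
    {"gripper": 20,"dx": 0,"dy": 0,"dz": 0,"spin": 0}
  ],
  "grip_force": 6
}}

```text
time: 71.8
ee_pos: [0.5687, -0.0776, 0.0577]
eef_rot: [1.0, 0.013, 0.0, -0.0]
ft_force: [0.1, 2.1, 5.9]
width: 0.0362
```

```bash
python3 - <<'E'
from h import *
st()
E
```

```text
t 71.8 p [ 0.5687 -0.0776  0.0577] yaw -88.5 F [0.1 2.1 5.9] M [ 0.31  0.11 -0.01] w 0.0362 q [-0.37  0.4   0.51  1.8  -0.23  1.   -1.31]
```

>>> {"method": "arm_command", "body": {
  "increments": [
    {"gripper": 20,"dx": -0.001,"dy": 0.001,"dz": 0,"spin": 0},
    {"gripper": 20,"dx": -0.002,"dy": 0.001,"dz": 0,"spin": 0},
    {"gripper": 20,"dx": -0.002,"dy": 0.001,"dz": 0,"spin": 0},
    {"gripper": 20,"dx": -0.002,"dy": 0.001,"dz": 0,"spin": 0},
    {"gripper": 20,"dx": -0.002,"dy": 0.001,"dz": 0,"spin": 0},
    {"gripper": 20,"dx": 0,"dy": 0.001,"dz": 0,"spin": 0},
    {"gripper": 20,"dx": 0,"dy": 0,"dz": 0.001,"spin": 0},
    {"gripper": 20,"dx": 0,"dy": 0,"dz": 0,"spin": 0}
  ],
  "grip_force": 8
}}

```text
time: 72.8
ee_pos: [0.5598, -0.0834, 0.0569]
eef_rot: [1.0, 0.014, 0.0, -0.001]
ft_force: [0.1, 4.8, 9.5]
width: 0.036
```

>>> {"method": "arm_command", "body": {
  "increments": [
    {"gripper": 58,"dx": 0,"dy": 0,"dz": 0,"spin": 0},
    {"gripper": 58,"dx": 0,"dy": 0,"dz": 0,"spin": 0},
    {"gripper": 58,"dx": 0,"dy": 0,"dz": 0,"spin": 0},
    {"gripper": 58,"dx": 0,"dy": 0,"dz": -0.01,"spin": 0},
    {"gripper": 58,"dx": 0,"dy": 0,"dz": -0.03,"spin": 0},
    {"gripper": 58,"dx": 0,"dy": 0,"dz": -0.03,"spin": 0},
    {"gripper": 58,"dx": 0,"dy": 0,"dz": -0.03,"spin": 0},
    {"gripper": 58,"dx": 0,"dy": 0,"dz": 0,"spin": 0}
  ]
}}

```text
time: 73.8
ee_pos: [0.561, -0.0843, 0.1593]
eef_rot: [1.0, 0.013, 0.002, -0.0]
ft_force: [-0.4, -0.4, -0.9]
width: 0.0503
```

```bash
python3 - <<'E'
from h import *
st()
s=cams.camera('scene')[:,:,::-1].copy()
crop('scene',235,190,365,290,6,s,'pics/s48.png')
plan([(.4915,-.2425,.16,-54,10,50),(.4915,-.2425,.12,-54,6,50)])
E
```

```text
t 73.8 p [ 0.561  -0.0843  0.1593] yaw -88.5 F [-0.4 -0.4 -0.9] M [-0.14  0.1  -0.03] w 0.0503 q [-0.4   0.26  0.55  1.73 -0.15  1.18 -1.35]
[{"gripper":50,"dx":-0.0073,"dy":0.0157,"dz":-0.0002,"spin":-3.4},{"gripper":50,"dx":-0.0082,"dy":0.0152,"dz":-0.0002,"spin":-3.5},{"gripper":50,"dx":-0.0091,"dy":0.0147,"dz":-0.0003,"spin":-3.4},{"gripper":50,"dx":-0.01,"dy":0.0141,"dz":-0.0002,"spin":-3.5},{"gripper":50,"dx":-0.0108,"dy":0.0134,"dz":-0.0003,"spin":-3.4},{"gripper":50,"dx":-0.0116,"dy":0.0128,"dz":-0.0002,"spin":-3.5},{"gripper":50,"dx":-0.0123,"dy":0.0121,"dz":-0.0003,"spin":-3.4},{"gripper":50,"dx":-0.013,"dy":0.0113,"dz":-0.0002,"spin":-3.5}]

[{"gripper":50,"dx":-0.0137,"dy":0.0105,"dz":-0.0003,"spin":-3.4},{"gripper":50,"dx":-0.0143,"dy":0.0097,"dz":-0.0002,"spin":-3.5},{"gripper":50,"dx":0.0,"dy":-0.0,"dz":0.0067,"spin":0.0},{"gripper":50,"dx":0.0,"dy":-0.0,"dz":0.0067,"spin":0.0},{"gripper":50,"dx":0.0,"dy":-0.0,"dz":0.0066,"spin":0.0},{"gripper":50,"dx":0.0,"dy":-0.0,"dz":0.0067,"spin":0.0},{"gripper":50,"dx":0.0,"dy":-0.0,"dz":0.0066,"spin":0.0},{"gripper":50,"dx":0.0,"dy":-0.0,"dz":0.0067,"spin":0.0}]
```

View pics/s48.png

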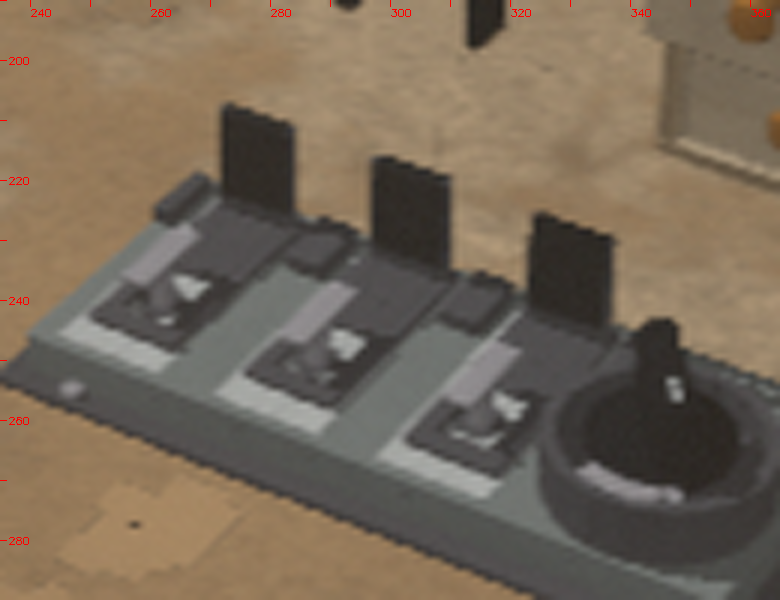

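>>> {"method": "arm_command", "body": {
  "increments": [
    {"gripper": 50,"dx": -0.007,"dy": 0.016,"dz": 0,"spin": -3.4},
    {"gripper": 50,"dx": -0.008,"dy": 0.015,"dz": 0,"spin": -3.4},
    {"gripper": 50,"dx": -0.009,"dy": 0.015,"dz": 0,"spin": -3.4},
    {"gripper": 50,"dx": -0.01,"dy": 0.014,"dz": 0,"spin": -3.4},
    {"gripper": 50,"dx": -0.011,"dy": 0.013,"dz": 0,"spin": -3.4},
    {"gripper": 50,"dx": -0.012,"dy": 0.013,"dz": 0,"spin": -3.5},
    {"gripper": 50,"dx": -0.012,"dy": 0.012,"dz": 0,"spin": -3.5},
    {"gripper": 50,"dx": -0.013,"dy": 0.011,"dz": 0,"spin": -3.5}
  ]
}}

```text
time: 74.85
ee_pos: [0.5037, -0.2107, 0.1554]
eef_rot: [0.968, 0.252, -0.001, -0.0]
ft_force: [0.6, 0.4, -0.9]
width: 0.0438
```

>>> {"method": "arm_command", "body": {
  "increments": [
    {"gripper": 50,"dx": -0.014,"dy": 0.011,"dz": 0,"spin": -3.5},
    {"gripper": 50,"dx": -0.014,"dy": 0.01,"dz": 0,"spin": -3.5},
    {"gripper": 50,"dx": 0,"dy": 0,"dz": 0.007,"spin": 0},
    {"gripper": 50,"dx": 0,"dy": 0,"dz": 0.007,"spin": 0},
    {"gripper": 50,"dx": 0,"dy": 0,"dz": 0.007,"spin": 0},
    {"gripper": 50,"dx": 0,"dy": 0,"dz": 0.007,"spin": 0},
    {"gripper": 50,"dx": 0,"dy": 0,"dz": 0.007,"spin": 0},
    {"gripper": 50,"dx": 0,"dy": 0,"dz": 0,"spin": 0}
  ]
}}

```text
time: 75.85
ee_pos: [0.4909, -0.2425, 0.1207]
eef_rot: [0.951, 0.309, -0.0, -0.0]
ft_force: [-0.8, -0.9, 1.3]
width: 0.0437
```

```bash
python3 - <<'E'
from h import *
st()
plan([(.4915,-.2425,.0685,-54,8,50)])
E
```

```text
t 75.85 p [ 0.4909 -0.2425  0.1207] yaw -54.0 F [-0.8 -0.9  1.3] M [-0.11  0.13  0.  ] w 0.0437 q [-0.11  0.27  0.57  1.82 -0.16  1.1  -0.43]
[{"gripper":50,"dx":0.0001,"dy":0.0,"dz":0.0065,"spin":0.0},{"gripper":50,"dx":0.0001,"dy":0.0,"dz":0.0065,"spin":0.0},{"gripper":50,"dx":0.0001,"dy":0.0001,"dz":0.0065,"spin":0.0},{"gripper":50,"dx":0.0,"dy":0.0,"dz":0.0065,"spin":0.0},{"gripper":50,"dx":0.0001,"dy":0.0001,"dz":0.0065,"spin":0.0},{"gripper":50,"dx":0.0,"dy":0.0,"dz":0.0066,"spin":0.0},{"gripper":50,"dx":0.0001,"dy":0.0001,"dz":0.0065,"spin":0.0},{"gripper":50,"dx":0.0,"dy":0.0,"dz":0.0066,"spin":0.0}]
```

>>> {"method": "arm_command", "body": {
  "increments": [
    {"gripper": 50,"dx": 0,"dy": 0,"dz": 0.008,"spin": 0},
    {"gripper": 50,"dx": 0,"dy": 0,"dz": 0.008,"spin": 0},
    {"gripper": 50,"dx": 0,"dy": 0,"dz": 0.008,"spin": 0},
    {"gripper": 50,"dx": 0,"dy": 0,"dz": 0.008,"spin": 0},
    {"gripper": 50,"dx": 0,"dy": 0,"dz": 0.008,"spin": 0},
    {"gripper": 50,"dx": 0,"dy": 0,"dz": 0.008,"spin": 0},
    {"gripper": 50,"dx": 0,"dy": 0,"dz": 0.004,"spin": 0},
    {"gripper": 50,"dx": 0,"dy": 0,"dz": 0,"spin": 0}
  ]
}}

```text
time: 76.85
ee_pos: [0.4911, -0.2427, 0.069]
eef_rot: [0.951, 0.309, -0.0, -0.0]
ft_force: [-0.2, -0.6, -1.1]
width: 0.0435
```

>>> {"method": "arm_command", "body": {
  "increments": [
    {"gripper": 10,"dx": 0,"dy": 0,"dz": 0,"spin": 0},
    {"gripper": 10,"dx": 0,"dy": 0,"dz": 0,"spin": 0},
    {"gripper": 10,"dx": 0,"dy": 0,"dz": 0,"spin": 0},
    {"gripper": 10,"dx": 0,"dy": 0,"dz": 0,"spin": 0},
    {"gripper": 10,"dx": 0,"dy": 0,"dz": 0,"spin": 0},
    {"gripper": 10,"dx": 0,"dy": 0,"dz": 0,"spin": 0},
    {"gripper": 10,"dx": 0,"dy": 0,"dz": 0,"spin": 0},
    {"gripper": 10,"dx": 0,"dy": 0,"dz": 0,"spin": 0}
  ],
  "grip_force": 30
}}

```text
time: 77.85
ee_pos: [0.4912, -0.2427, 0.0694]
eef_rot: [0.951, 0.309, 0.0, -0.0]
ft_force: [-1.5, 1.2, 3.7]
width: 0.0161
```

```bash
python3 - <<'E'
from h import *
st()
E
```

```text
t 77.85 p [ 0.4912 -0.2427  0.0694] yaw -54.0 F [-1.5  1.2  3.7] M [ 0.21  0.41 -0.1 ] w 0.0161 q [-0.09  0.33  0.55  1.86 -0.2   1.   -0.4 ]
```

Well centred this time. Push down, then turn clockwise.

>>> {"method": "arm_command", "body": {
  "increments": [
    {"gripper": 10,"dx": 0,"dy": 0,"dz": 0.003,"spin": 0},
    {"gripper": 10,"dx": 0,"dy": 0,"dz": 0.003,"spin": 0},
    {"gripper": 10,"dx": 0,"dy": 0,"dz": 0.003,"spin": 0},
    {"gripper": 10,"dx": 0,"dy": 0,"dz": 0.001,"spin": 0},
    {"gripper": 10,"dx": 0,"dy": 0,"dz": 0,"spin": 0},
    {"gripper": 10,"dx": 0,"dy": 0,"dz": 0,"spin": 3},
    {"gripper": 10,"dx": 0,"dy": 0,"dz": 0,"spin": 5},
    {"gripper": 10,"dx": 0,"dy": 0,"dz": 0,"spin": 5}
  ],
  "grip_force": 40
}}

```text
time: 78.85
ee_pos: [0.4913, -0.2427, 0.0599]
eef_rot: [0.98, 0.198, 0.0, -0.0]
ft_force: [-3.1, 3.2, 10.9]
width: 0.0156
```

>>> {"method": "arm_command", "body": {
  "increments": [
    {"gripper": 10,"dx": 0,"dy": 0,"dz": 0,"spin": 8},
    {"gripper": 10,"dx": 0,"dy": 0,"dz": 0,"spin": 8},
    {"gripper": 10,"dx": 0,"dy": 0,"dz": 0,"spin": 8},
    {"gripper": 10,"dx": 0,"dy": 0,"dz": 0,"spin": 8},
    {"gripper": 10,"dx": 0,"dy": 0,"dz": 0,"spin": 8},
    {"gripper": 10,"dx": 0,"dy": 0,"dz": 0,"spin": 8},
    {"gripper": 10,"dx": 0,"dy": 0,"dz": 0,"spin": 6},
    {"gripper": 10,"dx": 0,"dy": 0,"dz": 0,"spin": 4}
  ],
  "grip_force": 40
}}

```text
time: 79.85
ee_pos: [0.4913, -0.2423, 0.0598]
eef_rot: [0.953, -0.301, -0.0, -0.0]
ft_force: [-4.3, 2.3, 11.0]
width: 0.0156
```

```bash
python3 - <<'E'
from h import *
st()
s=cams.camera('scene')[:,:,::-1].copy()
crop('scene',235,190,365,290,6,s,'pics/s49.png')
E
```

```text
t 79.85 p [ 0.4913 -0.2423  0.0598] yaw -125.1 F [-4.3  2.3 11. ] M [0.84 1.11 0.69] w 0.0156 q [-0.28  0.4   0.79  1.88 -0.34  1.   -1.53]
```

View pics/s49.png

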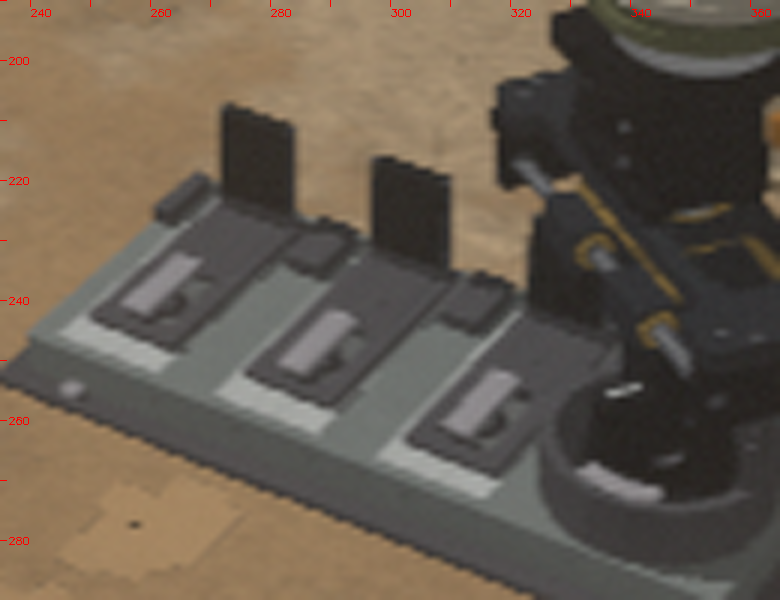

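Heads are drawn down onto the plates, with the turn at about 71°. Let it spring up, then release and retreat.

>>> {"method": "arm_command", "body": {
  "increments": [
    {"gripper": 10,"dx": 0,"dy": 0,"dz": 0,"spin": 1},
    {"gripper": 10,"dx": 0,"dy": 0,"dz": 0,"spin": 0},
    {"gripper": 10,"dx": 0,"dy": 0,"dz": -0.003,"spin": 0},
    {"gripper": 10,"dx": 0,"dy": 0,"dz": -0.003,"spin": 0},
    {"gripper": 10,"dx": 0,"dy": 0,"dz": -0.003,"spin": 0},
    {"gripper": 10,"dx": 0,"dy": 0,"dz": -0.001,"spin": 0},
    {"gripper": 10,"dx": 0,"dy": 0,"dz": 0,"spin": 0},
    {"gripper": 10,"dx": 0,"dy": 0,"dz": 0,"spin": 0}
  ],
  "grip_force": 40
}}

```text
time: 80.9
ee_pos: [0.4912, -0.2424, 0.0693]
eef_rot: [0.951, -0.308, -0.0, -0.0]
ft_force: [-2.6, 2.7, 5.2]
width: 0.0159
```

>>> {"method": "arm_command", "body": {
  "increments": [
    {"gripper": 50,"dx": 0,"dy": 0,"dz": 0,"spin": 0},
    {"gripper": 50,"dx": 0,"dy": 0,"dz": 0,"spin": 0},
    {"gripper": 50,"dx": 0,"dy": 0,"dz": 0,"spin": 0},
    {"gripper": 50,"dx": 0,"dy": 0,"dz": 0,"spin": 0},
    {"gripper": 50,"dx": 0,"dy": 0,"dz": -0.02,"spin": 0},
    {"gripper": 50,"dx": 0,"dy": 0,"dz": -0.03,"spin": 0},
    {"gripper": 50,"dx": 0,"dy": 0,"dz": -0.04,"spin": 0},
    {"gripper": 50,"dx": 0,"dy": 0,"dz": -0.04,"spin": 0}
  ]
}}

```text
time: 81.9
ee_pos: [0.491, -0.2431, 0.2019]
eef_rot: [0.951, -0.309, 0.0, -0.0]
ft_force: [0.4, -0.1, -0.1]
width: 0.0435
```

```bash
python3 - <<'E'
from h import *
st()
plan([(.46,-.40,.25,-126,8,50)])
s=cams.camera('scene')[:,:,::-1].copy()
crop('scene',235,190,365,290,6,s,'pics/s50.png')
E
```

```text
t 81.9 p [ 0.491  -0.2431  0.2019] yaw -126.0 F [ 0.4 -0.1 -0.1] M [-0.01  0.1   0.01] w 0.0435 q [-0.38  0.22  0.88  1.74 -0.18  1.27 -1.66]
[{"gripper":50,"dx":0.0084,"dy":0.0181,"dz":-0.006,"spin":-0.0},{"gripper":50,"dx":0.0084,"dy":0.0181,"dz":-0.006,"spin":-0.0},{"gripper":50,"dx":0.0084,"dy":0.0182,"dz":-0.006,"spin":-0.0},{"gripper":50,"dx":0.0084,"dy":0.0181,"dz":-0.006,"spin":-0.0},{"gripper":50,"dx":0.0084,"dy":0.0182,"dz":-0.006,"spin":-0.0},{"gripper":50,"dx":0.0084,"dy":0.0181,"dz":-0.006,"spin":-0.0},{"gripper":50,"dx":0.0084,"dy":0.0182,"dz":-0.006,"spin":-0.0},{"gripper":50,"dx":0.0083,"dy":0.0181,"dz":-0.0061,"spin":-0.0}]
```

View pics/s50.png

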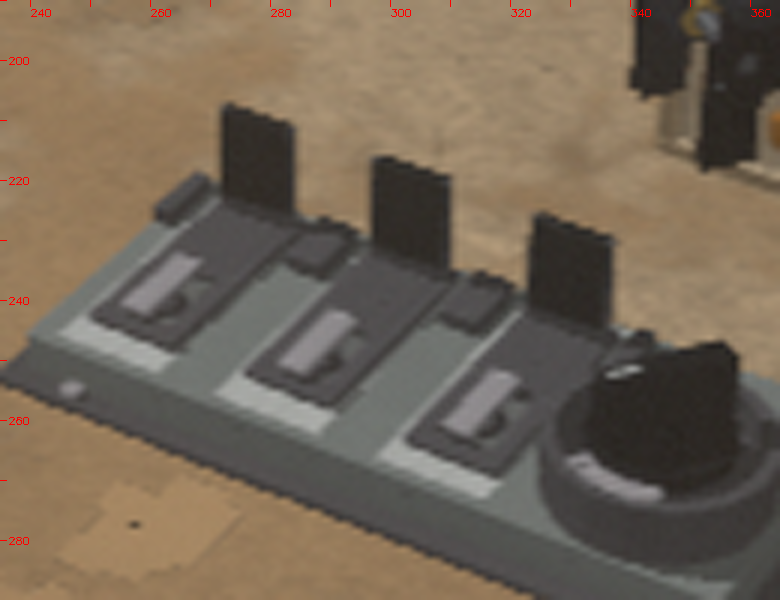

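```bash
python3 - <<'E'
from h import *
s=cams.camera('scene')[:,:,::-1].copy()
a=cv2.imread('pics/scene0.png');crop('scene',320,235,385,295,6,np.hstack([a[:,320:385],s[:,320:385]]) if 0 else s,'pics/e1.png')
e=np.hstack([cv2.resize(i[235:295,320:385],None,fx=6,fy=6,interpolation=2) for i in(a,s)]);cv2.imwrite('pics/e1.png',e)
E
```

```text
(no output)
```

View pics/e1.png

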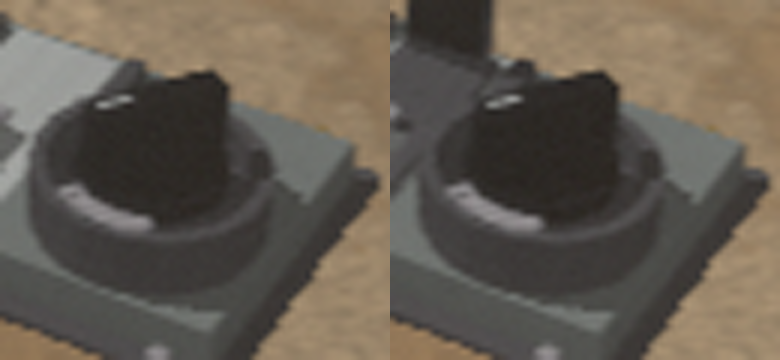

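The knob looks the same as at the start: at clamp and sprung up. Handing in.

```bash
python3 -c "
from bench import job;print(job.close_job())"
```

```text
the job is handed in; nothing more can be done
None
```

I turned the selector to load, put all three hanger plates on their own studs, turned the selector back to clamp, and handed the job in. It ended at about 82 s of the 210 s. The hand-in gave no verdict.

- **Plates:** I gripped each lug across its width, let the eye end drop to about 30°, hooked the rim under the raised head, then drew the plate in and levelled it.
- **Knock:** The middle plate was knocked up to its stud's neck and about 6 mm sideways while I worked elsewhere. I gripped its lug again and re-centred it.
- **Last checks:** All three plates look flat under lowered heads, with their lugs on the side away from the robot. The selector looks the same as in the first picture, at clamp and sprung up, and the arm is clear of everything.
- **Disagreements:** The scene camera read about 6 mm short in x against the top camera, so I trusted the top camera and the contact forces. Tilt angles fitted from pictures came out about 7 to 10° lower than the contact heights suggested. Neither caused a misfit.
- **Not checked:** I did not measure the tools or the blue look-alike against the start. The arm never went near the tools, and I did not touch the look-alike.

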